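# Ready an overflow bay and stand the flat cartons in it

## Task

The channel with the knob is the bay for the flat cardboard cartons lying on the bench. First put the utility knife that was left in the bay into the shallow black tool tray; then turn the knob until the fence's pointer lines up with the white marker clip on the side of the bay; then stand every loose carton upright on one of its small thin ends on the bay's floor between the fence and the end plate, in a row like books, broad faces towards the end plate. Leave the fence at its mark, the knife in the tray, and the other things on the bench where they are.

Things in the scene. Friction and masses are not known exactly. Their poses are not given: they have to be found in the camera images.
- bay: Fixed grey steel channel, 300 (x) by 124 mm (y). Origin: middle of its underside on the bench; z up; +x along its length, away from the knob. Floor top at z 8. Lips 4 mm thick along both long sides, 116 mm apart inside, tops at z 18. Fixed end plate across the +x end, 60 high, inner face at x +142. Drive housing with the knob at the -x end: x -150 to -80, y -40 to 40, top at z 40.
- fence_face (a point): Middle of the carton side (+x side) of the sliding fence, an aluminium plate 8 mm thick, 108 mm wide, top 62 mm above the bench; the point is 36 mm up. Axes as the bay's. The fence starts near the knob (bay x -70 to -62 mm) and moves along bay +x as the knob turns.
- pointer (a point): Tip of the black pointer on the fence, sticking out over the bay's -y lip, at bay y = -76 mm, 30 mm above the bench; 4 mm behind fence_face in bay x. Axes as the bay's.
- mark (a point): Tip of the white pointed marker clip, fixed outside the bay's -y lip at about bay y = -80 mm, 30 mm above the bench, 42 to 24 mm towards -x from the bay's middle. Axes as the bay's. The pointer is on the mark when both tips have the same bay x (within 3 mm).
- knob (a joint): Knob angle in rad, 0 to 6.28, growing clockwise seen from above; 1 rad moves the fence 12 mm along bay +x (rack and pinion; turning back moves it back; it stays where it is left, friction about 0.05 N m). It starts between 0 and 0.6.
- knob_grip (a point): On the knob's upright axis, 77 mm above the bench, at the height to grip. The knob has a bar grip 46 mm long, 14 mm wide and 32 mm tall (top 84 mm above the bench), to be pinched across its 14 mm. The bar lies along bay x when the knob reads 0 and turns with it; the point's own x axis lies along the bar.
- carton1: Flat closed cardboard carton, 130 (its x) by 60 (its y) by 26 mm (its z), about 0.17 kg, with a tape strip. Origin at its middle. It starts lying flat on the bench, origin 13 mm up. All cartons are alike; three or four of them are present (None when absent).
- carton2: Flat closed cardboard carton, 130 (its x) by 60 (its y) by 26 mm (its z), about 0.17 kg, with a tape strip. Origin at its middle. It starts lying flat on the bench, origin 13 mm up. All cartons are alike; three or four of them are present (None when absent).
- carton3: Flat closed cardboard carton, 130 (its x) by 60 (its y) by 26 mm (its z), about 0.17 kg, with a tape strip. Origin at its middle. It starts lying flat on the bench, origin 13 mm up. All cartons are alike; three or four of them are present (None when absent).
- carton4: Flat closed cardboard carton, 130 (its x) by 60 (its y) by 26 mm (its z), about 0.17 kg, with a tape strip. Origin at its middle. It starts lying flat on the bench, origin 13 mm up. All cartons are alike; three or four of them are present (None when absent).
- knife: Yellow utility knife, blade retracted, 150 (x) by 30 (y) by 20 mm (z), 0.12 kg, metal nose at +x; origin at the middle of its underside. It starts lying on the bay's floor, roughly along the bay.
- tool_tray: Fixed shallow black open tray, 200 (x) by 100 (y) outside, walls 4 mm thick and 22 mm high, floor 4 mm thick. Origin: middle of its underside, z up.
- label_maker: Bystander, not to be moved: yellow-topped black label maker, 120 x 75 x 60 mm. Origin under its middle.
- jar: Bystander, not to be moved: closed jar, 64 mm across, 95 mm tall. Origin under its middle.
- tape_roll: Bystander, not to be moved: blue roll of tape lying flat, 100 mm across, 25 mm high. Origin under its middle.
- strap: Bystander, not to be moved: flat punched steel strap, 85 x 22 x 5 mm, lying among the cartons. Origin under its middle.
- hammer: Bystander, not to be moved: orange-handled hammer, 260 mm long, lying flat. Origin under its middle.
- wrench: Bystander, not to be moved: steel wrench, 180 mm long, lying flat. Origin under its middle.
There are look-alikes about, which are no part of the job. Leave any turquoise look-alike of the carton3 alone. What is shaped like the knife but orange is not meant.

How it is judged:
On the way, in this order (a step that is already met when the one before it is completed fails the run):
1. the knife lies in the tool tray (x of knife in the frame of tool_tray between -0.06 and 0.06 m and y of knife in the frame of tool_tray between -0.05 and 0.05 m and z of knife in the frame of tool_tray below 0.03 m and linear speed of knife below 0.02 m/s), for 0.2 s.
2. the pointer is at the mark (x of pointer in the frame of mark between -0.003 and 0.003 m), for 0.3 s.
3. all the cartons stand in the bay ((angle between carton1's own x axis and vertical below 0.1 rad or angle between carton1's own x axis and vertical above 3.0416 rad) and angle between the z axis of each of carton1, carton2, carton3, carton4 and the x axis of bay, either way round below 0.3 rad and x of each of carton1, carton2, carton3, carton4 in the frame of fence_face above 0 m and x of each of carton1, carton2, carton3, carton4 in the frame of bay below 0.142 m and y of carton1 in the frame of bay between -0.045 and 0.045 m and z of carton1 in the frame of bay between 0.064 and 0.082 m and linear speed of each of carton1, carton2, carton3, carton4 below 0.1 m/s and (angle between carton2's own x axis and vertical below 0.1 rad or angle between carton2's own x axis and vertical above 3.0416 rad) and y of carton2 in the frame of bay between -0.045 and 0.045 m and z of carton2 in the frame of bay between 0.064 and 0.082 m and (angle between carton3's own x axis and vertical below 0.1 rad or angle between carton3's own x axis and vertical above 3.0416 rad) and y of carton3 in the frame of bay between -0.045 and 0.045 m and z of carton3 in the frame of bay between 0.064 and 0.082 m and (angle between carton4's own x axis and vertical below 0.1 rad or angle between carton4's own x axis and vertical above 3.0416 rad) and y of carton4 in the frame of bay between -0.045 and 0.045 m and z of carton4 in the frame of bay between 0.064 and 0.082 m), for 0.2 s.
At the end, for the whole second after the job is handed in: Knife resting in the tool tray; pointer within 3 mm of the mark along the bay; every carton present stands released on an end on the bay floor, within 0.1 rad of upright, broad face within 0.3 rad of the bay's length, middle between fence and end plate and within 45 mm of the centre line (all of step 1 and all of step 2 and all of step 3); the robot touches nothing.
It fails at once if a bystander (label maker, jar, tape roll, strap, hammer or wrench) is moved more than 40 mm (distance of any of label_maker, jar, tape_roll, strap, hammer, wrench from where it was at the start of the episode above 0.04 m).
Of carton1, carton2, carton3, carton4 only 3 to 4 are there at a start; the rules pass over those that are not, and their reading is None.
At some moment in a run one of carton1, carton2, knife may be knocked a few centimetres aside while the robot is not near it.
Once in a run the grip may slacken for a moment while it holds something.
It also fails if it takes over 210 s, if anything falls off the work surface, if the arm or the gripper's body presses on something with over 40 N, if the wrist force passes 120 N, or if a joint passes its speed limit or range.

## Robot

A 7-joint arm with a two-finger parallel gripper is mounted at the origin on the work surface. World frame = base frame: x ahead of the robot, y to its left, z up, the work surface at z = 0. Lengths are in m, angles in rad, forces in N, time in s.
With the tool pointing down it reaches from about 0.35 to 0.9 m from the base axis. Payload 8.1 kg.
Tool frame: the origin (TCP) lies between the finger pads; the fingertips stand 19 mm ahead of it and the grasp point (between the pads) is the TCP; z points along the fingers, y is the direction in which the jaws open and shut (so a half turn about z gives the same grasp; the last joint's range is limited). The gripper opens to 85 mm and grips with 20 to 120 N. Pads are 22 mm wide; open, the fingers measure 114 mm over their backs; the gripper's body (76 mm by 85 mm) begins 54 mm behind the grasp point. The pads swing forward as they close: fully open they stand 13 mm farther back than shut.
Start: joints at [1.123, 0.434, 0.025, 1.573, -0.012, 1.134, -0.075], TCP at [0.211, -0.588, 0.25] pointing down, gripper open.
Joint ranges: [-2.62, 2.62], [-0.44, 2.09], [-1.27, 1.32], [0.08, 2.57], [-1.32, 4.46], [0.12, 2], [-2.74, 2.74]. Speed limits (rad/s): [2.22, 2.22, 3.01, 3.01, 3.14, 3.14, 3.14].

## Interface

Orientations are given as a unit quaternion [x, y, z, w].
In Python, from rig import bot gives the robot as it stands.
- The arm moves only by the tool carry_out, never from a script. Its argument "deltas" is a list that holds one entry, the list of rows, each a list of 7 numbers: the closure, from 0 (fully open) to 1 (shut), then the shift along the tool's x, y, z in mm, then the turn, a rotation vector about the tool's x, y, z in rad. In form: [[[claw, x, y, z, wx, wy, wz], ...]]. A call has 1 to 10 rows; each row shifts and turns the commanded pose from where the row before left it, along the tool's axes as they then stand; what a row does not reach is not made up. A row lasts 1/8 s, in which the tool goes at most 62.5 mm and 10.7 degrees, less where a joint would pass 70% of its speed; a pose out of reach is approached as far as the arm can. A call is refused whole if a number of a shift passes 62.5 or a number of a turn 0.188, either way. A call with a gripper value outside its range is refused whole. The fingers move at their own pace and stop on an object; "squeeze" is the grip in N (left out, the last holds). Time passes only in rows, so rows that do not move let the fingers close. It gives the time, the measured TCP pose, the force and the opening at its end, in the units of the state.
- bot.observe(): the state, without advancing time (a new reading comes with each control period).
- bot.read_camera(name): name is "scene" or "side" or "wrist"; returns (picture, depth): 384x512x3 uint8, blue, green, red; 384x512 float32, m along the optical axis (not along the pixel's ray), 0 where there is no reading.
- bot.calibration(name): a dict with "fov_y" (degrees; the focal length in pixels is half the picture's height over the tangent of half this angle, whatever the lens; pixels are square), "cx", "cy" (the principal point, pixels), "camera_from_world" (4x4, takes a point from world to camera coordinates). Camera axes: x right, y down, z forward; pixel columns grow to the right and rows downward; lengths in m; the calibration is good to about 2 mm. The wrist camera is an equidistant fisheye: a pixel r from the principal point sees the ray r / f radians off the axis. A picture is of the moment at which its call begins: read the wrist's pose just before it. calibration takes no time and is no camera call; for the wrist camera it gives the pose at the moment of the call.
- bot.sign_off(): hands the job in, once; it reports no verdict.
Trained networks look in the newest picture that a camera, given by its name, has taken for a name from the list of things; names that differ only in an ending like _2 or _b are one class to them, and where a whole thing is asked for, a point or a joint stands for the part that bears it (a point fixed in the world has none). Each returns a list of dicts, best first, with "score" (0 to 1); they miss things now and then, are a little off and sometimes report something else, mostly with a low value. They report only what shows in the picture. A call takes as long as a camera call. They do not tell look-alikes from the thing itself.
- bot.spot_in(camera, thing): "point" ([x, y, z] in m, in the coordinates of the camera as it stood for that picture, good to about 4 mm: the middle of the surface that is visible of it).
- bot.tip_of(camera, thing): "point" ([x, y, z] in m, in the coordinates of the camera as it stood for that picture, good to about 4 mm: a listed point, or the origin of a listed thing).
The state is a dict: "t": time; "joint_positions": joint angles; "joint_velocities": joint speeds; "tau": joint torques, N m; "tcp_pos": TCP position; "tool_rot": TCP orientation; "ft_force": force on the tool from outside, world axes, zero at the start; "wrist_torque": the same for the moment, N m; "gripper_width": finger opening in m.
Only numpy, scipy, OpenCV 4.12 (cv2) and the standard library are available. Lean on these libraries where they do the work, as an engineer would, in place of code of your own. Each camera call takes 0.05 s, during which the arm holds its last target.

## Working session

There is one attempt and no reset: what is moved stays moved. The work goes in short steps, Python scripts to look and compute and a tool call to move; the robot and the scene stay as the last step left them, time stands still between calls to the robot, and variables do not carry over. Pictures are saved under pics/ and viewed, and the job is handed in when it is done.

Besides the shell and the picture viewer there is one more tool, called after "Emit:" in YAML: its name, and indented under it one key for each argument. carry_out: Moves the arm, as the interface text tells. Its arguments: {"type":"object","properties":{"deltas":{"type":"array","items":{"type":"array","items":{"type":"array","items":{"type":"number"}}}},"squeeze":{"type":"number"}},"required":["deltas"]}

```bash
ls; mkdir -p pics
cat > h.py <<'E'
import numpy as np,cv2
from scipy.spatial.transform import Rotation as R
from rig import bot
def grab(n,f=None):
    c=bot.calibration(n); im,d=bot.read_camera(n)
    if f: cv2.imwrite('pics/'+f,im)
    return c,im,d
def w(c,p):
    M=np.linalg.inv(np.array(c['camera_from_world'])); return M[:3,:3]@np.array(p)+M[:3,3]
def proj(c,P):
    M=np.array(c['camera_from_world']); return M[:3,:3]@np.array(P)+M[:3,3]
E
python3 - <<'E'
from h import *
print(bot.observe())
for n in ['scene','side','wrist']:
    c,im,d=grab(n,n+'0.png'); print(n,c)
E
```

```text
pics
{'t': 0.0, 'joint_positions': array([ 1.12338504,  0.43519991,  0.02496814,  1.57412368, -0.01159655,
        1.13402868, -0.07507822]), 'joint_velocities': array([-0.00073823, -0.00035566, -0.00091395, -0.00054593, -0.00123896,
       -0.00169377,  0.00124274]), 'tau': array([-8.49526950e-04, -6.70479512e+01,  1.02418128e+00, -3.16215456e+01,
        1.53640652e-02,  1.24630632e-02,  2.43601721e-05]), 'tcp_pos': array([ 0.21104173, -0.58775996,  0.24952996]), 'tool_rot': array([ 9.85178243e-01,  1.71531855e-01, -2.10106806e-04, -7.79525251e-04]), 'ft_force': array([-1.10657676, -0.0325422 ,  0.81367279]), 'wrist_torque': array([ 0.03821403,  0.02591509, -0.00934761]), 'gripper_width': 0.08520129024256815}
scene {'fov_y': 49.24763311299345, 'cx': 254.2488829685028, 'cy': 190.07491430346985, 'camera_from_world': array([[ 0.68137542,  0.73191476,  0.00532224, -0.33195241],
       [ 0.60754026, -0.56150394, -0.56179014, -0.28403835],
       [-0.40819403,  0.38602346, -0.82726266,  1.48916403],
       [ 0.        ,  0.        ,  0.        ,  1.        ]])}
side {'fov_y': 54.091835620025634, 'cx': 254.10504489257124, 'cy': 191.23059162842588, 'camera_from_world': array([[-0.93703567, -0.3490456 ,  0.01145941,  0.50153561],
       [-0.24761464,  0.64088268, -0.72660607,  0.2103504 ],
       [ 0.24627452, -0.68369333, -0.68695873,  0.92493376],
       [ 0.        ,  0.        ,  0.        ,  1.        ]])}
wrist {'fov_y': 65.70646984690485, 'cx': 255.42099142689295, 'cy': 191.1906682803745, 'camera_from_world': array([[ 0.33835841, -0.94101616, -0.0014757 , -0.62531367],
       [-0.89474176, -0.32220459,  0.30922708, -0.04158607],
       [-0.29146316, -0.10330921, -0.95098708,  0.3801854 ],
       [ 0.        ,  0.        ,  0.        ,  1.        ]])}
```

Run:
```python
import cv2
for n in ['scene','side','wrist']:
    im=cv2.imread(f'pics/{n}0.png'); cv2.imwrite(f'pics/{n}0b.png',cv2.resize(im,(800,600),interpolation=cv2.INTER_CUBIC))
```

```text
(no output)
```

View pics/scene0b.png

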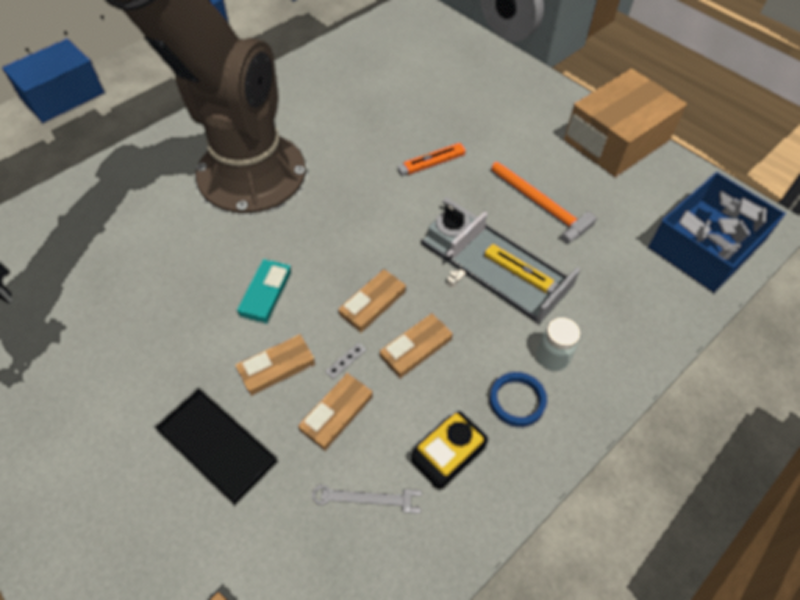

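View pics/side0b.png

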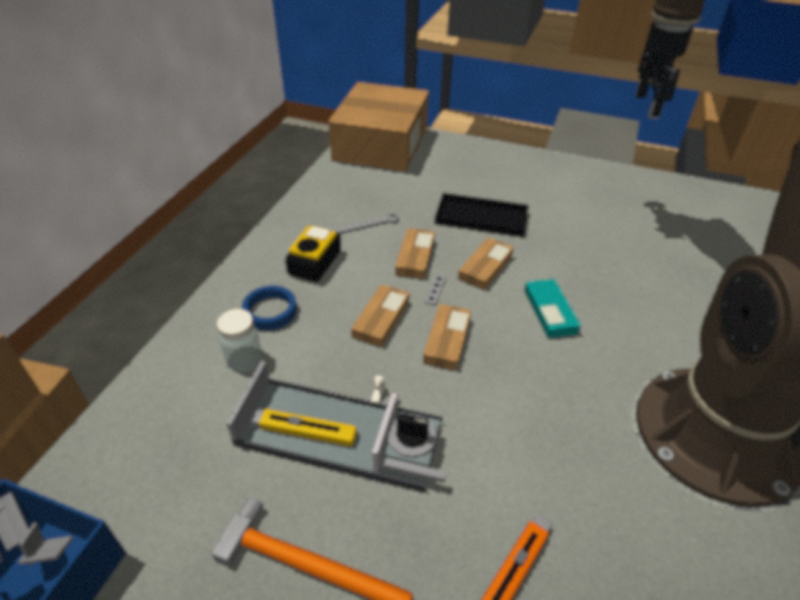

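View pics/wrist0b.png

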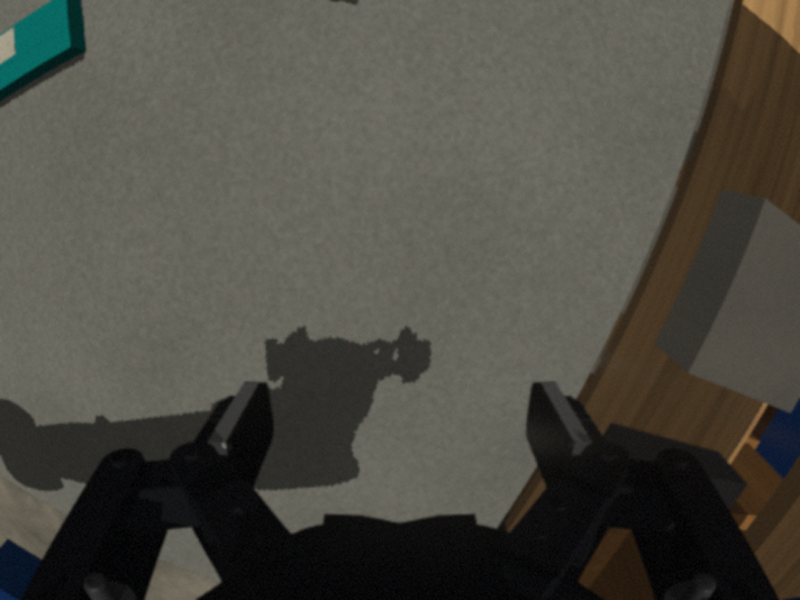

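Run:
```python
from h import *
for n in ['scene','side']:
    c,im,d=grab(n)
    for t in ['bay','fence_face','pointer','mark','knob_grip','knife','tool_tray','carton1','strap','jar','tape_roll','label_maker','wrench','hammer']:
        r=bot.tip_of(n,t)
        for q in r[:6]:
            if q['score']<0.2: continue
            print(n,t,round(q['score'],2),np.round(w(c,q['point']),3))
print(bot.observe()['t'])
```

```text
scene bay 0.75 [ 0.55   0.214 -0.003]
scene fence_face 0.56 [0.484 0.204 0.036]
scene pointer 0.69 [0.488 0.13  0.03 ]
scene pointer 0.6 [ 0.515 -0.159 -0.001]
scene pointer 0.32 [ 0.771 -0.15  -0.002]
scene mark 0.46 [0.525 0.125 0.035]
scene knob_grip 0.68 [0.437 0.202 0.077]
scene knob_grip 0.36 [0.525 0.129 0.033]
scene knife 0.78 [0.596 0.227 0.003]
scene knife 0.76 [0.257 0.33  0.001]
scene tool_tray 0.9 [ 0.492 -0.429 -0.005]
scene carton1 0.9 [ 0.587 -0.239  0.01 ]
scene carton1 0.89 [ 0.292 -0.175  0.014]
scene carton1 0.78 [ 0.585 -0.041  0.01 ]
scene carton1 0.74 [ 0.454 -0.04   0.014]
scene carton1 0.69 [ 0.441 -0.262  0.008]
scene strap 0.55 [ 0.516 -0.161 -0.   ]
scene jar 0.63 [0.772 0.132 0.001]
scene tape_roll 0.92 [0.787 0.009 0.003]
scene tape_roll 0.41 [ 0.551  0.214 -0.002]
scene label_maker 0.59 [ 0.77  -0.152  0.001]
scene wrench 0.8 [ 0.736 -0.305 -0.002]
scene wrench 0.47 [ 0.517 -0.161 -0.001]
scene hammer 0.62 [0.493 0.408 0.003]
side bay 0.69 [ 0.553  0.212 -0.004]
side bay 0.32 [0.441 0.201 0.076]
side fence_face 0.88 [0.486 0.205 0.037]
side pointer 0.67 [ 0.49  -0.427  0.   ]
side pointer 0.57 [0.487 0.129 0.032]
side mark 0.62 [0.522 0.13  0.033]
side mark 0.27 [0.784 0.011 0.004]
side knob_grip 0.55 [0.437 0.199 0.076]
side knife 0.97 [0.6   0.236 0.009]
side knife 0.86 [0.255 0.331 0.   ]
side tool_tray 0.63 [ 0.493 -0.429  0.004]
side carton1 0.93 [ 0.295 -0.173  0.015]
side carton1 0.81 [ 0.588 -0.242  0.014]
side carton1 0.63 [ 0.586 -0.043  0.012]
side carton1 0.62 [ 0.456 -0.039  0.017]
side carton1 0.61 [ 0.438 -0.261  0.012]
side carton1 0.37 [ 0.516 -0.158 -0.001]
side strap 0.49 [ 0.516 -0.159  0.003]
side jar 0.79 [ 0.767  0.127 -0.   ]
side tape_roll 0.68 [0.783 0.015 0.003]
side tape_roll 0.4 [ 0.772 -0.146 -0.001]
side label_maker 0.73 [ 0.773 -0.146 -0.002]
side wrench 0.55 [ 0.734 -0.298 -0.001]
side hammer 0.74 [ 0.496  0.413 -0.002]
1.65
```

```bash
cat >> h.py <<'E'
def cloud(n,c=None,im=None,d=None):
    if c is None: c,im,d=grab(n)
    H,W=d.shape; f=H/2/np.tan(np.radians(c['fov_y'])/2)
    v,u=np.mgrid[:H,:W]; m=d>0
    X=np.stack([(u-c['cx'])/f*d,(v-c['cy'])/f*d,d],-1)[m]
    M=np.linalg.inv(np.array(c['camera_from_world']))
    return X@M[:3,:3].T+M[:3,3], im[m]
def rect(P,C,cen,hlo,hhi,rad=.11,mask=None):
    s=(np.hypot(P[:,0]-cen[0],P[:,1]-cen[1])<rad)&(P[:,2]>hlo)&(P[:,2]<hhi)
    if mask is not None: s&=mask(C.astype(int))
    q=P[s]
    r=cv2.minAreaRect((q[:,:2]*1000).astype(np.float32))
    return r,np.median(q[:,2]),len(q)
E
python3 - <<'E'
from h import *
yel=lambda C:(C[:,2]>120)&(C[:,1]>90)&(C[:,0]<70)
brn=lambda C:(C[:,2]>C[:,0]+25)
blk=lambda C:(C.max(1)<40)
for n in ['scene','side']:
    P,C=cloud(n)
    for cen in [(.587,-.24),(.585,-.041),(.455,-.04),(.44,-.262)]:
        r,z,k=rect(P,C,cen,.018,.04,.085); print(n,'carton',np.round(r[0],0),np.round(r[1]),round(r[2],1),'z',round(z,4),k)
    r,z,k=rect(P,C,(.598,.232),.012,.045,.11,yel); print('knife',np.round(r[0]),np.round(r[1]),round(r[2],1),round(z,4),k)
    r,z,k=rect(P,C,(.598,.232),.0,.03,.3,lambda C:(C[:,2]>140)&(C[:,1]<110)&(C[:,0]<60)) if 0 else (((0,0),(0,0),0),0,0)
    r,z,k=rect(P,C,(.492,-.429),-.01,.035,.16,blk); print('tray',np.round(r[0]),np.round(r[1]),round(r[2],1),z,k)
    s=(abs(P[:,0]-.55)<.22)&(abs(P[:,1]-.215)<.12)&(P[:,2]>.045)&(P[:,2]<.07)
    for a,b in [(.44,.54),(.6,.76)]:
        q=P[s&(P[:,0]>a)&(P[:,0]<b)];
        if len(q)>5: r=cv2.minAreaRect((q[:,:2]*1000).astype(np.float32)); print('plates',np.round(r[0]),np.round(r[1]),round(r[2],1),len(q))
    q=P[(np.hypot(P[:,0]-.437,P[:,1]-.201)<.04)&(P[:,2]>.074)]; r=cv2.minAreaRect((q[:,:2]*1000).astype(np.float32)); print('knob',np.round(r[0]),np.round(r[1]),round(r[2],1),len(q))
    for h in (.018,):
        pass
E
```

```text
scene carton [ 587. -239.] [ 62. 131.] 9.1 z 0.025 1020
scene carton [587. -45.] [131.  62.] 87.2 z 0.0249 850
scene carton [455. -38.] [ 64. 132.] 6.0 z 0.025 745
scene carton [ 442. -262.] [130.  63.] 77.0 z 0.025 902
knife [598. 225.] [144.  28.] 8.1 0.0263 299
tray [ 494. -428.] [201.  95.] 6.9 0.0034110506008118158 2569
plates [462. 202.] [ 50. 109.] 6.0 229
plates [712. 191.] [ 34. 196.] 18.9 154
knob [442. 200.] [46. 17.] 6.9 65
side carton [ 583. -237.] [ 61. 138.] 8.7 z 0.0257 506
side carton [583. -42.] [134.  62.] 86.7 z 0.0257 723
side carton [452. -35.] [ 60. 133.] 5.1 z 0.0259 776
side carton [ 438. -259.] [136.  62.] 76.8 z 0.0256 552
knife [595. 231.] [148.  30.] 8.0 0.0275 546
tray [ 489. -424.] [193. 108.] 7.1 0.005081819477874672 1011
plates [460. 205.] [ 45. 108.] 5.3 365
plates [712. 197.] [ 52. 187.] 27.5 399
knob [437. 203.] [45. 15.] 4.4 151
```

Run:
```python
from h import *
from scipy.optimize import minimize
for n in ['scene','side']:
    P,C=cloud(n)
    a=np.radians(5.8); o=np.array([.5515,.213])
    L=(P[:,:2]-o)@np.array([[np.cos(a),-np.sin(a)],[np.sin(a),np.cos(a)]])
    q=L[(L[:,0]>.1)&(L[:,0]<.17)&(abs(L[:,1])<.075)&(P[:,2]>.035)]
    print(n,'endplate x',np.percentile(q[:,0],[2,50,98]).round(4),'y',np.percentile(q[:,1],[1,99]).round(4), 'slope',np.polyfit(q[:,1],q[:,0],1).round(3))
    q=L[(L[:,0]>-.085)&(L[:,0]<-.04)&(abs(L[:,1])<.06)&(P[:,2]>.05)]
    print('fence x',np.percentile(q[:,0],[2,50,98]).round(4),'y',np.percentile(q[:,1],[1,99]).round(4),'slope',np.polyfit(q[:,1],q[:,0],1).round(3))
    q=L[(L[:,0]>-.16)&(L[:,0]<.16)&(abs(L[:,1])<.075)&(P[:,2]>.005)&(P[:,2]<.02)]
    print('chan x',np.percentile(q[:,0],[1,99]).round(4),'y',np.percentile(q[:,1],[.5,99.5]).round(4))
    for sgn in (1,-1):
        q=L[(abs(L[:,0])<.14)&(abs(L[:,1]*sgn-.06)<.005)&(P[:,2]>.014)&(P[:,2]<.022)]
        print('lip',sgn,len(q),np.polyfit(q[:,0],q[:,1],1).round(4))
```

```text
scene endplate x [0.1449 0.1508 0.1532] y [-0.0641  0.0588] slope [0.005 0.15 ]
fence x [-0.0745 -0.0688 -0.066 ] y [-0.0554  0.0511] slope [ 0.006 -0.069]
chan x [-0.1371  0.1528] y [-0.0669  0.061 ]
lip 1 80 [0.0015 0.058 ]
lip -1 123 [-0.001 -0.062]
side endplate x [0.1409 0.1425 0.1494] y [-0.0594  0.0625] slope [0.006 0.144]
fence x [-0.0782 -0.0748 -0.0703] y [-0.0507  0.0555] slope [ 0.    -0.075]
chan x [-0.1469  0.1423] y [-0.0625  0.0637]
lip 1 293 [-0.0022  0.0611]
lip -1 226 [-0.0011 -0.0587]
```

```bash
cat >> h.py <<'E'
from scipy.linalg import logm,expm
def rot(psi,elev=0,dirz=None):
    """tool y azimuth psi deg; tool z tilted from down by elev deg towards azimuth psi-90+... (horizontal comp = -tool x0 for elev>0)"""
    p=np.radians(psi); y=np.array([np.cos(p),np.sin(p),0]); z0=np.array([0,0,-1.]); x0=np.cross(y,z0)
    e=np.radians(elev); z=np.cos(e)*z0-np.sin(e)*x0; x=np.cross(y,z)
    return np.stack([x,y,z],1)
def plan(pos,Rt,n=None,start=None,order='helix'):
    s=bot.observe()
    p0,R0=(s['tcp_pos'],R.from_quat(s['tool_rot']).as_matrix()) if start is None else start
    Rr=R0.T@Rt; t=R0.T@(np.array(pos)-p0); rv=R.from_matrix(Rr).as_rotvec()
    T=np.eye(4);T[:3,:3]=Rr;T[:3,3]=t
    if n is None:
        n=int(max(np.ceil(np.linalg.norm(t)*1000/55),np.ceil(np.linalg.norm(rv)/.18),1))
    while 1:
        S=expm(np.real(logm(T))/n)
        rr=R.from_matrix(S[:3,:3]).as_rotvec(); tt=S[:3,3]*1000
        if np.linalg.norm(tt)<=60 and np.linalg.norm(rr)<.186: break
        n+=1
    print('n',n,'row',np.round(tt,1),np.round(rr,4),' total t(mm)',np.round(t*1000,1),'rv',np.round(rv,3))
def st():
    s=bot.observe(); M=R.from_quat(s['tool_rot']).as_matrix()
    print('t',round(s['t'],2),'tcp',s['tcp_pos'].round(4),'y',M[:,1].round(3),'z',M[:,2].round(3),'q',s['joint_positions'].round(2),'w',round(s['gripper_width'],4),'F',s['ft_force'].round(1))
E
python3 - <<'E'
from h import *
st(); plan([.597,.228,.2],rot(-82))
plan([.597,.228,.2],rot(-82),start=(np.array([.211,-.588,.25]),rot(-82)))
E
```

```text
t 1.85 tcp [ 0.2112 -0.5882  0.2503] y [ 0.338 -0.941  0.   ] z [ 0. -0. -1.] q [ 1.12  0.43  0.03  1.57 -0.01  1.13 -0.08] w 0.0855 F [ 1.3  0.  -0.4]
n 17 row [ 33.9 -41.    3. ] [0.     0.     0.0121]  total t(mm) [ 638.9 -637.9   50.3] rv [0.    0.    0.205]
n 17 row [ 29.2 -44.4   2.9] [0. 0. 0.]  total t(mm) [ 495.8 -754.3   50. ] rv [0. 0. 0.]
```

Emit:
carry_out:
  deltas:
    - [[0,34,-41,3,0,0,0.012],[0,34,-41,3,0,0,0.012],[0,34,-41,3,0,0,0.012],[0,34,-41,3,0,0,0.012],[0,34,-41,3,0,0,0.012],[0,34,-41,3,0,0,0.012],[0,34,-41,3,0,0,0.012],[0,34,-41,3,0,0,0.012],[0,34,-41,3,0,0,0.012],[0,34,-41,3,0,0,0.012]]

```text
t: 3.1
tcp_pos: [0.42, -0.0968, 0.2206]
tool_rot: [0.994, 0.112, 0.0, 0.0]
ft_force: [1.2, -0.4, -0.2]
gripper_width: 0.0857
```

Emit:
carry_out:
  deltas:
    - [[0,34,-41,3,0,0,0.012],[0,34,-41,3,0,0,0.012],[0,34,-41,3,0,0,0.012],[0,34,-41,3,0,0,0.012],[0,34,-41,3,0,0,0.012],[0,34,-41,3,0,0,0.012],[0,34,-41,3,0,0,0.012],[0,0,0,0,0,0,0]]

```text
t: 4.1
tcp_pos: [0.5995, 0.233, 0.1985]
tool_rot: [0.997, 0.073, -0.0, -0.001]
ft_force: [0.1, -1.4, -0.9]
gripper_width: 0.0856
```

Run:
```python
from h import *
st()
c,im,d=grab('wrist'); cv2.imwrite('pics/w1.png',cv2.resize(im,(768,576)))
for t in ['knife','knob_grip','mark','pointer','fence_face']:
    for q in bot.tip_of('wrist',t)[:2]: print(t,round(q['score'],2),w(c,q['point']).round(4))
```

```text
t 4.1 tcp [0.5995 0.233  0.1985] y [ 0.145 -0.989 -0.003] z [-0.001  0.003 -1.   ] q [-0.22  0.54 -0.36  1.57  0.2   1.08 -2.05] w 0.0856 F [ 0.1 -1.4 -0.9]
knife 0.81 [0.6004 0.2256 0.0109]
knob_grip 0.82 [0.4363 0.2008 0.0763]
fence_face 0.68 [0.4818 0.2055 0.036 ]
```

View pics/w1.png

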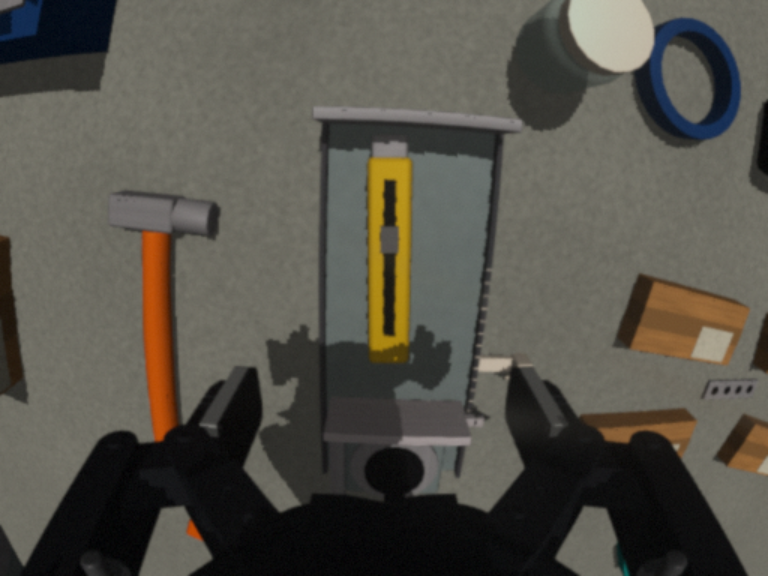

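Emit:
carry_out:
  deltas:
    - [[0.45,0,6.5,30,0,0,0],[0.45,0,0,40,0,0,0],[0.45,0,0,40,0,0,0],[0.45,0,0,33,0,0,0],[0.45,0,0,25,0,0,0],[0.45,0,0,0,0,0,0]]

```text
t: 5.15
tcp_pos: [0.5993, 0.2244, 0.0325]
tool_rot: [0.997, 0.072, 0.0, -0.002]
ft_force: [0.8, -0.3, 0.5]
gripper_width: 0.0468
```

Run:
```python
from h import *
st()
c,im,d=grab('side'); cv2.imwrite('pics/s1.png',cv2.resize(im[190:330,110:320],None,fx=3,fy=3))
```

```text
t 5.15 tcp [0.5993 0.2244 0.0325] y [ 0.143 -0.99  -0.003] z [ 0.001  0.003 -1.   ] q [-0.24  0.72 -0.31  1.71  0.29  0.76 -2.12] w 0.0468 F [ 0.8 -0.3  0.5]
```

View pics/s1.png

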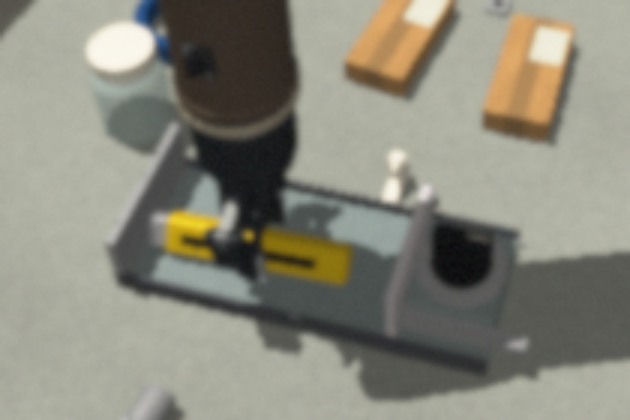

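Emit:
carry_out:
  deltas:
    - [[0.45,0,0,4,0,0,0],[1,0,0,0,0,0,0],[1,0,0,0,0,0,0],[1,0,0,0,0,0,0],[1,0,0,0,0,0,0],[1,0,0,-40,0,0,0],[1,0,0,-40,0,0,0],[1,0,0,-40,0,0,0]]
  squeeze: 70

```text
t: 6.2
tcp_pos: [0.5996, 0.2213, 0.1479]
tool_rot: [0.998, 0.07, -0.001, 0.0]
ft_force: [0.9, 0.1, -1.4]
gripper_width: 0.0192
```

Run:
```python
from h import *
st()
plan([.491,-.426,.14],rot(-83))
```

```text
t 6.2 tcp [0.5996 0.2213 0.1479] y [ 0.14  -0.99   0.001] z [-0.001 -0.001 -1.   ] q [-0.21  0.58 -0.35  1.63  0.23  0.97 -2.06] w 0.0192 F [ 0.9  0.1 -1.4]
n 12 row [-16.1  52.3   0.7] [0.     0.0001 0.0015]  total t(mm) [-198.3  625.7    8.5] rv [0.001 0.001 0.018]
```

Run:
```python
from h import *
c,im,d=grab('wrist'); cv2.imwrite('pics/w2.png',cv2.resize(im,(640,480)))
c,im,d=grab('side'); cv2.imwrite('pics/s2.png',cv2.resize(im[160:330,110:320],None,fx=3,fy=3))
```

```text
(no output)
```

View pics/w2.png

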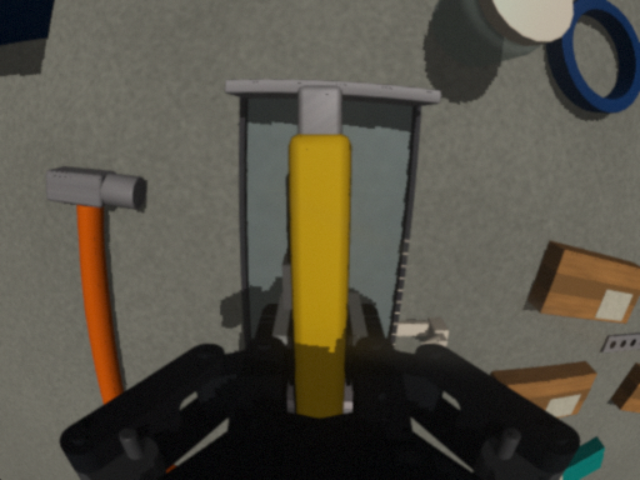

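View pics/s2.png

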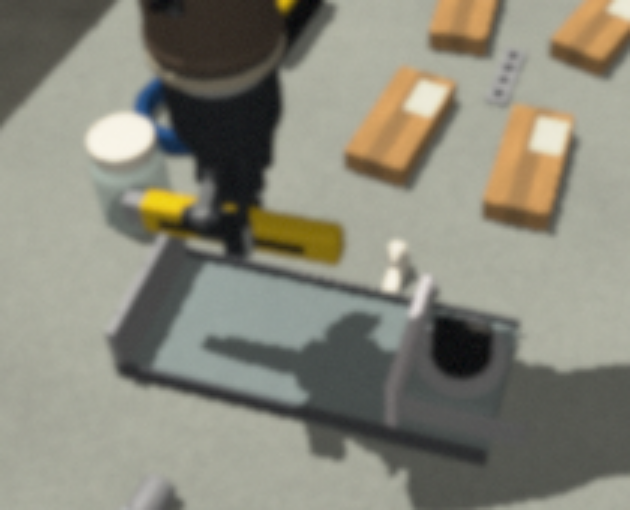

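Emit:
carry_out:
  deltas:
    - [[1,-16,52,1,0,0,0.0015],[1,-16,52,1,0,0,0.0015],[1,-16,52,1,0,0,0.0015],[1,-16,52,1,0,0,0.0015],[1,-16,52,1,0,0,0.0015],[1,-16,52,1,0,0,0.0015],[1,-16,52,1,0,0,0.0015],[1,-16,52,1,0,0,0.0015],[1,-16,52,1,0,0,0.0015],[1,-16,52,1,0,0,0.0015]]

```text
t: 7.55
tcp_pos: [0.5099, -0.3166, 0.1363]
tool_rot: [0.998, 0.063, -0.001, -0.0]
ft_force: [1.2, -0.0, -1.6]
gripper_width: 0.0191
```

Emit:
carry_out:
  deltas:
    - [[1,-16,52,1,0,0,0.0015],[1,-16,52,1,0,0,0.0015],[1,0,0,0,0,0,0]]

```text
t: 7.92
tcp_pos: [0.4884, -0.428, 0.1335]
tool_rot: [0.998, 0.057, -0.002, 0.001]
ft_force: [0.1, 0.6, -2.2]
gripper_width: 0.019
```

Run:
```python
from h import *
st()
plan([.491,-.426,.06],rot(-83))
c,im,d=grab('wrist'); cv2.imwrite('pics/w3.png',cv2.resize(im,(640,480)))
for t in ['tool_tray','knife']:
    for q in bot.tip_of('wrist',t)[:2]: print(t,round(q['score'],2),w(c,q['point']).round(4))
```

```text
t 7.92 tcp [ 0.4884 -0.428   0.1335] y [ 0.114 -0.993  0.002] z [-0.003 -0.002 -1.   ] q [ 0.81  0.6  -0.27  1.62  0.19  0.95 -0.98] w 0.019 F [ 0.1  0.6 -2.2]
n 2 row [ 1.5 -0.9 36.8] [ 0.0008  0.0017 -0.0038]  total t(mm) [ 3.1 -1.8 73.5] rv [ 0.002  0.003 -0.008]
knife 0.65 [ 0.4902 -0.442   0.1296]
```

View pics/w3.png

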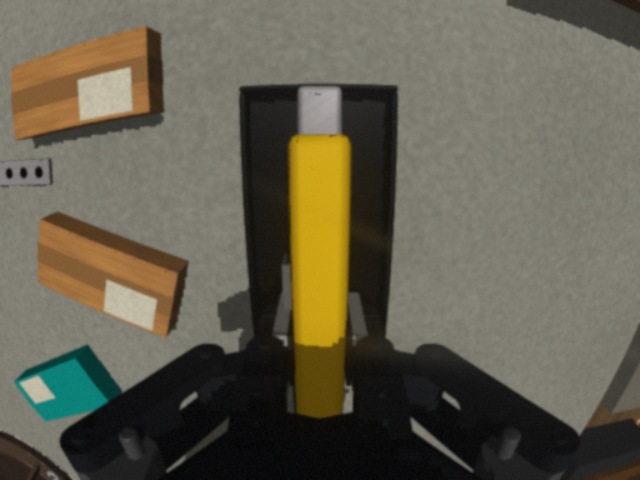

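Knife is aligned above the tray; lower until it rests.

Emit:
carry_out:
  deltas:
    - [[1,2,-1,40,0,0,0],[1,1,-1,40,0,0,0],[1,0,0,12,0,0,0],[1,0,0,5,0,0,0],[1,0,0,0,0,0,0]]

```text
t: 8.7
tcp_pos: [0.4957, -0.4199, 0.0394]
tool_rot: [0.998, 0.062, 0.001, 0.0]
ft_force: [0.6, 1.0, -1.0]
gripper_width: 0.0189
```

Emit:
carry_out:
  deltas:
    - [[1,0,0,4,0,0,0],[1,0,0,4,0,0,0],[1,0,0,0,0,0,0]]

```text
t: 9.07
tcp_pos: [0.4948, -0.4198, 0.0302]
tool_rot: [0.998, 0.061, -0.0, -0.0]
ft_force: [0.6, 0.3, -0.8]
gripper_width: 0.0194
```

Emit:
carry_out:
  deltas:
    - [[1,0,3,4,0,0,0],[1,0,0,2,0,0,0],[1,0,0,0,0,0,0]]

```text
t: 9.45
tcp_pos: [0.4952, -0.4227, 0.024]
tool_rot: [0.998, 0.061, -0.0, -0.0]
ft_force: [-0.2, -0.4, -0.4]
gripper_width: 0.0183
```

Emit:
carry_out:
  deltas:
    - [[0.6,0,0,0,0,0,0],[0.55,0,0,0,0,0,0],[0.55,0,0,0,0,0,0],[0.55,0,0,-20,0,0,0],[0.5,0,0,-40,0,0,0],[0.3,0,0,-50,0,0,0],[0,0,0,-50,0,0,0],[0,0,0,0,0,0,0]]

```text
t: 10.45
tcp_pos: [0.4978, -0.4241, 0.1908]
tool_rot: [0.998, 0.061, 0.004, 0.003]
ft_force: [0.4, -0.3, -0.1]
gripper_width: 0.0855
```

Run:
```python
from h import *
st()
c,im,d=grab('wrist'); cv2.imwrite('pics/w4.png',cv2.resize(im,(640,480)))
for t in ['tool_tray','knife']:
    for q in bot.tip_of('wrist',t)[:2]: print(t,round(q['score'],2),w(c,q['point']).round(4))
```

```text
t 10.45 tcp [ 0.4978 -0.4241  0.1908] y [ 0.122 -0.992  0.007] z [ 0.008 -0.006 -1.   ] q [ 0.81  0.55 -0.29  1.56  0.17  1.05 -0.97] w 0.0855 F [ 0.4 -0.3 -0.1]
tool_tray 0.77 [ 0.4936 -0.4278  0.0034]
knife 0.76 [ 0.5016 -0.434   0.0202]
```

View pics/w4.png

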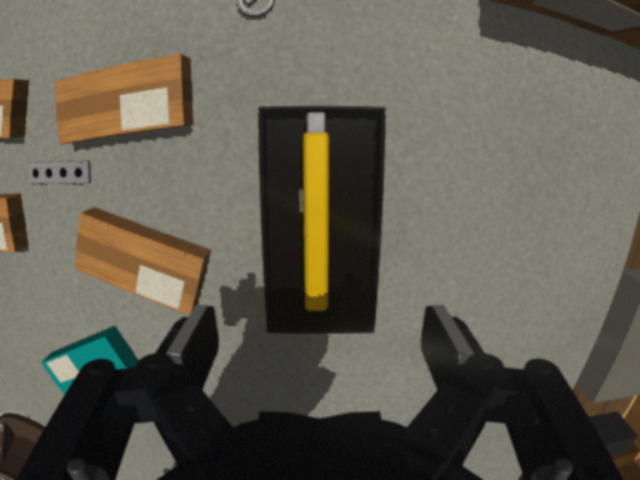

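Emit:
carry_out:
  deltas:
    - [[0,0,0,0,0,0,-0.18],[0,0,0,0,0,0,-0.18],[0,0,0,0,0,0,-0.18],[0,0,0,0,0,0,-0.18],[0,0,0,0,0,0,-0.18],[0,0,0,0,0,0,-0.18],[0,0,0,0,0,0,-0.18],[0,0,0,0,0,0,-0.18],[0,0,0,0,0,0,-0.18]]

```text
t: 11.72
tcp_pos: [0.4946, -0.4223, 0.1829]
tool_rot: [0.641, 0.767, 0.0, -0.001]
ft_force: [0.5, -0.2, 1.1]
gripper_width: 0.0856
```

Run:
```python
from h import *
st()
plan([.437,.2005,.18],rot(95.5))
```

```text
t 11.72 tcp [ 0.4946 -0.4223  0.1829] y [ 0.984  0.177 -0.002] z [-0.002  0.002 -1.   ] q [ 1.05  0.63 -0.68  1.54  0.42  1.12  0.46] w 0.0856 F [ 0.5 -0.2  1.1]
n 12 row [41.2 39.8  0.3] [ 0.     -0.0002 -0.1241]  total t(mm) [623.1  53.7   4.1] rv [ 0.    -0.003 -1.489]
```

Emit:
carry_out:
  deltas:
    - [[0,41,40,0,0,0,-0.124],[0,41,40,0,0,0,-0.124],[0,41,40,0,0,0,-0.124],[0,41,40,0,0,0,-0.124],[0,41,40,0,0,0,-0.124],[0,41,40,0,0,0,-0.124],[0,41,40,0,0,0,-0.124],[0,41,40,0,0,0,-0.124],[0,41,40,0,0,0,-0.124],[0,41,40,0,0,0,-0.124]]

```text
t: 12.98
tcp_pos: [0.5171, 0.1155, 0.1834]
tool_rot: [0.077, 0.997, 0.0, -0.001]
ft_force: [0.4, 0.0, 0.2]
gripper_width: 0.0854
```

Emit:
carry_out:
  deltas:
    - [[0,41,40,0,0,0,-0.124],[0,41,40,0,0,0,-0.124],[0.3,0,0,0,0,0,0]]

```text
t: 13.35
tcp_pos: [0.441, 0.2043, 0.1841]
tool_rot: [-0.049, 0.999, 0.0, -0.001]
ft_force: [0.8, -0.6, -0.7]
gripper_width: 0.0696
```

Run:
```python
from h import *
st()
c,im,d=grab('wrist'); cv2.imwrite('pics/w5.png',cv2.resize(im,(640,480)))
for t in ['knob_grip','mark','pointer','fence_face']:
    for q in bot.tip_of('wrist',t)[:2]: print(t,round(q['score'],2),w(c,q['point']).round(4))
for n in ['side','scene']:
    P,C=cloud(n); 
    q=P[(np.hypot(P[:,0]-.437,P[:,1]-.201)<.035)&(P[:,2]>.072)&(P[:,2]<.1)]; print(n,len(q))
    if len(q)>20:
        r=cv2.minAreaRect((q[:,:2]*1000).astype(np.float32)); print('knob',np.round(r[0]),np.round(r[1]),round(r[2],1),len(q))
```

```text
t 13.35 tcp [0.441  0.2043 0.1841] y [-0.098  0.995  0.001] z [-0.002  0.001 -1.   ] q [ 0.29  0.54 -1.14  1.93  0.56  1.05  0.57] w 0.0696 F [ 0.8 -0.6 -0.7]
knob_grip 0.68 [0.437  0.1997 0.0736]
mark 0.92 [0.5247 0.1297 0.0313]
pointer 0.73 [0.4875 0.1284 0.0333]
fence_face 0.87 [0.4841 0.2006 0.0369]
side 156
knob [437. 203.] [45. 15.] 5.8 156
scene 75
knob [442. 200.] [44. 16.] 2.3 75
```

View pics/w5.png

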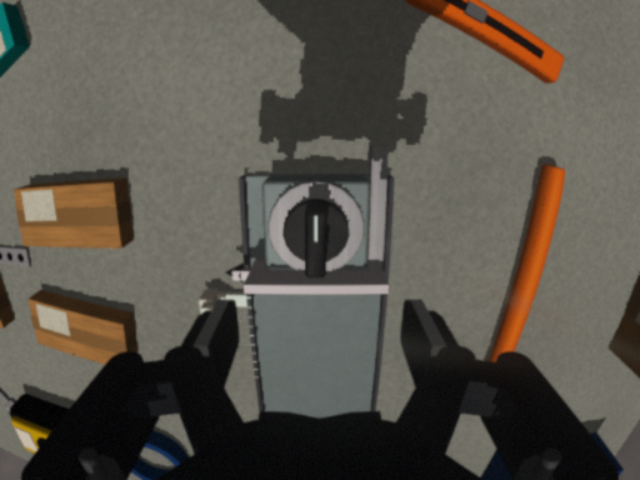

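Emit:
carry_out:
  deltas:
    - [[0.4,3.3,-2.7,40,0,0,0],[0.4,0,0,40,0,0,0],[0.4,0,0,27,0,0,0],[0.4,0,0,0,0,0,0]]

```text
t: 14.2
tcp_pos: [0.441, 0.1972, 0.0758]
tool_rot: [-0.044, 0.999, -0.001, -0.002]
ft_force: [0.3, 0.8, -0.3]
gripper_width: 0.0513
```

Emit:
carry_out:
  deltas:
    - [[1,0,0,0,0,0,0],[1,0,0,0,0,0,0],[1,0,0,0,0,0,0],[1,0,0,0,0,0,0]]
  squeeze: 50

```text
t: 14.7
tcp_pos: [0.4423, 0.2014, 0.0789]
tool_rot: [-0.045, 0.999, 0.003, 0.001]
ft_force: [-0.8, 9.5, -0.6]
gripper_width: 0.0129
```

Run:
```python
from h import *
st()
```

```text
t 14.7 tcp [0.4423 0.2014 0.0789] y [-0.09   0.996  0.005] z [ 0.002  0.005 -1.   ] q [ 0.18  0.66 -1.    2.04  0.74  0.85  0.41] w 0.0129 F [-0.8  9.5 -0.6]
```

Emit:
carry_out:
  deltas:
    - [[0.75,3,3,0,0,0,0],[0.75,0,0,0,0,0,0],[1,0,0,0,0,0,0],[1,0,0,0,0,0,0],[1,0,0,0,0,0,0]]

```text
t: 15.32
tcp_pos: [0.4386, 0.2014, 0.0779]
tool_rot: [-0.045, 0.999, 0.0, 0.0]
ft_force: [-2.2, 0.8, 5.8]
gripper_width: 0.0133
```

Emit:
carry_out:
  deltas:
    - [[1,0,0,0,0,0,0.15],[1,0,0,0,0,0,0.15],[1,0,0,0,0,0,0.15],[1,0,0,0,0,0,0.15],[1,0,0,0,0,0,0]]

```text
t: 15.95
tcp_pos: [0.4386, 0.2018, 0.0779]
tool_rot: [0.252, 0.968, 0.001, 0.0]
ft_force: [-2.8, 3.8, 5.2]
gripper_width: 0.0132
```

Run:
```python
from h import *
st()
```

```text
t 15.95 tcp [0.4386 0.2018 0.0779] y [0.488 0.873 0.001] z [ 0.001  0.001 -1.   ] q [ 0.08  0.59 -0.85  2.05  0.64  0.78 -0.09] w 0.0132 F [-2.8  3.8  5.2]
```

Small forces; continue.

Emit:
carry_out:
  deltas:
    - [[1,0,0,0,0,0,0.15],[1,0,0,0,0,0,0.15],[1,0,0,0,0,0,0.15],[1,0,0,0,0,0,0.15],[1,0,0,0,0,0,0.15],[1,0,0,0,0,0,0.15],[1,0,0,0,0,0,0.15],[1,0,0,0,0,0,0]]

```text
t: 16.95
tcp_pos: [0.4392, 0.2022, 0.0779]
tool_rot: [0.702, 0.712, 0.001, 0.0]
ft_force: [0.2, 5.5, 5.2]
gripper_width: 0.0132
```

Emit:
carry_out:
  deltas:
    - [[1,0,0,0,0,0,0.15],[1,0,0,0,0,0,0.15],[1,0,0,0,0,0,0.15],[1,0,0,0,0,0,0.15],[1,0,0,0,0,0,0.15],[1,0,0,0,0,0,0.15],[1,0,0,0,0,0,0.15],[1,0,0,0,0,0,0]]

```text
t: 17.95
tcp_pos: [0.4399, 0.202, 0.0779]
tool_rot: [0.964, 0.265, 0.001, -0.0]
ft_force: [3.7, 3.3, 3.1]
gripper_width: 0.0131
```

Run:
```python
from h import *
st()
for n in ['side','scene']:
    c,im,d=grab(n)
    cv2.imwrite(f'pics/{n}6.png',cv2.resize(im[150:330,120:320] if n=='side' else im[100:240,230:400],None,fx=3.5,fy=3.5,interpolation=cv2.INTER_CUBIC))
    for t in ['mark','pointer','fence_face']:
        for q in bot.tip_of(n,t)[:2]: print(n,t,round(q['score'],2),w(c,q['point']).round(4))
```

```text
t 17.95 tcp [0.4399 0.202  0.0779] y [ 0.51 -0.86  0.  ] z [ 0.003  0.001 -1.   ] q [-0.31  0.46 -0.3   2.08  0.23  0.63 -1.8 ] w 0.0131 F [3.7 3.3 3.1]
side mark 0.48 [0.5206 0.1333 0.034 ]
side pointer 0.95 [0.5213 0.1329 0.0323]
side fence_face 0.61 [0.5154 0.2089 0.0361]
side fence_face 0.27 [0.523  0.1318 0.0362]
scene mark 0.47 [0.5264 0.1265 0.0332]
scene mark 0.41 [ 0.5881 -0.044   0.0095]
scene pointer 0.85 [0.5176 0.1322 0.0317]
scene pointer 0.35 [ 0.7753 -0.1472 -0.0012]
scene fence_face 0.67 [0.5173 0.2125 0.0351]
scene fence_face 0.6 [0.4389 0.2036 0.0762]
```

View pics/side6.png

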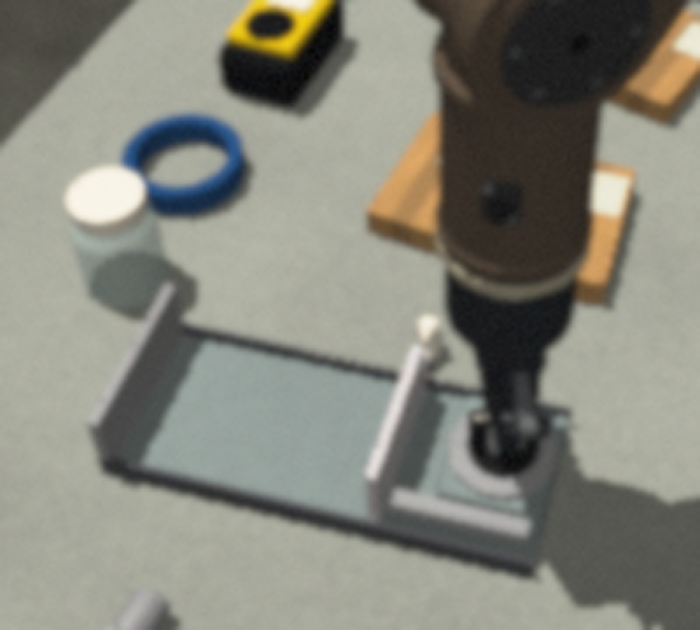

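View pics/scene6.png

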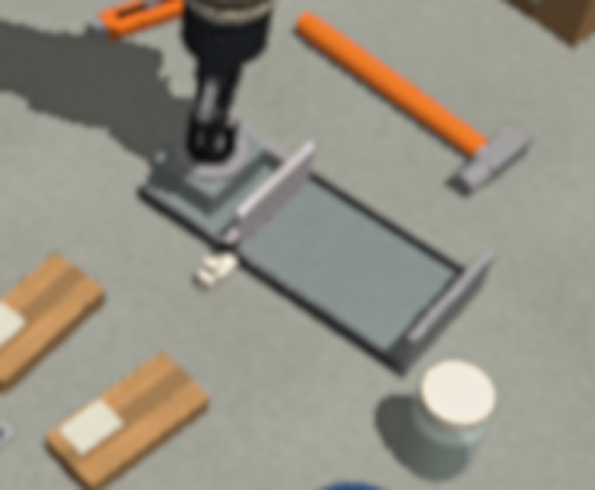

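Emit:
carry_out:
  deltas:
    - [[1,0,0,0,0,0,0.15],[1,0,0,0,0,0,0.16],[1,0,0,0,0,0,0],[1,0,0,0,0,0,0]]

```text
t: 18.85
tcp_pos: [0.44, 0.2018, 0.0779]
tool_rot: [0.993, 0.114, 0.001, -0.0]
ft_force: [4.2, 3.7, 4.8]
gripper_width: 0.0129
```

Run:
```python
from h import *
st()
```

```text
t 18.85 tcp [0.44   0.2018 0.0779] y [ 0.226 -0.974 -0.001] z [ 0.003  0.001 -1.   ] q [-0.37  0.45 -0.22  2.08  0.17  0.62 -2.05] w 0.0129 F [4.2 3.7 4.8]
```

Emit:
carry_out:
  deltas:
    - [[0.6,0,0,0,0,0,0],[0.5,0,0,0,0,0,0],[0.4,0,0,-30,0,0,0],[0.3,0,0,-40,0,0,0],[0,0,0,-40,0,0,0],[0,0,0,-20,0,0,0],[0,0,0,0,0,0,0]]

```text
t: 19.73
tcp_pos: [0.4388, 0.2009, 0.2083]
tool_rot: [0.994, 0.111, 0.001, -0.0]
ft_force: [0.4, 0.2, -0.4]
gripper_width: 0.0856
```

Run:
```python
from h import *
st()
for n in ['side','scene','wrist']:
    c,im,d=grab(n,n+'7.png')
    for t in ['mark','pointer','fence_face','knife']:
        for q in bot.tip_of(n,t)[:2]: print(n,t,round(q['score'],2),w(c,q['point']).round(4))
    if n=='wrist': cv2.imwrite(f'pics/w7.png',cv2.resize(im,(800,600)))
    else:
        u=proj(c,[.522,.13,.03]); f=192/np.tan(np.radians(c['fov_y'])/2); x=int(u[0]/u[2]*f+c['cx']);y=int(u[1]/u[2]*f+c['cy'])
        cv2.imwrite(f'pics/{n}7c.png',cv2.resize(im[y-30:y+30,x-40:x+40],None,fx=8,fy=8,interpolation=cv2.INTER_CUBIC))
```

```text
t 19.73 tcp [0.4388 0.2009 0.2083] y [ 0.22  -0.975  0.   ] z [ 0.002  0.    -1.   ] q [-0.33  0.27 -0.26  1.95  0.08  0.93 -1.98] w 0.0856 F [ 0.4  0.2 -0.4]
side mark 0.53 [0.5214 0.1327 0.0329]
side pointer 0.79 [0.523  0.1327 0.033 ]
side fence_face 0.84 [0.5206 0.2086 0.0362]
side knife 0.77 [0.2571 0.3338 0.0006]
side knife 0.73 [ 0.4998 -0.4312  0.0167]
scene mark 0.41 [0.5302 0.1283 0.036 ]
scene pointer 0.58 [0.5205 0.1354 0.0368]
scene fence_face 0.87 [0.5216 0.2083 0.0354]
scene fence_face 0.34 [ 0.4414 -0.2636  0.0124]
scene knife 0.86 [ 0.4985 -0.4334  0.0156]
scene knife 0.77 [0.2562 0.3297 0.0005]
wrist mark 0.65 [0.5235 0.1306 0.0289]
wrist pointer 0.94 [0.5247 0.1325 0.0303]
wrist fence_face 0.82 [0.5185 0.2079 0.0358]
wrist fence_face 0.51 [ 0.4944  0.408  -0.0031]
wrist knife 0.76 [0.2558 0.3283 0.0015]
```

View pics/w7.png

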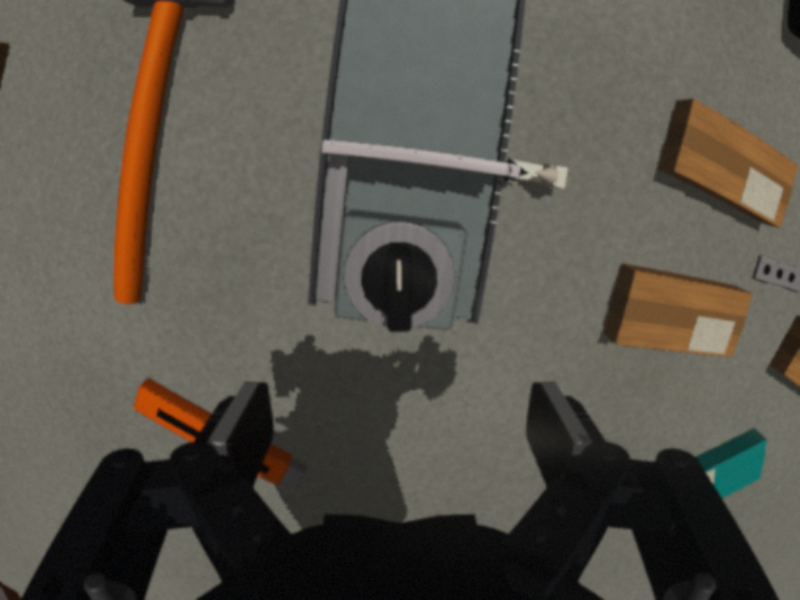

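View pics/side7c.png

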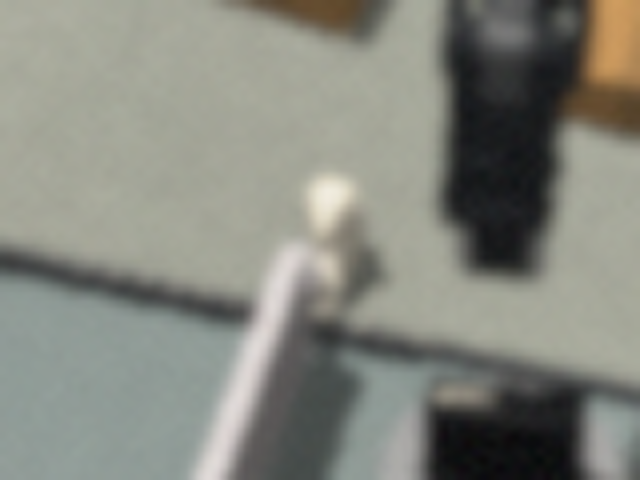

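View pics/scene7c.png

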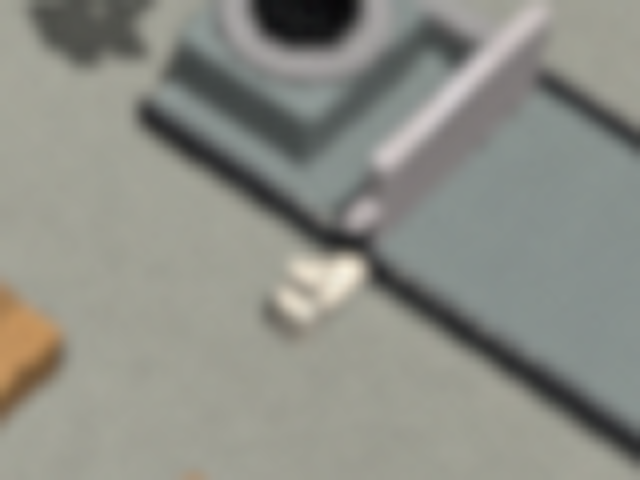

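Run:
```python
from h import *
im=cv2.imread('pics/wrist7.png'); cv2.imwrite('pics/w7c.png',cv2.resize(im[80:140,300:380],None,fx=10,fy=10,interpolation=cv2.INTER_CUBIC))
```

```text
(no output)
```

View pics/w7c.png

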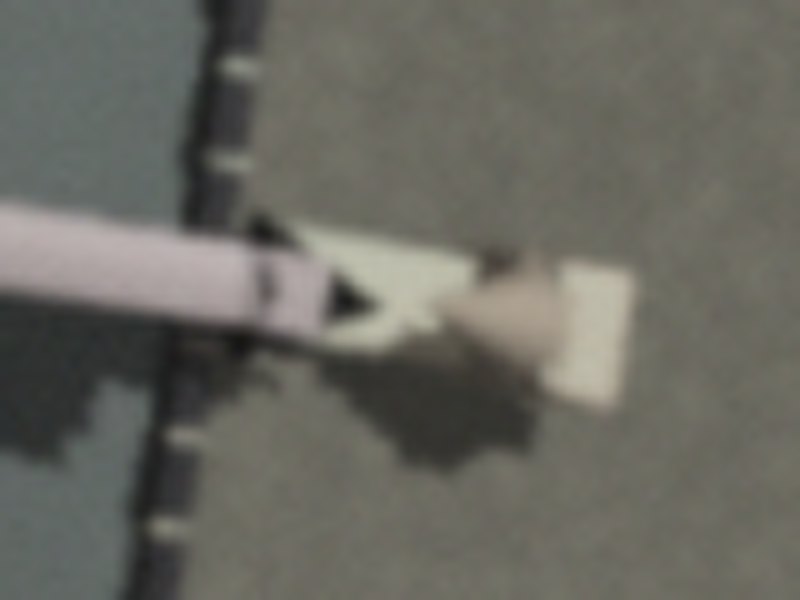

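```bash
cat > kin.py <<'E'
from h import *
import itertools
from scipy.optimize import least_squares
D=[ # q, tcp, y, z
([1.12338504,.43519991,.02496814,1.57412368,-.01159655,1.13402868,-.07507822],[.21104,-.58776,.24953],[.338,-.941,0],[0,0,-1]),
([-0.22,0.54,-0.36,1.57,0.2,1.08,-2.05],[.5995,.233,.1985],[.145,-.989,-.003],[-.001,.003,-1]),
([-0.24,0.72,-0.31,1.71,0.29,0.76,-2.12],[.5993,.2244,.0325],[.143,-.99,-.003],[.001,.003,-1]),
([-0.21,0.58,-0.35,1.63,0.23,0.97,-2.06],[.5996,.2213,.1479],[.14,-.99,.001],[-.001,-.001,-1]),
([0.81,0.6,-0.27,1.62,0.19,0.95,-0.98],[.4884,-.428,.1335],[.114,-.993,.002],[-.003,-.002,-1]),
([0.81,0.55,-0.29,1.56,0.17,1.05,-0.97],[.4978,-.4241,.1908],[.122,-.992,.007],[.008,-.006,-1]),
([1.05,0.63,-0.68,1.54,0.42,1.12,0.46],[.4946,-.4223,.1829],[.984,.177,-.002],[-.002,.002,-1]),
([0.29,0.54,-1.14,1.93,0.56,1.05,0.57],[.441,.2043,.1841],[-.098,.995,.001],[-.002,.001,-1]),
([0.18,0.66,-1.0,2.04,0.74,0.85,0.41],[.4423,.2014,.0789],[-.09,.996,.005],[.002,.005,-1]),
([0.08,0.59,-0.85,2.05,0.64,0.78,-0.09],[.4386,.2018,.0779],[.488,.873,.001],[.001,.001,-1]),
([-0.31,0.46,-0.3,2.08,0.23,0.63,-1.8],[.4399,.202,.0779],[.51,-.86,0],[.003,.001,-1]),
([-0.37,0.45,-0.22,2.08,0.17,0.62,-2.05],[.44,.2018,.0779],[.226,-.974,-.001],[.003,.001,-1]),
([-0.33,0.27,-0.26,1.95,0.08,0.93,-1.98],[.4388,.2009,.2083],[.22,-.975,0],[.002,0,-1])]
def Rz(a): c,s=np.cos(a),np.sin(a); return np.array([[c,-s,0,0],[s,c,0,0],[0,0,1,0],[0,0,0,1.]])
def Ry(a): c,s=np.cos(a),np.sin(a); return np.array([[c,0,s,0],[0,1,0,0],[-s,0,c,0],[0,0,0,1.]])
def Tr(x,z): M=np.eye(4); M[0,3]=x;M[2,3]=z; return M
def fk(q,p,s):
    a0,x0,h,e1,d1,e2,d2,e3,d3,b=p
    return Rz(a0+s[0]*q[0])@Tr(x0,h)@Ry(q[1])@Rz(s[1]*q[2])@Tr(e1,d1)@Ry(q[3])@Rz(s[2]*q[4])@Tr(e2,d2)@Ry(q[5])@Rz(s[3]*q[6])@Tr(0,d3)@Rz(b) if 0 else \
      Rz(a0+s[0]*q[0])@Tr(x0,h)@Ry(q[1])@Rz(s[1]*q[2])@Tr(e1,d1)@Ry(q[3])@Tr(e2,0)@Rz(s[2]*q[4])@Tr(0,d2)@Ry(q[5])@Tr(e3,0)@Rz(s[3]*q[6])@Tr(0,d3)@Rz(b)
def fit():
    best=None
    for s in itertools.product([1,-1],repeat=4):
        if s[0]==1: continue
        for b in (0,np.pi/2,np.pi,-np.pi/2):
            def f(p):
                r=[]
                for q,t,y,z in D:
                    T=fk(q,p,s); r+=list((T[:3,3]-t)/.005)+list((T[:3,1]-np.array(y))/.01)+list((T[:3,2]-np.array(z))/.01)
                return r
            o=least_squares(f,[0,0,.3,0,.4,0,.4,0,.25,b],loss='soft_l1')
            if best is None or o.cost<best[0]: best=(o.cost,o.x,s)
    return best
if __name__=='__main__':
    c,p,s=fit(); print(c,p.round(4),s)
    for q,t,y,z in D:
        T=fk(q,p,s); print(((T[:3,3]-t)*1000).round(1),(T[:3,1]-y).round(3))
    np.save('kin.npy',np.r_[p,s])
E
python3 kin.py
python3 - <<'E'
from h import *
s=bot.observe(); c=bot.calibration('wrist'); M=np.linalg.inv(np.array(c['camera_from_world'])); Rt=R.from_quat(s['tool_rot']).as_matrix()
print('cam in tool',Rt.T@(M[:3,3]-s['tcp_pos']),Rt.T@M[:3,2])
E
```

```text
16.097359783189784 [-0.0871  0.0128  0.3281 -0.0167  0.5523  0.0178  0.4434  0.0019  0.3859
  1.4852] (-1, -1, -1, -1)
[-1.7  2.1 -3.7] [-0.001 -0.001 -0.002]
[-1.  -1.2 -2.8] [0.003 0.    0.001]
[-3.8 -2.5  1.8] [-0.004 -0.    -0.   ]
[ 2.3 -0.7  0.8] [ 0.006  0.001 -0.001]
[-3.2 -1.2  0.5] [ 0.001 -0.    -0.002]
[ 0.1 -2.3 -2.6] [ 0.    -0.    -0.004]
[  2.7 -11.6   6.7] [0.    0.001 0.006]
[ 9.1 -2.9 -0.2] [0.005 0.001 0.   ]
[2.1 2.7 6. ] [0.005 0.    0.007]
[2.6 3.3 5. ] [-0.009  0.005  0.002]
[-10.3   3.2  -1.8] [0.001 0.    0.003]
[-8.7  4.4 -0.5] [-0.002 -0.001  0.002]
[-4.6 11.  -8. ] [-0.004 -0.001 -0.005]
cam in tool [ 0.07843202  0.00116508 -0.12390007] [-3.09086500e-01  1.85652298e-04  9.51033912e-01]
```

```bash
cat > ik.py <<'E'
from kin import *
K=np.load('kin.npy'); p,s=K[:10],K[10:]
lo=np.array([-2.62,-.44,-1.27,.08,-1.32,.12,-2.74]); hi=np.array([2.62,2.09,1.32,2.57,4.46,2,2.74])
rng=np.random.default_rng(0)
def ik(pos,Rt,q0=None,tries=25):
    best=None
    for i in range(tries):
        q=q0 if (q0 is not None and i==0) else rng.uniform(lo,hi)
        f=lambda q:(lambda T:np.r_[(T[:3,3]-pos)/.01,(T[:3,:3]-Rt).ravel()/.03, .02*(q-(lo+hi)/2)])(fk(q,p,s))
        o=least_squares(f,q,bounds=(lo,hi),max_nfev=60)
        T=fk(o.x,p,s); e=np.linalg.norm(T[:3,3]-pos)+np.linalg.norm(T[:3,:3]-Rt)*.2
        m=np.min(np.minimum(o.x-lo,hi-o.x))
        if best is None or (e<.004 and best[0]>.004) or (e<.004 and m>best[1]) or (best[0]>.004 and e<best[0]): best=(e,m,o.x)
    return best
E
cat > t.py <<'E'
from ik import *
a=np.radians(5.8); ex=np.array([np.cos(a),np.sin(a),0]); o=np.array([.5515,.213,0])
for opt in (1,-1):
  for tilt in (45,60,75):
    for bx in (.117,.003):
        psi=5.8+90 if opt==1 else 5.8-90
        # opt1: elev>0: -x0 = ? choose psi s.t. z horizontal = bay x
        Rt=rot(psi,opt*tilt)
        if Rt[:,2]@ex<0: psi+=180; Rt=rot(psi,opt*tilt)
        pos=o+ex*(bx-.015)+[0,0,.112]
        b=ik(pos,Rt); print('place',opt,tilt,bx,'psi',psi,'err',round(b[0],4),'margin',round(b[1],2),b[2].round(2))
  for lean in (15,30,45):
    for uy in (1,-1):
     for cx,cy in ((.587,-.043),(.44,-.26)):
      psi=0
      Rt=rot(psi,opt*lean)
      if Rt[1,2]*uy>0: psi=180; Rt=rot(psi,opt*lean)
      b=ik(np.array([cx,cy+uy*.03,.025]),Rt); print('pick',opt,lean,'u',uy,cx,'psi',psi,'err',round(b[0],4),'margin',round(b[1],2),b[2].round(2))
E
python3 t.py
```

```text
place 1 45 0.117 psi 95.8 err 0.0 margin 0.35 [ 0.05  0.74 -0.86  2.22  2.15  0.87 -0.77]
place 1 45 0.003 psi 95.8 err 0.0 margin 0.12 [ 0.09  0.83 -1.14  2.45  2.1   1.21 -0.87]
place 1 60 0.117 psi 95.8 err 0.0 margin 0.21 [-0.01  0.97 -0.86  2.36  2.51  1.37 -1.01]
place 1 60 0.003 psi 95.8 err 0.0031 margin 0.0 [-0.    1.35 -1.27  2.57  2.43  2.   -0.86]
place 1 75 0.117 psi 95.8 err 0.0 margin 0.18 [-0.19  1.16 -0.61  2.39  2.76  1.8  -1.24]
place 1 75 0.003 psi 95.8 err 0.0078 margin 0.0 [-1.84  2.01  1.32  2.57  3.16  1.03  2.6 ]
pick 1 15 u 1 0.587 psi 0 err 0.0 margin 0.71 [ 0.14  0.76 -0.56  1.83  0.85  0.91 -0.93]
pick 1 15 u 1 0.44 psi 0 err 0.0 margin 0.42 [ 0.76  0.7  -0.79  2.15  1.17  0.81 -0.88]
pick 1 15 u -1 0.587 psi 180 err 0.0 margin 0.33 [-0.04  0.73  0.36  1.78 -0.66  0.87 -2.41]
pick 1 15 u -1 0.44 psi 180 err 0.0 margin 0.69 [ 0.4   0.71  0.35  1.84 -0.54  0.89 -2.05]
pick 1 30 u 1 0.587 psi 0 err 0.0 margin 0.78 [-0.13  0.8  -0.38  1.79  0.92  1.05 -1.1 ]
pick 1 30 u 1 0.44 psi 0 err 0.0 margin 0.37 [ 0.59  0.82 -0.85  2.2   1.42  1.13 -1.28]
pick 1 30 u -
[... 1494 characters left out ...]
0 margin 0.73 [-0.08  0.82 -0.46  1.79  0.97  1.09  2.01]
pick -1 30 u 1 0.44 psi 180 err 0.0 margin 0.37 [ 0.53  0.77 -0.76  2.2   1.39  1.05  1.88]
pick -1 30 u -1 0.587 psi 0 err 0.0 margin 0.76 [ 0.51  0.82 -0.27  1.71 -0.37  0.88  0.58]
pick -1 30 u -1 0.44 psi 0 err 0.0 margin 0.89 [ 0.96  0.83 -0.33  1.68 -0.14  1.03  0.78]
pick -1 45 u 1 0.587 psi 180 err 0.0 margin 0.77 [-0.33  0.91 -0.27  1.71  0.98  1.23  1.91]
pick -1 45 u 1 0.44 psi 180 err 0.0 margin 0.37 [ 0.43  1.01 -0.88  2.2   1.52  1.5   1.6 ]
pick -1 45 u -1 0.587 psi 0 err 0.0 margin 0.87 [ 0.67  0.96 -0.36  1.61 -0.45  1.05  0.71]
pick -1 45 u -1 0.44 psi 0 err 0.0 margin 0.74 [ 1.11  1.03 -0.51  1.51 -0.1   1.26  0.76]
```

```bash
cat > c2.py <<'E'
from h import *
st()
Rt=rot(-3,45)
u=np.array([-np.sin(np.radians(-3)),np.cos(np.radians(-3)),0])
g=np.array([.5855,-.043,.024])+.03*u; pre=g-Rt[:,2]*.15
print('g',g,'pre',pre,'R',Rt.round(2).tolist())
plan(pre+[0,0,.04],Rt)
plan(g,Rt,start=(pre+[0,0,.04],Rt))
E
python3 c2.py
```

```text
t 20.48 tcp [0.4384 0.201  0.2073] y [ 0.219 -0.976  0.   ] z [-0. -0. -1.] q [-0.33  0.27 -0.26  1.95  0.08  0.93 -1.98] w 0.0853 F [0.  0.9 0. ]
g [ 0.58707008 -0.01304111  0.024     ] pre [0.59262115 0.09287954 0.13006602] R [[0.04, 1.0, -0.04], [0.71, -0.05, -0.71], [-0.71, 0.0, -0.71]]
n 9 row [ 5.6 21.2  4.5] [-0.0564 -0.0744 -0.1363]  total t(mm) [126.8 139.3  37.2] rv [-0.508 -0.67  -1.226]
n 4 row [ 7.1 -0.  44.6] [ 0.  0. -0.]  total t(mm) [ 28.3  -0.  178.3] rv [0. 0. 0.]
```

Emit:
carry_out:
  deltas:
    - [[0,5.6,21,4.5,-0.056,-0.074,-0.136],[0,5.6,21,4.5,-0.056,-0.074,-0.136],[0,5.6,21,4.5,-0.056,-0.074,-0.136],[0,5.6,21,4.5,-0.056,-0.074,-0.136],[0,5.6,21,4.5,-0.056,-0.074,-0.136],[0,5.6,21,4.5,-0.056,-0.074,-0.136],[0,5.6,21,4.5,-0.056,-0.074,-0.136],[0,5.6,21,4.5,-0.056,-0.074,-0.136],[0,5.6,21,4.5,-0.056,-0.074,-0.136],[0,0,0,0,0,0,0]]

```text
t: 21.72
tcp_pos: [0.5913, 0.0951, 0.1683]
tool_rot: [0.671, 0.636, -0.277, 0.261]
ft_force: [-0.4, 0.9, 0.2]
gripper_width: 0.0857
```

```bash
cat > look.py <<'E'
from h import *
import sys
st()
c,im,d=grab('wrist'); cv2.imwrite('pics/%s.png'%sys.argv[1],cv2.resize(im,(640,480)))
for t in ['carton1']:
    for q in bot.tip_of('wrist',t)[:5]: print(t,round(q['score'],2),w(c,q['point']).round(4))
for n in ['scene','side']:
    P,C=cloud(n)
    for cen in [(.587,-.24),(.585,-.041),(.455,-.04),(.44,-.262)]:
        try: r,z,k=rect(P,C,cen,.018,.033,.085); print(n,'carton',np.round(r[0],0),np.round(r[1]),round(r[2],1),'z',round(z,4),k)
        except Exception: print(n,cen,'hidden')
E
python3 look.py w8; python3 c2.py
```

```text
t 21.73 tcp [0.5913 0.0951 0.1683] y [ 0.999 -0.054 -0.002] z [-0.04  -0.703 -0.71 ] q [-0.42  0.74 -0.27  1.54  0.73  1.53 -1.01] w 0.0857 F [-0.4  0.9  0.2]
carton1 0.88 [ 0.5843 -0.0475  0.0151]
carton1 0.57 [ 0.4544 -0.0419  0.0135]
carton1 0.56 [ 0.5848 -0.2398  0.0144]
carton1 0.56 [ 0.2924 -0.1768  0.0158]
carton1 0.55 [ 0.4412 -0.259   0.0169]
scene carton [ 587. -240.] [ 62. 132.] 8.5 z 0.0248 1016
scene carton [587. -45.] [132.  62.] 87.0 z 0.0247 848
scene carton [457. -37.] [ 63. 132.] 5.6 z 0.0248 753
scene carton [ 441. -261.] [131.  64.] 76.6 z 0.025 902
side carton [ 583. -236.] [ 61. 133.] 9.2 z 0.0257 509
side carton [583. -42.] [133.  61.] 86.7 z 0.0257 612
side carton [452. -35.] [ 60. 133.] 5.2 z 0.0258 780
side carton [ 438. -258.] [136.  61.] 77.4 z 0.0257 552
t 21.93 tcp [0.5915 0.0939 0.1708] y [ 0.998 -0.058  0.002] z [-0.039 -0.702 -0.711] q [-0.42  0.73 -0.27  1.54  0.73  1.53 -1.01] w 0.0854 F [ 0.6 -0.6  0.7]
g [ 0.58707008 -0.01304111  0.024     ] pre [0.59262115 0.09287954 0.13006602] R [[0.04, 1.0, -0.04], [0.71, -0.05, -0.71], [-0.71, 0.0, -0.71]]
n 1 row [-0.1  1.1  1.2] [-0.0027 -0.0062 -0.006 ]  total t(mm) [-0.1  1.1  1.2] rv [-0.003 -0.006 -0.006]
n 4 row [ 7.1 -0.  44.6] [ 0.  0. -0.]  total t(mm) [ 28.3  -0.  178.3] rv [0. 0. 0.]
```

View pics/w8.png

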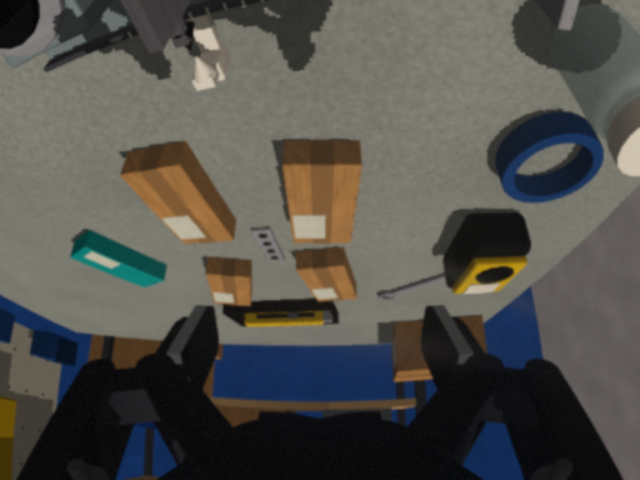

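Emit:
carry_out:
  deltas:
    - [[0,9,1,50,0,0,0],[0,9,0,50,0,0,0],[0,8,0,45,0,0,0],[0,2,0,24,0,0,0],[0,0,0,0,0,0,0]]

```text
t: 22.55
tcp_pos: [0.5864, -0.0069, 0.0303]
tool_rot: [0.673, 0.634, -0.277, 0.261]
ft_force: [-0.1, 0.3, -0.1]
gripper_width: 0.0855
```

Run:
```python
from h import *
st()
Rt=rot(-3,45); plan([.587,-.014,.024],Rt)
c,im,d=grab('side'); cv2.imwrite('pics/s8.png',cv2.resize(im[130:290,180:380],None,fx=3.5,fy=3.5))
c,im,d=grab('scene'); cv2.imwrite('pics/sc8.png',cv2.resize(im[130:290,160:360],None,fx=3.5,fy=3.5))
```

```text
t 22.55 tcp [ 0.5864 -0.0069  0.0303] y [ 0.998 -0.06   0.   ] z [-0.042 -0.703 -0.71 ] q [-0.32  0.86 -0.22  1.72  0.86  1.25 -1.14] w 0.0855 F [-0.1  0.3 -0.1]
n 1 row [-0.5  1.   9.5] [-0.0051 -0.0035 -0.0052]  total t(mm) [-0.5  1.   9.5] rv [-0.005 -0.003 -0.005]
```

View pics/s8.png

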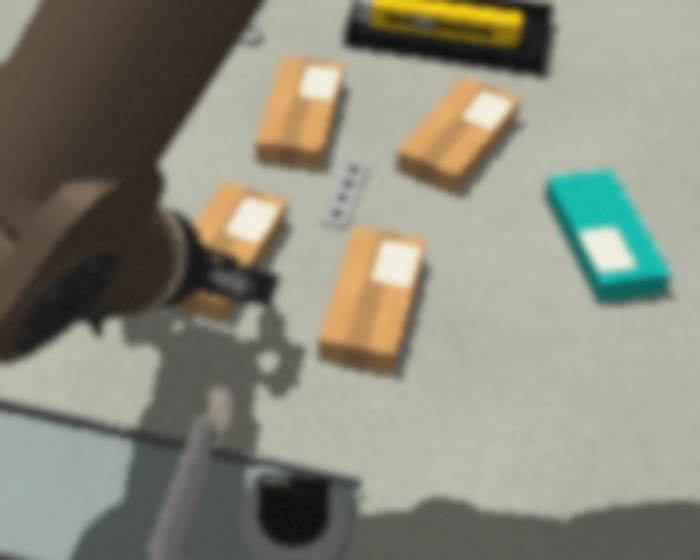

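View pics/sc8.png

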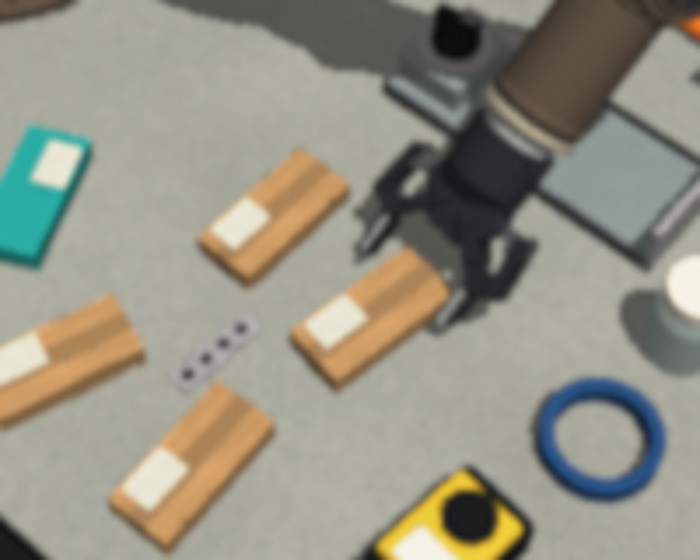

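Straddles correctly. Go the rest, close.

Emit:
carry_out:
  deltas:
    - [[0,0,1,9,0,0,0],[0,0,0,0,0,0,0],[1,0,0,0,0,0,0],[1,0,0,0,0,0,0],[1,0,0,0,0,0,0],[1,0,0,0,0,0,0]]
  squeeze: 70

```text
t: 23.4
tcp_pos: [0.5881, -0.0103, 0.0245]
tool_rot: [0.672, 0.636, -0.276, 0.262]
ft_force: [-0.6, 2.7, 5.1]
gripper_width: 0.0588
```

Run:
```python
from h import *
st()
```

```text
t 23.4 tcp [ 0.5881 -0.0103  0.0245] y [ 0.998 -0.055  0.001] z [-0.038 -0.702 -0.711] q [-0.31  0.87 -0.21  1.73  0.87  1.23 -1.14] w 0.0588 F [-0.6  2.7  5.1]
```

Emit:
carry_out:
  deltas:
    - [[1,-25,0,-25,0,0,0],[1,-42,0,-42,0,0,0],[1,-42,0,-42,0,0,0],[1,-21,0,-21,0,0,0],[1,0,0,0,0,0,0]]

```text
t: 24.02
tcp_pos: [0.5887, -0.0114, 0.21]
tool_rot: [0.673, 0.635, -0.274, 0.262]
ft_force: [-0.1, -0.1, -2.8]
gripper_width: 0.0584
```

```bash
cat > place.py <<'E'
from h import *
import sys
# args: bay x of carton centre, offset s along u (mm), height h of TCP over carton midplane(mm), z lift, [tilt]
bx,s,hh,lift=[float(v) for v in sys.argv[1:5]]; tilt=float(sys.argv[5]) if len(sys.argv)>5 else 45
dy=float(sys.argv[6]) if len(sys.argv)>6 else 0
a=np.radians(5.8); ex=np.array([np.cos(a),np.sin(a),0]); ey=np.array([-np.sin(a),np.cos(a),0]);o=np.array([.5515,.213,0])
pos=o+ex*(bx-hh)/1000+ey*dy/1000+[0,0,.008+.065+(s+lift)/1000]
st(); print('target',pos); plan(pos,rot(95.8,tilt))
E
python3 place.py 124 33 11.5 85
```

```text
t 24.02 tcp [ 0.5887 -0.0114  0.21  ] y [ 0.998 -0.056  0.005] z [-0.036 -0.701 -0.712] q [-0.29  0.62 -0.25  1.66  0.78  1.46 -0.91] w 0.0584 F [-0.1 -0.1 -2.8]
target [0.66342408 0.22436883 0.191     ]
n 10 row [11.7 24.  -8.8] [-1.215e-01 -1.000e-04 -1.229e-01]  total t(mm) [ 184.2   61.4 -154.5] rv [-1.215e+00 -1.000e-03 -1.229e+00]
```

Emit:
carry_out:
  deltas:
    - [[1,0,0,0,0,0.157,0],[1,0,0,0,0,0.157,0],[1,0,0,0,0,0.157,0],[1,0,0,0,0,0.157,0],[1,0,0,0,0,0.157,0],[1,0,0,0,0,0.157,0],[1,0,0,0,0,0.157,0],[1,0,0,0,0,0.157,0],[1,0,0,0,0,0.157,0],[1,0,0,0,0,0.157,0]]

```text
t: 25.28
tcp_pos: [0.5874, -0.0127, 0.2067]
tool_rot: [0.671, 0.633, 0.281, -0.266]
ft_force: [1.2, 0.5, -2.7]
gripper_width: 0.0587
```

Run:
```python
from h import *
st(); plan([.587,-.03,.102],rot(-3,-45))
for n in ['side','scene']:
    c,im,d=grab(n,n+'9.png')
im=cv2.imread('pics/side9.png'); cv2.imwrite('pics/s9.png',cv2.resize(im,(640,480)))
```

```text
t 25.27 tcp [ 0.5874 -0.0127  0.2067] y [ 0.998 -0.057 -0.001] z [ 0.04   0.712 -0.701] q [ 0.84  0.73 -0.78  1.67 -0.35  1.04  0.31] w 0.0587 F [ 1.2  0.5 -2.7]
n 2 row [-43.4   0.3  30.6] [ 0.0015 -0.0046 -0.0021]  total t(mm) [-86.9   0.7  61. ] rv [ 0.003 -0.009 -0.004]
```

View pics/s9.png

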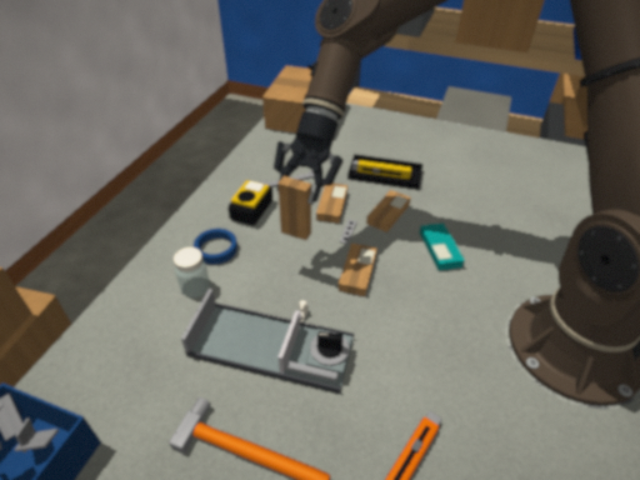

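Emit:
carry_out:
  deltas:
    - [[1,-30,0,30,0,0,0],[1,-25,0,25,0,0,0],[1,-15,0,15,0,0,0],[1,-3,0,3,0,0,0],[1,0,0,0,0,0,0]]

```text
t: 26.0
tcp_pos: [0.5883, -0.011, 0.1055]
tool_rot: [0.67, 0.635, 0.28, -0.264]
ft_force: [-0.7, 0.0, -1.9]
gripper_width: 0.0585
```

Run:
```python
from h import *
st()
P,C=cloud('side'); 
q=P[(np.hypot(P[:,0]-.587,P[:,1]+.005)<.06)&(P[:,2]>-.01)]
brn=(q[:,2]>.02)&(q[:,2]<.2)
print(np.percentile(q[:,2],[1,5,50,95,99]).round(3))
```

```text
t 26.0 tcp [ 0.5883 -0.011   0.1055] y [ 0.998 -0.055  0.001] z [ 0.04   0.708 -0.705] q [ 0.81  0.86 -0.74  1.73 -0.31  0.89  0.38] w 0.0585 F [-0.7  0.  -1.9]
[-0.003 -0.002  0.085  0.167  0.179]
```

Emit:
carry_out:
  deltas:
    - [[1,-3,0,3,0,0,0],[1,-1.5,0,1.5,0,0,0],[1,0,0,0,0,0,0]]

```text
t: 26.42
tcp_pos: [0.5881, -0.0114, 0.0989]
tool_rot: [0.67, 0.634, 0.28, -0.264]
ft_force: [-0.5, -0.5, 4.5]
gripper_width: 0.0584
```

Emit:
carry_out:
  deltas:
    - [[0.2,0,0,0,0,0,0],[0,0,0,0,0,0,0],[0,0,0,0,0,0,0],[0,0,0,-30,0,0,0],[0,0,0,-50,0,0,0],[0,0,0,-40,0,0,0]]

```text
t: 27.18
tcp_pos: [0.5831, -0.0979, 0.1838]
tool_rot: [0.671, 0.634, 0.28, -0.264]
ft_force: [0.4, -0.6, 0.0]
gripper_width: 0.0854
```

```bash
cat > stand.py <<'E'
from h import *
import sys
# find standing carton top near cen
cx,cy=float(sys.argv[1]),float(sys.argv[2])
st(); out=[]
for n in ['side','scene']:
    P,C=cloud(n)
    s=(np.hypot(P[:,0]-cx,P[:,1]-cy)<.055)&(P[:,2]>.12)&(P[:,2]<.145)&(C[:,2].astype(int)>C[:,0].astype(int)+30)
    q=P[s]
    if len(q)>8:
        r=cv2.minAreaRect((q[:,:2]*1000).astype(np.float32)); print(n,np.round(r[0],1),np.round(r[1]),round(r[2],1),'z',np.median(q[:,2]).round(4),len(q))
    else: print(n,'few',len(q))
c,im,d=grab('wrist'); cv2.imwrite('pics/%s.png'%sys.argv[3],cv2.resize(im,(640,480)))
E
python3 stand.py .588 0 w10
python3 - <<'E'
from h import *
print('arm'); plan([.588,.0,.20],rot(-3,0))
E
```

```text
t 27.18 tcp [ 0.5831 -0.0979  0.1838] y [ 0.998 -0.056  0.001] z [ 0.04   0.709 -0.705] q [ 0.91  0.79 -0.74  1.59 -0.3   1.14  0.39] w 0.0854 F [ 0.4 -0.6  0. ]
side [586.2   0.9] [29. 61.] 88.5 z 0.1293 215
scene [589.3  -2.7] [30. 61.] 84.3 z 0.1286 209
arm
n 5 row [19.6 -0.3  6.2] [ 0.001  -0.1575 -0.001 ]  total t(mm) [81.3 -1.7 58.3] rv [ 0.005 -0.788 -0.005]
```

View pics/w10.png

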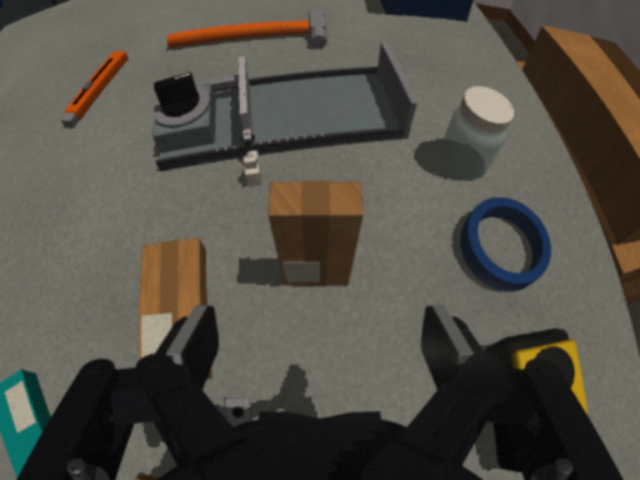

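Emit:
carry_out:
  deltas:
    - [[0,20,0,6,0,-0.158,0],[0,20,0,6,0,-0.158,0],[0,20,0,6,0,-0.158,0],[0,20,0,6,0,-0.158,0],[0,20,0,6,0,-0.158,0],[0,0,0,0,0,0,0]]

```text
t: 28.08
tcp_pos: [0.5876, 0.0139, 0.201]
tool_rot: [0.721, 0.693, 0.001, -0.0]
ft_force: [-0.9, 0.0, 0.9]
gripper_width: 0.0853
```

Run:
```python
from h import *
st(); plan([.588,-.001,.108],rot(-3.5,0))
```

```text
t 28.07 tcp [0.5876 0.0139 0.201 ] y [ 0.999 -0.039  0.   ] z [ 0.     0.001 -1.   ] q [ 0.21  0.46 -0.45  1.7   0.23  1.03 -0.36] w 0.0853 F [-0.9  0.   0.9]
n 2 row [-7.5  0.5 46.5] [ 0.0002 -0.0007  0.0108]  total t(mm) [-15.   1.  93.] rv [ 0.    -0.001  0.022]
```

Emit:
carry_out:
  deltas:
    - [[0,-15,1,20,0,0,0.02],[0,0,0,0,0,0,0],[0,0,0,40,0,0,0],[0,0,0,33,0,0,0],[1,0,0,0,0,0,0],[1,0,0,0,0,0,0],[1,0,0,0,0,0,0],[1,0,0,0,0,0,0]]

```text
t: 29.08
tcp_pos: [0.5893, -0.0117, 0.1091]
tool_rot: [0.733, 0.68, 0.001, 0.001]
ft_force: [-0.4, -0.4, -1.8]
gripper_width: 0.059
```

Run:
```python
from h import *
st()
```

```text
t 29.07 tcp [ 0.5893 -0.0117  0.1091] y [ 0.997 -0.076  0.002] z [ 0.002 -0.001 -1.   ] q [ 0.21  0.56 -0.41  1.79  0.29  0.84 -0.41] w 0.059 F [-0.4 -0.4 -1.8]
```

Emit:
carry_out:
  deltas:
    - [[0.1,0,0,0,0,0,0],[0.1,10.5,0,0,0,0,0.02],[0.1,0,0,0,0,0,0],[0.1,0,0,0,0,0,0]]

```text
t: 29.58
tcp_pos: [0.5896, -0.0009, 0.1081]
tool_rot: [0.74, 0.673, -0.0, 0.0]
ft_force: [-0.6, -0.5, -0.7]
gripper_width: 0.077
```

Run:
```python
from h import *
st()
c,im,d=grab('side'); cv2.imwrite('pics/s11.png',cv2.resize(im[60:260,150:400],None,fx=3,fy=3))
```

```text
t 29.57 tcp [ 0.5896 -0.0009  0.1081] y [ 0.995 -0.095  0.001] z [ 0.    -0.001 -1.   ] q [ 0.19  0.57 -0.4   1.79  0.29  0.84 -0.44] w 0.077 F [-0.6 -0.5 -0.7]
```

View pics/s11.png

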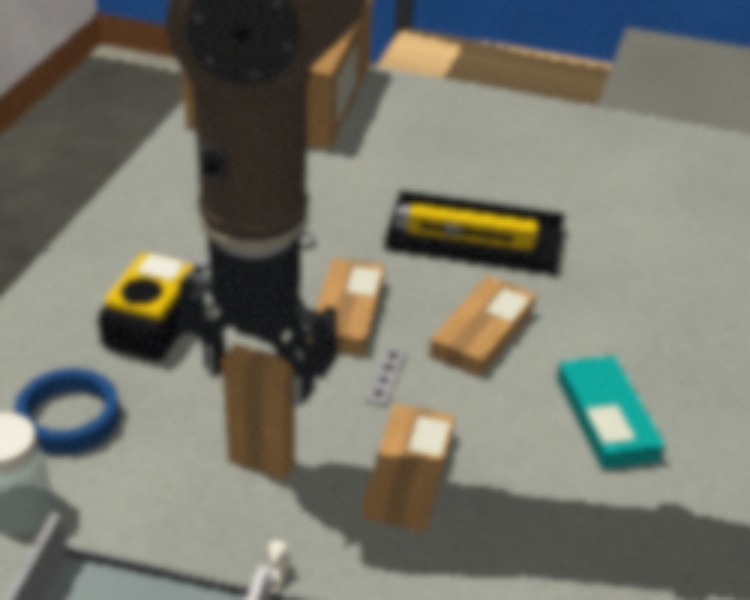

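Emit:
carry_out:
  deltas:
    - [[1,0,0,0,0,0,0],[1,0,0,0,0,0,0],[1,0,0,0,0,0,0],[1,0,0,-30,0,0,0],[1,0,0,-40,0,0,0],[1,0,0,-40,0,0,0],[1,0,0,0,0,0,0]]

```text
t: 30.5
tcp_pos: [0.5911, -0.0009, 0.2209]
tool_rot: [0.74, 0.672, 0.002, 0.002]
ft_force: [0.5, 0.2, -1.8]
gripper_width: 0.0595
```

```bash
cat > bay.py <<'E'
from h import *
import sys
# args: bay x of TCP (mm), bay y, z ; psi
bx,by,z=[float(v) for v in sys.argv[1:4]]; psi=float(sys.argv[4]) if len(sys.argv)>4 else -84.2
a=np.radians(5.8); ex=np.array([np.cos(a),np.sin(a),0]); ey=np.array([-np.sin(a),np.cos(a),0]);o=np.array([.5515,.213,0])
st(); p=bot.observe()['tcp_pos']-o; print('tcp in bay',(p@ex*1000).round(1),(p@ey*1000).round(1))
plan(o+ex*bx/1000+ey*by/1000+[0,0,z/1000],rot(psi,0))
E
python3 bay.py 124 0 205
```

```text
t 30.5 tcp [ 0.5911 -0.0009  0.2209] y [ 0.995 -0.096  0.006] z [ 0.006 -0.    -1.   ] q [ 0.22  0.44 -0.44  1.67  0.21  1.07 -0.38] w 0.0595 F [ 0.5  0.2 -1.8]
tcp in bay 17.8 -216.9
n 8 row [ 30.8 -11.    2. ] [ 0.0006 -0.0005  0.1717]  total t(mm) [233.5  61.6  16.3] rv [ 0.005 -0.004  1.374]
```

Emit:
carry_out:
  deltas:
    - [[1,31,-11,2,0,0,0.172],[1,31,-11,2,0,0,0.172],[1,31,-11,2,0,0,0.172],[1,31,-11,2,0,0,0.172],[1,31,-11,2,0,0,0.172],[1,31,-11,2,0,0,0.172],[1,31,-11,2,0,0,0.172],[1,31,-11,2,0,0,0.172],[1,0,0,0,0,0,0],[1,0,0,0,0,0,0]]

```text
t: 31.75
tcp_pos: [0.6736, 0.2259, 0.2003]
tool_rot: [0.999, 0.05, -0.001, 0.001]
ft_force: [-0.0, -0.1, -1.3]
gripper_width: 0.059
```

```bash
python3 bay.py 124 0 205;  python3 - <<'E'
from h import *
for n in ['side','scene']:
    c,im,d=grab(n); cv2.imwrite(f'pics/{n}12.png',cv2.resize(im[130:330,110:360] if n=='side' else im[80:240,230:430],None,fx=3,fy=3))
E
```

```text
t 31.75 tcp [0.6736 0.2259 0.2003] y [ 0.1   -0.995  0.002] z [-0.002 -0.002 -1.   ] q [-0.33  0.62 -0.12  1.38  0.08  1.15 -1.93] w 0.059 F [-0.  -0.1 -1.3]
tcp in bay 122.8 0.5
n 1 row [ 1.2  0.5 -4.7] [ 0.002   0.0022 -0.0006]  total t(mm) [ 1.2  0.5 -4.7] rv [ 0.002  0.002 -0.001]
```

View pics/side12.png

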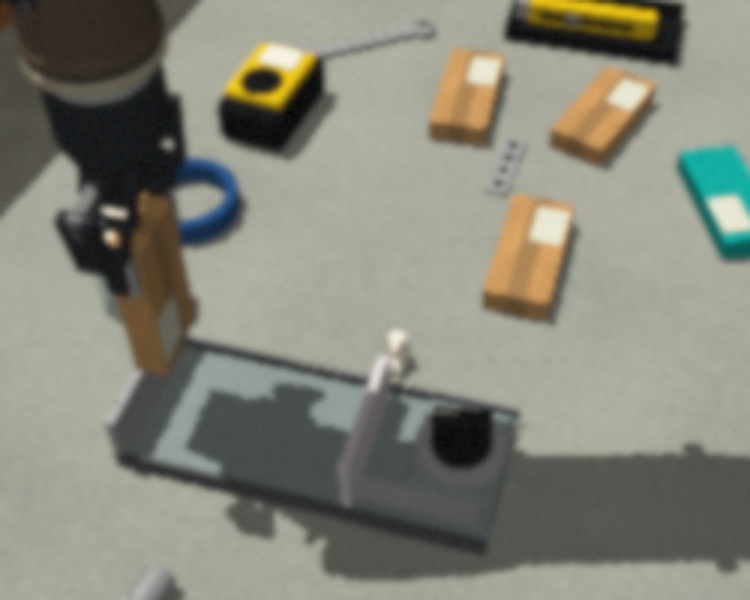

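View pics/scene12.png

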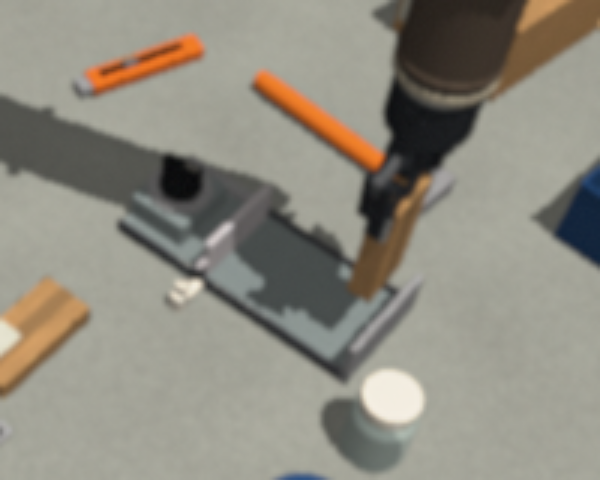

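Emit:
carry_out:
  deltas:
    - [[1,-3.5,0,0,0,0,0],[1,0,0,30,0,0,0],[1,0,0,30,0,0,0],[1,0,0,18,0,0,0],[1,0,0,0,0,0,0]]

```text
t: 32.48
tcp_pos: [0.6702, 0.2257, 0.1229]
tool_rot: [0.999, 0.049, -0.001, 0.001]
ft_force: [-0.3, -0.1, -1.0]
gripper_width: 0.0593
```

Emit:
carry_out:
  deltas:
    - [[1,0,0,3,0,0,0],[1,0,0,2,0,0,0],[1,0,0,0,0,0,0]]

```text
t: 32.85
tcp_pos: [0.6713, 0.2264, 0.1196]
tool_rot: [0.999, 0.05, 0.001, 0.0]
ft_force: [-0.1, -0.6, -1.3]
gripper_width: 0.0594
```

Emit:
carry_out:
  deltas:
    - [[1,0,0,2,0,0,0],[1,0,0,2,0,0,0],[1,0,0,0,0,0,0]]

```text
t: 33.22
tcp_pos: [0.6716, 0.2264, 0.1166]
tool_rot: [0.999, 0.049, 0.001, 0.0]
ft_force: [-2.3, -2.8, 7.5]
gripper_width: 0.0592
```

Emit:
carry_out:
  deltas:
    - [[0.3,0,0,0,0,0,0],[0,0,0,0,0,0,0],[0,0,0,0,0,0,0],[0,0,0,-40,0,0,0],[0,0,0,-50,0,0,0],[0,0,0,-50,0,0,0],[0,0,0,0,0,0,0]]

```text
t: 34.1
tcp_pos: [0.6731, 0.2273, 0.2602]
tool_rot: [0.999, 0.049, 0.004, -0.001]
ft_force: [0.7, 0.9, -1.0]
gripper_width: 0.0853
```

```bash
cat > pick.py <<'E'
from h import *
import sys
cx,cy,psi=[float(v) for v in sys.argv[1:4]]; sgn=float(sys.argv[4]) if len(sys.argv)>4 else 1
s_=float(sys.argv[5]) if len(sys.argv)>5 else .03
Rt=rot(psi,45*sgn)
x0=np.cross([np.cos(np.radians(psi)),np.sin(np.radians(psi)),0],[0,0,-1.])
u=x0*sgn
g=np.array([cx,cy,.024])+s_*u; pre=g-Rt[:,2]*.12+[0,0,.05]
print('g',g.round(4),'pre',pre.round(4))
plan(pre,Rt); plan(g,Rt)
E
python3 stand.py .671 .226 w13; python3 pick.py .4545 -.037 5.3
python3 - <<'E'
from h import *
for n in ['side','scene']:
    c,im,d=grab(n); cv2.imwrite(f'pics/{n}13.png',cv2.resize(im[130:330,110:360] if n=='side' else im[80:240,230:430],None,fx=3,fy=3))
E
```

```text
t 34.1 tcp [0.6731 0.2273 0.2602] y [ 0.099 -0.995 -0.002] z [ 0.008  0.003 -1.   ] q [-0.33  0.57 -0.13  1.32  0.07  1.25 -1.93] w 0.0853 F [ 0.7  0.9 -1. ]
side [669.2 226.8] [27. 63.] 7.6 z 0.1374 356
scene [673.8 224.3] [27. 64.] 9.2 z 0.1357 203
g [ 0.4517 -0.0071  0.024 ] pre [0.4439 0.0774 0.1589]
n 10 row [-25.1  -8.5  18.8] [-0.0611 -0.0614 -0.1476]  total t(mm) [-240.2  125.5   95.5] rv [-0.611 -0.614 -1.476]
n 10 row [-26.1  -4.5  34.5] [-0.0611 -0.0614 -0.1476]  total t(mm) [-240.6  210.2  230.4] rv [-0.611 -0.614 -1.476]
```

View pics/w13.png

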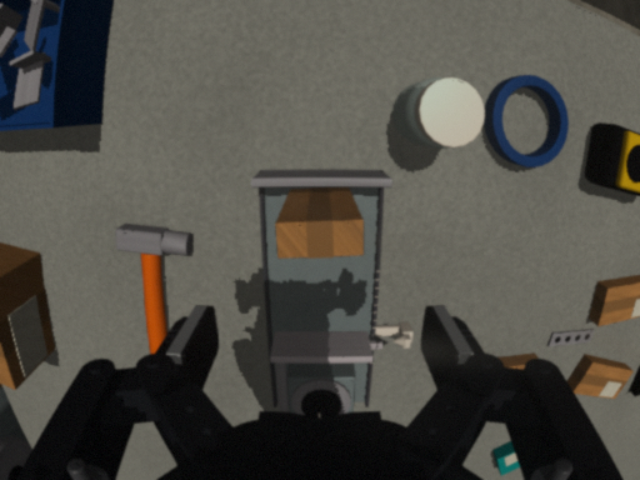

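View pics/side13.png

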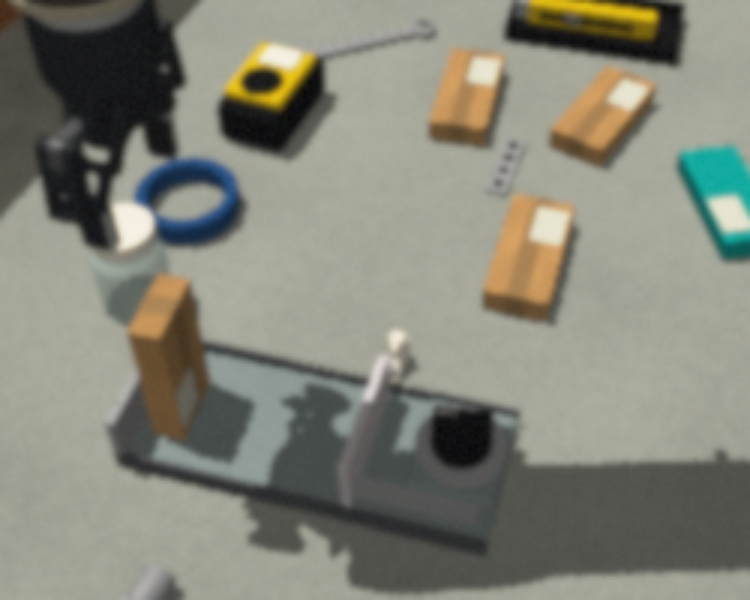

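Emit:
carry_out:
  deltas:
    - [[0,-25,-8.5,19,-0.061,-0.061,-0.148],[0,-25,-8.5,19,-0.061,-0.061,-0.148],[0,-25,-8.5,19,-0.061,-0.061,-0.148],[0,-25,-8.5,19,-0.061,-0.061,-0.148],[0,-25,-8.5,19,-0.061,-0.061,-0.148],[0,-25,-8.5,19,-0.061,-0.061,-0.148],[0,-25,-8.5,19,-0.061,-0.061,-0.148],[0,-25,-8.5,19,-0.061,-0.061,-0.148],[0,-25,-8.5,19,-0.061,-0.061,-0.148],[0,-25,-8.5,19,-0.061,-0.061,-0.148]]

```text
t: 35.6
tcp_pos: [0.4445, 0.0759, 0.1557]
tool_rot: [0.619, 0.686, -0.257, 0.283]
ft_force: [-0.2, 0.5, 0.6]
gripper_width: 0.086
```

Emit:
carry_out:
  deltas:
    - [[0,0,0,0,0,0,0]]

```text
t: 35.72
tcp_pos: [0.4433, 0.0748, 0.1558]
tool_rot: [0.62, 0.685, -0.258, 0.282]
ft_force: [-0.1, 0.1, -0.4]
gripper_width: 0.0856
```

```bash
python3 look.py w14; python3 pick.py .4545 -.037 5.3
```

```text
t 35.73 tcp [0.4433 0.0748 0.1558] y [ 0.995  0.098 -0.003] z [ 0.067 -0.703 -0.708] q [-0.52  0.55 -0.31  1.99  0.73  1.33 -1.18] w 0.0856 F [-0.1  0.1 -0.4]
carton1 0.87 [ 0.2907 -0.1791  0.0154]
carton1 0.69 [ 0.4389 -0.2574  0.0136]
carton1 0.63 [ 0.453  -0.0403  0.008 ]
carton1 0.62 [ 0.585  -0.2411  0.0149]
scene carton [ 587. -239.] [ 62. 132.] 8.3 z 0.0249 1017
scene carton [0. 0.] [0. 0.] 0.0 z nan 0
scene carton [456. -38.] [ 64. 133.] 4.1 z 0.0249 748
scene carton [ 442. -261.] [131.  64.] 77.3 z 0.0248 898
side carton [0. 0.] [0. 0.] 0.0 z nan 0
side carton [0. 0.] [0. 0.] 0.0 z nan 0
side carton [423. -33.] [127.  22.] 84.4 z 0.0253 111
side carton [ 411. -268.] [97. 13.] 77.9 z 0.026 69
g [ 0.4517 -0.0071  0.024 ] pre [0.4439 0.0774 0.1589]
n 1 row [-1.7 -2.  -1.9] [ 0.0034 -0.0053 -0.0002]  total t(mm) [-1.7 -2.  -1.9] rv [ 0.003 -0.005 -0.   ]
n 3 row [11.  -0.8 51.2] [ 0.0011 -0.0018 -0.0001]  total t(mm) [ 32.9  -2.6 153.6] rv [ 0.003 -0.005 -0.   ]
  return _methods._mean(a, axis=axis, dtype=dtype,
  ret = ret.dtype.type(ret / rcount)
```

Emit:
carry_out:
  deltas:
    - [[0,11,-2,50,0,0,0],[0,11,0,50,0,0,0],[0,8,0,40,0,0,0],[0,0,0,0,0,0,0]]

```text
t: 36.42
tcp_pos: [0.4503, -0.0022, 0.0347]
tool_rot: [0.622, 0.683, -0.258, 0.282]
ft_force: [-0.9, -0.9, 0.7]
gripper_width: 0.0854
```

```bash
python3 pick.py .4545 -.037 5.3;python3 - <<'E'
from h import *
st()
c,im,d=grab('scene'); cv2.imwrite('pics/sc15.png',cv2.resize(im[130:290,160:360],None,fx=3.5,fy=3.5))
E
```

```text
g [ 0.4517 -0.0071  0.024 ] pre [0.4439 0.0774 0.1589]
n 3 row [-10.4   0.3 -48.1] [-0.0002 -0.0006  0.0004]  total t(mm) [ -31.1    0.8 -144.3] rv [-0.001 -0.002  0.001]
n 1 row [ 4.   0.9 11.2] [-0.0005 -0.0019  0.0011]  total t(mm) [ 4.   0.9 11.2] rv [-0.001 -0.002  0.001]
t 36.42 tcp [ 0.4503 -0.0022  0.0347] y [ 0.996  0.093 -0.001] z [ 0.065 -0.703 -0.708] q [-0.46  0.73 -0.22  2.12  0.93  1.07 -1.36] w 0.0854 F [-0.9 -0.9  0.7]
```

View pics/sc15.png

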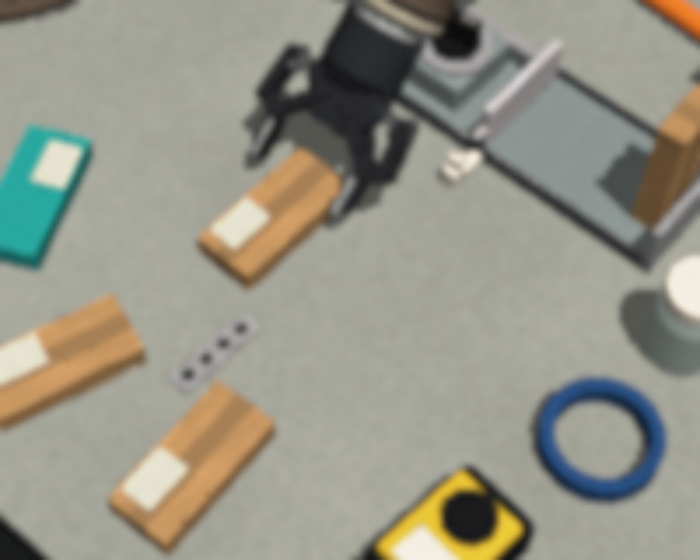

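Emit:
carry_out:
  deltas:
    - [[0,4,1,10,0,0,0],[0,0,0,0,0,0,0],[1,0,0,0,0,0,0],[1,0,0,0,0,0,0],[1,0,0,0,0,0,0],[1,0,0,0,0,0,0]]

```text
t: 37.22
tcp_pos: [0.4526, -0.0038, 0.0269]
tool_rot: [0.622, 0.684, -0.255, 0.283]
ft_force: [-1.9, 3.7, 8.1]
gripper_width: 0.0581
```

Emit:
carry_out:
  deltas:
    - [[1,-25,0,-25,0,0,0],[1,-42,0,-42,0,0,0],[1,-42,0,-42,0,0,0],[1,-21,0,-21,0,0,0],[1,0,0,0,0,0,0]]

```text
t: 37.85
tcp_pos: [0.4528, -0.0046, 0.2119]
tool_rot: [0.623, 0.684, -0.253, 0.283]
ft_force: [-0.1, 0.1, -2.7]
gripper_width: 0.0578
```

Run:
```python
from h import *
st(); plan([.55,-.03,.21],rot(0,-45))
```

```text
t 37.85 tcp [ 0.4528 -0.0046  0.2119] y [0.995 0.096 0.006] z [ 0.072 -0.699 -0.711] q [-0.41  0.41 -0.27  2.04  0.76  1.32 -1.02] w 0.0578 F [-0.1  0.1 -2.7]
n 9 row [-3.7 10.6  0.7] [0.0007 0.1737 0.0118]  total t(mm) [-22.9  94.3  26. ] rv [0.007 1.563 0.107]
```

Emit:
carry_out:
  deltas:
    - [[1,-4,10.5,0.7,0,0.174,0.012],[1,-4,10.5,0.7,0,0.174,0.012],[1,-4,10.5,0.7,0,0.174,0.012],[1,-4,10.5,0.7,0,0.174,0.012],[1,-4,10.5,0.7,0,0.174,0.012],[1,-4,10.5,0.7,0,0.174,0.012],[1,-4,10.5,0.7,0,0.174,0.012],[1,-4,10.5,0.7,0,0.174,0.012],[1,-4,10.5,0.7,0,0.174,0.012],[1,0,0,0,0,0,0]]

```text
t: 39.1
tcp_pos: [0.5474, -0.0368, 0.2033]
tool_rot: [0.656, 0.649, 0.271, -0.273]
ft_force: [-0.5, 0.6, -1.4]
gripper_width: 0.0578
```

Run:
```python
from h import *
st(); plan([.55,-.03,.102],rot(0,-45))
c,im,d=grab('side'); cv2.imwrite('pics/s16.png',cv2.resize(im[60:260,150:400],None,fx=3,fy=3))
```

```text
t 39.1 tcp [ 0.5474 -0.0368  0.2033] y [ 1.    -0.008 -0.007] z [ 0.001  0.71  -0.704] q [ 0.71  0.62 -0.47  1.72 -0.53  1.16  0.57] w 0.0578 F [-0.5  0.6 -1.4]
n 2 row [-33.5   1.6  38.1] [ 0.0004 -0.0022 -0.0056]  total t(mm) [-67.1   3.3  76.1] rv [ 0.001 -0.004 -0.011]
```

View pics/s16.png

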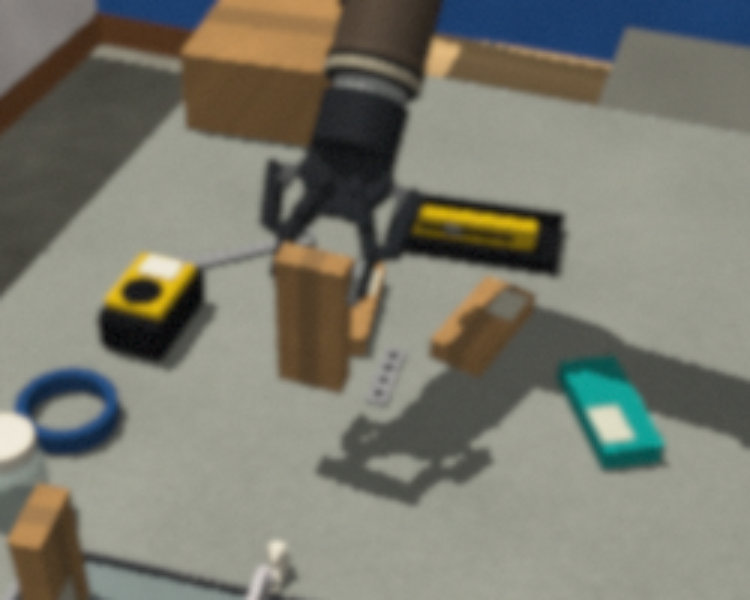

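Emit:
carry_out:
  deltas:
    - [[1,-30,0,30,0,0,0],[1,-25,0,25,0,0,0],[1,-15,0,15,0,0,0],[1,-2,0,2,0,0,0],[1,0,0,0,0,0,0]]

```text
t: 39.78
tcp_pos: [0.549, -0.0325, 0.1077]
tool_rot: [0.653, 0.653, 0.272, -0.27]
ft_force: [-0.5, -0.1, -1.0]
gripper_width: 0.0584
```

Emit:
carry_out:
  deltas:
    - [[1,-2,0,2,0,0,0],[1,0,0,0,0,0,0]]

```text
t: 40.02
tcp_pos: [0.5488, -0.0331, 0.1043]
tool_rot: [0.653, 0.653, 0.272, -0.27]
ft_force: [-0.1, -0.0, -1.9]
gripper_width: 0.0583
```

Emit:
carry_out:
  deltas:
    - [[1,-2,0,2,0,0,0],[1,-2,0,2,0,0,0],[1,0,0,0,0,0,0]]

```text
t: 40.4
tcp_pos: [0.5486, -0.0329, 0.0983]
tool_rot: [0.653, 0.653, 0.272, -0.27]
ft_force: [-0.3, -0.1, 1.3]
gripper_width: 0.0584
```

Emit:
carry_out:
  deltas:
    - [[1,-1,0,1,0,0,0],[0.3,0,0,0,0,0,0],[0,0,0,0,0,0,0],[0,0,0,0,0,0,0],[0,0,0,-30,0,0,0],[0,0,0,-50,0,0,0],[0,0,0,-40,0,0,0],[0,0,0,0,0,0,0]]

```text
t: 41.4
tcp_pos: [0.5495, -0.121, 0.1828]
tool_rot: [0.655, 0.653, 0.272, -0.268]
ft_force: [-0.6, -0.1, 0.1]
gripper_width: 0.0853
```

```bash
python3 stand.py .548 -.02 w17
python3 - <<'E'
from h import *
plan([.549,-.02,.20],rot(0,0))
E
```

```text
t 41.4 tcp [ 0.5495 -0.121   0.1828] y [ 1.    -0.005  0.005] z [ 0.007  0.705 -0.709] q [ 0.78  0.7  -0.42  1.63 -0.47  1.24  0.64] w 0.0853 F [-0.6 -0.1  0.1]
side [545.3 -17.5] [60. 29.] 2.3 z 0.1294 215
scene [548.6 -20.7] [29. 61.] 89.4 z 0.1283 208
n 5 row [19.5  0.2  5.5] [ 1.000e-04 -1.574e-01 -0.000e+00]  total t(mm) [81.8  1.1 55.1] rv [ 0.    -0.787 -0.   ]
```

Emit:
carry_out:
  deltas:
    - [[0,19.5,0,5.5,0,-0.157,0],[0,19.5,0,5.5,0,-0.157,0],[0,19.5,0,5.5,0,-0.157,0],[0,19.5,0,5.5,0,-0.157,0],[0,19.5,0,5.5,0,-0.157,0],[0,0,0,0,0,0,0],[0,0,0,0,0,0,0]]

```text
t: 42.42
tcp_pos: [0.5476, -0.0199, 0.2]
tool_rot: [0.707, 0.708, 0.001, -0.001]
ft_force: [-0.4, -1.5, -0.3]
gripper_width: 0.0853
```

Run:
```python
from h import *
st(); plan([.547,-.019,.108],rot(1,0))
```

```text
t 42.42 tcp [ 0.5476 -0.0199  0.2   ] y [ 1.     0.002 -0.001] z [-0.001  0.002 -1.   ] q [ 0.11  0.37 -0.23  1.81  0.1   0.97 -0.15] w 0.0853 F [-0.4 -1.5 -0.3]
n 2 row [ 0.4 -0.2 46. ] [-0.0003 -0.0011 -0.0079]  total t(mm) [ 0.7 -0.5 92. ] rv [-0.001 -0.002 -0.016]
```

Emit:
carry_out:
  deltas:
    - [[0,0.5,0,35,0,0,-0.015],[0,0,0,37,0,0,0],[0,0,0,20,0,0,0],[0,0,0,0,0,0,0],[1,0,0,0,0,0,0],[1,0,0,0,0,0,0],[1,0,0,0,0,0,0],[1,0,0,0,0,0,0]]

```text
t: 43.42
tcp_pos: [0.5489, -0.0208, 0.1101]
tool_rot: [0.702, 0.712, 0.001, 0.001]
ft_force: [-1.7, -1.3, 6.7]
gripper_width: 0.0595
```

Emit:
carry_out:
  deltas:
    - [[1,0,0,-30,0,0,0],[1,0,0,-40,0,0,0],[1,0,0,-40,0,0,0],[1,0,0,0,0,0,0]]

```text
t: 43.92
tcp_pos: [0.5504, -0.0202, 0.2224]
tool_rot: [0.702, 0.712, 0.003, 0.002]
ft_force: [-0.3, 0.6, -2.4]
gripper_width: 0.0593
```

```bash
python3 bay.py 84 0 205
```

```text
t 43.92 tcp [ 0.5504 -0.0202  0.2224] y [1.    0.014 0.008] z [ 0.008  0.001 -1.   ] q [ 0.12  0.35 -0.23  1.78  0.09  1.01 -0.14] w 0.0593 F [-0.3  0.6 -2.4]
tcp in bay -24.7 -231.9
n 9 row [29.7 -9.5  1.9] [ 0.0006 -0.0008  0.1648]  total t(mm) [240.5  87.9  18.5] rv [ 0.006 -0.007  1.483]
```

Emit:
carry_out:
  deltas:
    - [[1,29.5,-9.5,0,0,0,0.165],[1,29.5,-9.5,0,0,0,0.165],[1,29.5,-9.5,0,0,0,0.165],[1,29.5,-9.5,0,0,0,0.165],[1,29.5,-9.5,0,0,0,0.165],[1,29.5,-9.5,0,0,0,0.165],[1,29.5,-9.5,0,0,0,0.165],[1,29.5,-9.5,0,0,0,0.165],[1,29.5,-9.5,0,0,0,0.165],[1,0,0,0,0,0,0]]

```text
t: 45.18
tcp_pos: [0.6323, 0.2213, 0.2175]
tool_rot: [0.999, 0.05, 0.0, -0.0]
ft_force: [-0.4, -0.1, -2.1]
gripper_width: 0.0591
```

```bash
python3 bay.py 84 0 120;  python3 - <<'E'
from h import *
for n in ['side']:
    c,im,d=grab(n); cv2.imwrite(f'pics/{n}18.png',cv2.resize(im[130:330,110:360] if n=='side' else im[80:240,230:430],None,fx=3,fy=3))
E
```

```text
t 45.17 tcp [0.6323 0.2213 0.2175] y [ 0.1   -0.995 -0.001] z [ 0.     0.001 -1.   ] q [-0.44  0.53  0.04  1.5  -0.02  1.11 -1.87] w 0.0591 F [-0.4 -0.1 -2.1]
tcp in bay 81.2 0.1
n 2 row [ 1.4  0.1 48.7] [-0.0004 -0.0002 -0.0006]  total t(mm) [ 2.8  0.2 97.5] rv [-0.001 -0.    -0.001]
```

View pics/side18.png

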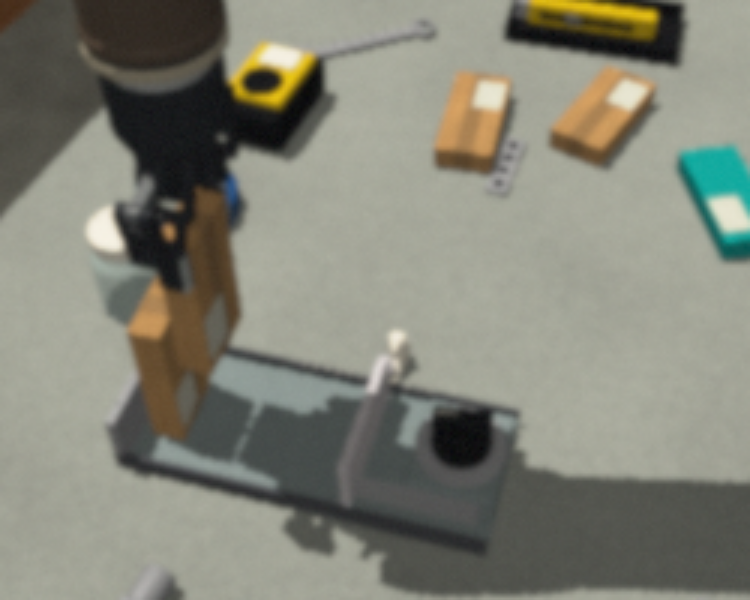

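Emit:
carry_out:
  deltas:
    - [[1,0,0,35,0,0,0],[1,0,0,35,0,0,0],[1,0,0,22,0,0,0],[1,0,0,3,0,0,0],[1,0,0,0,0,0,0]]

```text
t: 45.85
tcp_pos: [0.632, 0.2194, 0.1249]
tool_rot: [0.999, 0.05, 0.001, -0.001]
ft_force: [-0.6, -0.5, -1.6]
gripper_width: 0.0592
```

Emit:
carry_out:
  deltas:
    - [[1,0,0,2,0,0,0],[1,0,0,1,0,0,0],[1,0,0,0,0,0,0]]

```text
t: 46.22
tcp_pos: [0.6321, 0.2199, 0.1216]
tool_rot: [0.999, 0.05, 0.001, -0.001]
ft_force: [-0.1, -0.6, -1.4]
gripper_width: 0.0596
```

Emit:
carry_out:
  deltas:
    - [[1,0,0,2,0,0,0],[1,0,0,1.5,0,0,0],[1,0,0,0,0,0,0]]

```text
t: 46.6
tcp_pos: [0.6322, 0.2199, 0.1182]
tool_rot: [0.999, 0.05, 0.001, -0.001]
ft_force: [-2.1, -0.9, 2.6]
gripper_width: 0.0591
```

Emit:
carry_out:
  deltas:
    - [[1,0,0,1,0,0,0],[0.3,0,0,0,0,0,0],[0,0,0,0,0,0,0],[0,0,0,0,0,0,0],[0,0,0,-40,0,0,0],[0,0,0,-50,0,0,0],[0,0,0,-50,0,0,0],[0,0,0,0,0,0,0]]

```text
t: 47.6
tcp_pos: [0.634, 0.2204, 0.2615]
tool_rot: [0.999, 0.05, 0.005, -0.002]
ft_force: [-0.7, 0.2, 0.0]
gripper_width: 0.0857
```

```bash
python3 stand.py .632 .22 w19;  cat > look2.py <<'E'
from h import *
st()
for n in ['scene','side']:
    P,C=cloud(n)
    m=(P[:,2]>.018)&(P[:,2]<.033)&(P[:,1]<.06)&(P[:,1]>-.35)&(P[:,0]>.35)&(P[:,0]<.69)
    # connected comps on a 3 mm grid
    G=np.zeros((160,180),np.uint8); ij=((P[m][:,:2]-[.3,-.4])/.003).astype(int); G[ij[:,0],ij[:,1]]=255
    G=cv2.morphologyEx(G,cv2.MORPH_CLOSE,np.ones((3,3),np.uint8)); k,L=cv2.connectedComponents(G)
    for i in range(1,k):
        q=P[m][L[ij[:,0],ij[:,1]]==i]
        if len(q)<100: continue
        r=cv2.minAreaRect((q[:,:2]*1000).astype(np.float32)); a=r[2] if r[1][0]>r[1][1] else r[2]+90
        print(n,np.round(r[0],0),np.round(r[1]),'long az',round(a,1),'z',np.median(q[:,2]).round(4),len(q))
    c,im,d=grab(n); cv2.imwrite(f'pics/{n}_l.png',cv2.resize(im,(640,480)))
    for q in bot.tip_of(n,'strap')[:2]+bot.tip_of(n,'carton1')[:5]: print(n,round(q['score'],2),w(c,q['point']).round(4))
E
python3 look2.py
```

```text
t 47.6 tcp [0.634  0.2204 0.2615] y [ 0.099 -0.995 -0.003] z [ 0.009  0.004 -1.   ] q [-0.44  0.5   0.04  1.44 -0.02  1.19 -1.87] w 0.0857 F [-0.7  0.2  0. ]
side [650.2 224.9] [66. 63.] 5.8 z 0.1375 698
scene [654.1 220.9] [65. 64.] 5.5 z 0.136 362
t 47.75 tcp [0.6313 0.2195 0.2558] y [ 0.1   -0.995 -0.001] z [ 0.     0.001 -1.   ] q [-0.44  0.5   0.04  1.45 -0.02  1.19 -1.87] w 0.0852 F [ 0.5  0.1 -0.5]
scene [ 442. -262.] [130.  64.] long az 77.9 z 0.0249 901
scene [ 568. -202.] [ 61. 132.] long az 99.3 z 0.0249 963
scene 0.72 [ 0.5152 -0.1594 -0.0009]
scene 0.34 [ 0.7716 -0.1509 -0.0024]
scene 0.93 [0.6728 0.2266 0.0725]
scene 0.91 [0.6348 0.2168 0.0752]
scene 0.87 [ 0.4404 -0.2623  0.0123]
scene 0.79 [ 0.294  -0.1728  0.0152]
scene 0.59 [ 0.5665 -0.2048  0.0127]
side [ 438. -259.] [137.  62.] long az 76.9 z 0.0257 548
side [ 564. -200.] [ 60. 136.] long az 99.0 z 0.0255 542
side 0.45 [ 0.5135 -0.1577  0.    ]
side 0.97 [ 0.294  -0.1787  0.0167]
side 0.94 [0.672  0.2272 0.0733]
side 0.82 [ 0.4379 -0.2602  0.0144]
side 0.79 [0.6307 0.2188 0.0748]
side 0.58 [ 0.5719 -0.2036  0.0128]
```

View pics/scene_l.png

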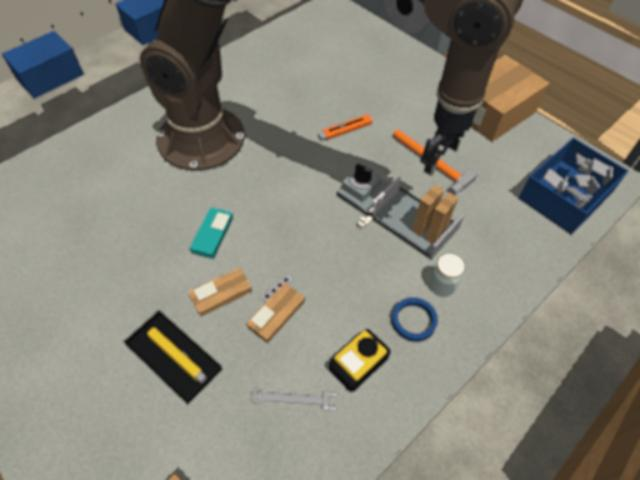

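```bash
cat >> h.py <<'E'
def sim(row,n):
    s=bot.observe(); p=s['tcp_pos'].copy(); M=R.from_quat(s['tool_rot']).as_matrix()
    for i in range(n):
        p=p+M@np.array(row[:3])/1000; M=M@R.from_rotvec(row[3:]).as_matrix()
        print(i+1,p.round(3),'z',M[:,2].round(2))
E
python3 pick.py .566 -.201 9.2 -1 .038
python3 - <<'E'
from h import *
T=rot(9.2,-45)
s=bot.observe()
E
```

```text
g [ 0.5721 -0.2385  0.024 ] pre [ 0.5856 -0.3223  0.1589]
n 11 row [-44.   35.  -10.9] [ 0.058   0.0544 -0.1399]  total t(mm) [-99.8 534.7  96.9] rv [ 0.637  0.599 -1.539]
n 10 row [-47.4  34.7   3.9] [ 0.0637  0.0599 -0.1539]  total t(mm) [-105.1  450.1  231.9] rv [ 0.637  0.599 -1.539]
```

Run:
```python
from h import *
sim([-44,35,-11,.058,.0545,-.14],11)
```

```text
1 [0.591 0.18  0.267] z [ 0.04  0.07 -1.  ]
2 [0.557 0.135 0.274] z [ 0.08  0.14 -0.99]
3 [0.528 0.086 0.276] z [ 0.1   0.21 -0.97]
4 [0.507 0.032 0.273] z [ 0.11  0.29 -0.95]
5 [ 0.494 -0.023  0.266] z [ 0.11  0.36 -0.92]
6 [ 0.489 -0.079  0.255] z [ 0.1   0.44 -0.89]
7 [ 0.492 -0.134  0.241] z [ 0.08  0.5  -0.86]
8 [ 0.504 -0.188  0.224] z [ 0.04  0.57 -0.82]
9 [ 0.524 -0.237  0.204] z [-0.    0.62 -0.78]
10 [ 0.551 -0.283  0.182] z [-0.05  0.66 -0.75]
11 [ 0.586 -0.322  0.159] z [-0.11  0.7  -0.71]
```

Nice safe path.

Emit:
carry_out:
  deltas:
    - [[0,-44,35,-11,0.058,0.0545,-0.14],[0,-44,35,-11,0.058,0.0545,-0.14],[0,-44,35,-11,0.058,0.0545,-0.14],[0,-44,35,-11,0.058,0.0545,-0.14],[0,-44,35,-11,0.058,0.0545,-0.14],[0,-44,35,-11,0.058,0.0545,-0.14],[0,-44,35,-11,0.058,0.0545,-0.14],[0,-44,35,-11,0.058,0.0545,-0.14],[0,-44,35,-11,0.058,0.0545,-0.14],[0,-44,35,-11,0.058,0.0545,-0.14]]

```text
t: 49.4
tcp_pos: [0.5263, -0.2398, 0.2023]
tool_rot: [0.722, 0.61, 0.205, -0.253]
ft_force: [2.3, 0.1, 1.1]
gripper_width: 0.0853
```

Emit:
carry_out:
  deltas:
    - [[0,-44,35,-11,0.058,0.0545,-0.14],[0,0,0,0,0,0,0],[0,0,0,0,0,0,0]]

```text
t: 49.78
tcp_pos: [0.5533, -0.2819, 0.1801]
tool_rot: [0.666, 0.656, 0.223, -0.276]
ft_force: [-0.1, 0.8, 1.7]
gripper_width: 0.0854
```

```bash
python3 look2.py; python3 pick.py .566 -.201 9.2 -1 .038
python3 - <<'E'
from h import *
c,im,d=grab('wrist'); cv2.imwrite('pics/w20.png',cv2.resize(im,(640,480)))
for q in bot.tip_of('wrist','carton1')[:5]+bot.tip_of('wrist','strap')[:1]: print(round(q['score'],2),w(c,q['point']).round(4))
E
```

```text
t 49.77 tcp [ 0.5533 -0.2819  0.1801] y [ 0.997  0.013 -0.075] z [-0.065  0.661 -0.747] q [ 0.71  0.81 -0.1   1.3  -0.45  1.56  0.73] w 0.0854 F [-0.1  0.8  1.7]
scene [ 448. -235.] [77. 64.] long az 77.9 z 0.0249 442
scene [ 567. -202.] [ 62. 131.] long az 99.2 z 0.0248 952
scene 0.67 [ 0.5153 -0.1628  0.0011]
scene 0.76 [ 0.443  -0.2627  0.0095]
scene 0.71 [0.6735 0.2281 0.0718]
scene 0.69 [ 0.5636 -0.2063  0.0094]
scene 0.66 [ 0.2922 -0.1752  0.0134]
scene 0.56 [0.6354 0.2175 0.0692]
side [ 437. -259.] [135.  61.] long az 77.4 z 0.0257 549
side [ 564. -200.] [ 60. 134.] long az 98.8 z 0.0257 541
side 0.61 [ 0.4908 -0.4275  0.0024]
side 0.47 [ 0.5138 -0.1587  0.0011]
side 0.96 [0.671  0.2284 0.0732]
side 0.95 [ 0.4388 -0.2603  0.0121]
side 0.93 [0.6305 0.2181 0.0742]
side 0.86 [ 0.2957 -0.1788  0.0131]
side 0.69 [ 0.5691 -0.2033  0.0106]
g [ 0.5721 -0.2385  0.024 ] pre [ 0.5856 -0.3223  0.1589]
n 2 row [-22.7  15.7  -6.1] [ 0.0235  0.0297 -0.0781]  total t(mm) [-44.3  33.3 -11.1] rv [ 0.047  0.059 -0.156]
n 4 row [-18.9   7.3  36. ] [ 0.0117  0.0148 -0.0391]  total t(mm) [-70.5  30.8 146. ] rv [ 0.047  0.059 -0.156]
0.97 [ 0.4398 -0.262   0.0175]
0.97 [ 0.2917 -0.1774  0.0162]
0.56 [ 0.5662 -0.2016  0.0129]
0.94 [ 0.5169 -0.1595 -0.0046]
```

View pics/w20.png

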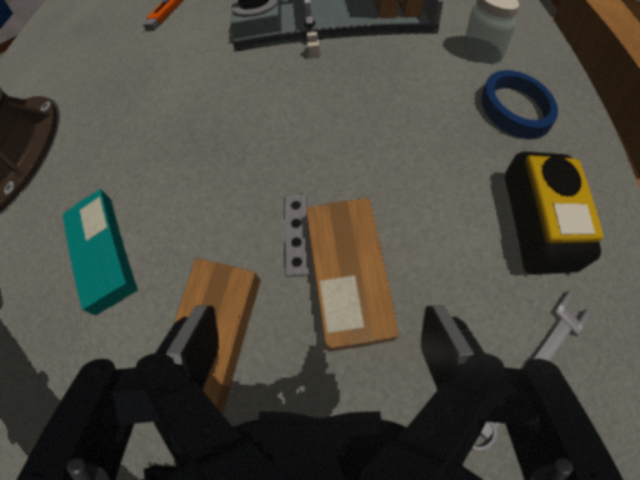

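Emit:
carry_out:
  deltas:
    - [[0,-22.7,15.7,-6,0.0235,0.03,-0.078],[0,-22.7,15.7,-6,0.0235,0.03,-0.078],[0,0,0,0,0,0,0],[0,0,0,0,0,0,0]]

```text
t: 50.82
tcp_pos: [0.5854, -0.3222, 0.1571]
tool_rot: [0.599, 0.703, 0.248, -0.293]
ft_force: [1.2, 0.8, 1.3]
gripper_width: 0.0854
```

```bash
python3 pick.py .566 -.201 9.2 -1 .038; python3 -c "
from h import *
st()"
```

```text
g [ 0.5721 -0.2385  0.024 ] pre [ 0.5856 -0.3223  0.1589]
n 1 row [ 1.1  0.2 -1.3] [-0.0003 -0.0026 -0.0021]  total t(mm) [ 1.1  0.2 -1.3] rv [-0.    -0.003 -0.002]
n 3 row [-11.5   0.1  51.3] [-0.0001 -0.0009 -0.0007]  total t(mm) [-34.6   0.3 154. ] rv [-0.    -0.003 -0.002]
t 50.83 tcp [ 0.5854 -0.3222  0.1571] y [ 0.987  0.159 -0.002] z [-0.114  0.7   -0.705] q [ 0.73  0.97 -0.13  1.06 -0.42  1.71  0.85] w 0.0854 F [1.2 0.8 1.3]
```

Emit:
carry_out:
  deltas:
    - [[0,-12,0,50,0,0,0],[0,-12,0,50,0,0,0],[0,-9,0,44,0,0,0],[0,0,0,0,0,0,0],[0,0,0,0,0,0,0]]

```text
t: 51.45
tcp_pos: [0.5734, -0.2456, 0.0339]
tool_rot: [0.599, 0.703, 0.248, -0.291]
ft_force: [0.7, -0.4, 0.8]
gripper_width: 0.0855
```

```bash
python3 pick.py .566 -.201 9.2 -1 .038
python3 - <<'E'
from h import *
st()
c,im,d=grab('side'); cv2.imwrite('pics/sd21.png',cv2.resize(im[100:220,220:370],None,fx=5,fy=5))
c,im,d=grab('scene'); cv2.imwrite('pics/sc21.png',cv2.resize(im[160:320,120:320],None,fx=3.5,fy=3.5))
E
```

```text
g [ 0.5721 -0.2385  0.024 ] pre [ 0.5856 -0.3223  0.1589]
n 3 row [ 11.2  -0.  -47.7] [ 0.0003 -0.0001 -0.0003]  total t(mm) [ 3.350e+01 -1.000e-01 -1.432e+02] rv [ 0.001 -0.    -0.001]
n 1 row [-1.9 -0.2 12.1] [ 0.0009 -0.0003 -0.0008]  total t(mm) [-1.9 -0.2 12.1] rv [ 0.001 -0.    -0.001]
t 51.45 tcp [ 0.5734 -0.2456  0.0339] y [0.987 0.159 0.   ] z [-0.112  0.698 -0.707] q [ 0.69  1.01 -0.16  1.31 -0.43  1.41  0.93] w 0.0855 F [ 0.7 -0.4  0.8]
```

View pics/sd21.png

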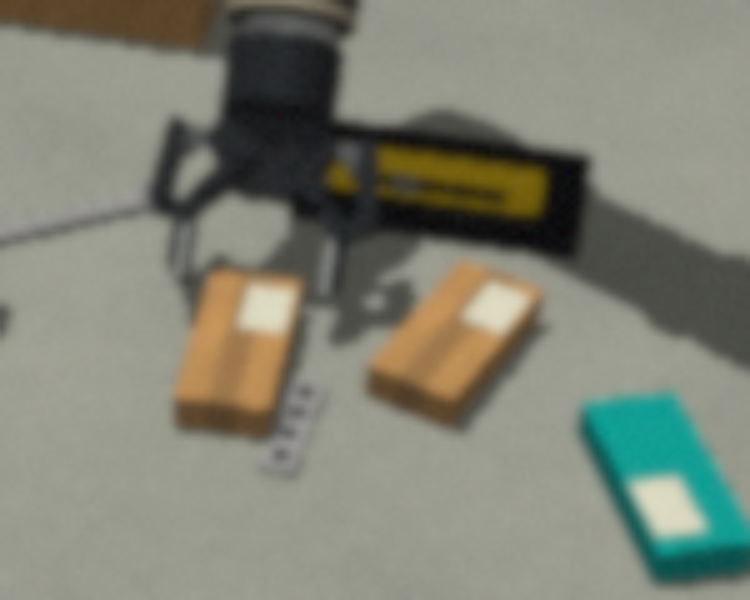

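View pics/sc21.png

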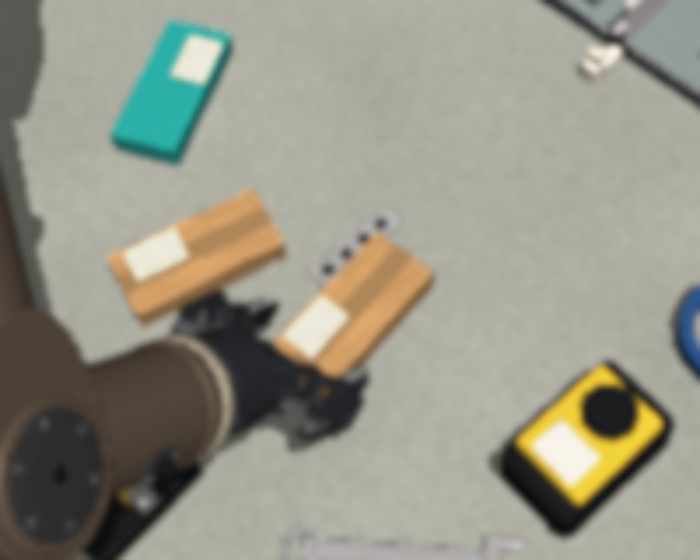

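Emit:
carry_out:
  deltas:
    - [[0,-2,0,11,0,0,0],[0,0,0,0,0,0,0],[1,0,0,0,0,0,0],[1,0,0,0,0,0,0],[1,0,0,0,0,0,0],[1,0,0,0,0,0,0]]

```text
t: 52.3
tcp_pos: [0.572, -0.2392, 0.0233]
tool_rot: [0.599, 0.703, 0.248, -0.292]
ft_force: [0.4, -3.6, 5.3]
gripper_width: 0.0583
```

```bash
python3 -c "
from h import *
st()"
```

```text
t 52.3 tcp [ 0.572  -0.2392  0.0233] y [ 0.987  0.159 -0.001] z [-0.113  0.699 -0.706] q [ 0.68  1.02 -0.16  1.33 -0.43  1.38  0.93] w 0.0583 F [ 0.4 -3.6  5.3]
```

Emit:
carry_out:
  deltas:
    - [[1,25,0,-25,0,0,0],[1,42,0,-42,0,0,0],[1,42,0,-42,0,0,0],[1,21,0,-21,0,0,0],[1,0,0,0,0,0,0],[1,0,0,0,0,0,0]]

```text
t: 53.05
tcp_pos: [0.5714, -0.2386, 0.2051]
tool_rot: [0.599, 0.703, 0.248, -0.294]
ft_force: [0.5, 0.9, -3.4]
gripper_width: 0.058
```

```bash
python3 -c "
from h import *
st(); plan([.57,-.04,.215],rot(3,45))"
```

```text
t 53.05 tcp [ 0.5714 -0.2386  0.2051] y [ 0.987  0.159 -0.003] z [-0.115  0.7   -0.705] q [ 0.68  0.81 -0.16  1.26 -0.46  1.62  0.8 ] w 0.058 F [ 0.5  0.9 -3.4]
n 9 row [24.4  2.3  0.9] [-0.0004 -0.1747  0.0133]  total t(mm) [145.4  30.2 132.2] rv [-0.004 -1.572  0.12 ]
```

Emit:
carry_out:
  deltas:
    - [[1,24.5,2.3,1,0,-0.175,0.013],[1,24.5,2.3,1,0,-0.175,0.013],[1,24.5,2.3,1,0,-0.175,0.013],[1,24.5,2.3,1,0,-0.175,0.013],[1,24.5,2.3,1,0,-0.175,0.013],[1,24.5,2.3,1,0,-0.175,0.013],[1,24.5,2.3,1,0,-0.175,0.013],[1,24.5,2.3,1,0,-0.175,0.013],[1,24.5,2.3,1,0,-0.175,0.013],[1,0,0,0,0,0,0]]

```text
t: 54.3
tcp_pos: [0.5687, -0.033, 0.2099]
tool_rot: [0.629, 0.675, -0.267, 0.277]
ft_force: [-0.2, 0.0, -1.6]
gripper_width: 0.0585
```

Run:
```python
from h import *
st(); plan([.57,-.04,.107],rot(3,45))
c,im,d=grab('side'); cv2.imwrite('pics/s22.png',cv2.resize(im[60:260,150:400],None,fx=3,fy=3))
```

```text
t 54.3 tcp [ 0.5687 -0.033   0.2099] y [ 0.998  0.066 -0.012] z [ 0.039 -0.71  -0.703] q [-0.54  0.54  0.11  1.81  0.71  1.24 -0.75] w 0.0585 F [-0.2  0.  -1.6]
n 2 row [34.   0.9 38.7] [0.0007 0.0027 0.009 ]  total t(mm) [68.1  2.1 77.4] rv [0.001 0.005 0.018]
```

View pics/s22.png

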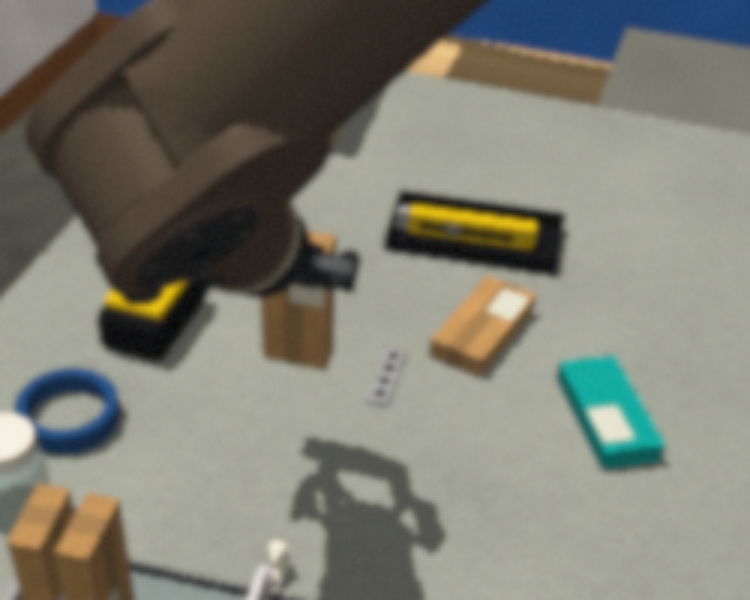

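Emit:
carry_out:
  deltas:
    - [[1,28,0,28,0,0,0],[1,25,0,25,0,0,0],[1,14,0,14,0,0,0],[1,2,0,2,0,0,0],[1,0,0,0,0,0,0]]

```text
t: 54.98
tcp_pos: [0.5705, -0.0401, 0.1189]
tool_rot: [0.635, 0.67, -0.264, 0.279]
ft_force: [1.0, -0.4, -1.5]
gripper_width: 0.0587
```

Emit:
carry_out:
  deltas:
    - [[1,2,0,2,0,0,0],[1,0,0,0,0,0,0]]

```text
t: 55.22
tcp_pos: [0.5703, -0.0395, 0.1157]
tool_rot: [0.635, 0.671, -0.264, 0.279]
ft_force: [0.4, -1.2, -1.5]
gripper_width: 0.059
```

Emit:
carry_out:
  deltas:
    - [[1,3,0,3,0,0,0],[1,2,0,2,0,0,0],[1,2,0,2,0,0,0],[1,0,0,0,0,0,0]]

```text
t: 55.72
tcp_pos: [0.5699, -0.0397, 0.105]
tool_rot: [0.634, 0.671, -0.265, 0.279]
ft_force: [0.4, 0.6, -2.5]
gripper_width: 0.0582
```

Emit:
carry_out:
  deltas:
    - [[1,1.5,0,1.5,0,0,0],[1,1,0,1,0,0,0],[1,0,0,0,0,0,0]]

```text
t: 56.1
tcp_pos: [0.5703, -0.0401, 0.1034]
tool_rot: [0.634, 0.67, -0.265, 0.28]
ft_force: [-3.6, 3.9, 13.9]
gripper_width: 0.0586
```

Contact. Release and retreat.

Emit:
carry_out:
  deltas:
    - [[0.3,0,0,0,0,0,0],[0,0,0,0,0,0,0],[0,0,0,0,0,0,0],[0,0,0,-30,0,0,0],[0,0,0,-50,0,0,0],[0,0,0,-40,0,0,0],[0,0,0,0,0,0,0]]

```text
t: 56.98
tcp_pos: [0.5665, 0.0487, 0.1876]
tool_rot: [0.634, 0.672, -0.262, 0.279]
ft_force: [0.1, 0.4, -0.3]
gripper_width: 0.0854
```

```bash
python3 stand.py .57 -.05 w23
python3 - <<'E'
from h import *
plan([.57,-.051,.20],rot(3,0))
E
```

```text
t 56.98 tcp [0.5665 0.0487 0.1876] y [0.998 0.058 0.002] z [ 0.043 -0.706 -0.707] q [-0.63  0.6   0.08  1.75  0.66  1.3  -0.84] w 0.0854 F [ 0.1  0.4 -0.3]
side [568.7 -50.9] [59. 26.] 0.8 z 0.1297 95
scene [572.6 -51.9] [61. 28.] 2.9 z 0.1285 219
n 5 row [-18.7  -0.    6.3] [-0.0003  0.158   0.0005]  total t(mm) [-77.2  -0.3  57.7] rv [-0.002  0.79   0.002]
```

Emit:
carry_out:
  deltas:
    - [[0,-18.7,0,6.3,0,0.158,0],[0,-18.7,0,6.3,0,0.158,0],[0,-18.7,0,6.3,0,0.158,0],[0,-18.7,0,6.3,0,0.158,0],[0,-18.7,0,6.3,0,0.158,0],[0,0,0,0,0,0,0],[0,0,0,0,0,0,0]]

```text
t: 58.0
tcp_pos: [0.5698, -0.0509, 0.1994]
tool_rot: [0.688, 0.725, -0.001, -0.001]
ft_force: [-0.3, -0.2, -0.7]
gripper_width: 0.0855
```

Run:
```python
from h import *
st(); plan([.5705,-.0515,.108],rot(2,0))
```

```text
t 58.0 tcp [ 0.5698 -0.0509  0.1994] y [ 0.999  0.052 -0.004] z [-0.004 -0.    -1.   ] q [ 0.07  0.4  -0.1   1.76  0.05  0.98  0.  ] w 0.0855 F [-0.3 -0.2 -0.7]
n 2 row [-0.3  0.4 45.7] [-0.0018 -0.0001  0.0086]  total t(mm) [-0.7  1.  91.4] rv [-0.004 -0.     0.017]
```

Emit:
carry_out:
  deltas:
    - [[0,-0.5,1,35,0,0,0.017],[0,0,0,37,0,0,0],[0,0,0,19,0,0,0],[0,0,0,0,0,0,0],[1,0,0,0,0,0,0],[1,0,0,0,0,0,0],[1,0,0,0,0,0,0],[1,0,0,0,0,0,0]]

```text
t: 59.0
tcp_pos: [0.5723, -0.0496, 0.1108]
tool_rot: [0.694, 0.72, 0.001, -0.0]
ft_force: [-1.5, 1.7, 6.1]
gripper_width: 0.0594
```

Emit:
carry_out:
  deltas:
    - [[1,0,0,-30,0,0,0],[1,0,0,-40,0,0,0],[1,0,0,-40,0,0,0],[1,0,0,0,0,0,0]]

```text
t: 59.5
tcp_pos: [0.5737, -0.0502, 0.2231]
tool_rot: [0.694, 0.72, 0.002, 0.002]
ft_force: [0.1, -0.0, -1.5]
gripper_width: 0.0591
```

```bash
python3 bay.py 46 0 215
```

```text
t 59.5 tcp [ 0.5737 -0.0502  0.2231] y [0.999 0.037 0.005] z [ 0.005  0.001 -1.   ] q [ 0.06  0.38 -0.09  1.73  0.04  1.03 -0.01] w 0.0591 F [ 0.1 -0.  -1.5]
tcp in bay -4.5 -264.1
n 9 row [ 28.1 -17.    0.9] [ 0.0004 -0.0005  0.1674]  total t(mm) [266.8  33.5   8.4] rv [ 0.004 -0.004  1.507]
```

Emit:
carry_out:
  deltas:
    - [[1,28,-17,0,0,0,0.167],[1,28,-17,0,0,0,0.167],[1,28,-17,0,0,0,0.167],[1,28,-17,0,0,0,0.167],[1,28,-17,0,0,0,0.167],[1,28,-17,0,0,0,0.167],[1,28,-17,0,0,0,0.167],[1,28,-17,0,0,0,0.167],[1,28,-17,0,0,0,0.167],[1,0,0,0,0,0,0]]

```text
t: 60.75
tcp_pos: [0.5945, 0.2193, 0.2181]
tool_rot: [0.999, 0.053, -0.001, -0.0]
ft_force: [-0.4, -0.1, -1.2]
gripper_width: 0.0591
```

```bash
python3 bay.py 44 0 122;  python3 - <<'E'
from h import *
for n in ['side']:
    c,im,d=grab(n); cv2.imwrite(f'pics/{n}24.png',cv2.resize(im[130:330,110:360] if n=='side' else im[80:240,230:430],None,fx=3,fy=3))
E
```

```text
t 60.75 tcp [0.5945 0.2193 0.2181] y [ 0.107 -0.994 -0.001] z [-0.003  0.001 -1.   ] q [-0.54  0.48  0.15  1.6  -0.08  1.08 -1.83] w 0.0591 F [-0.4 -0.1 -1.2]
tcp in bay 43.4 2.0
n 2 row [ 0.4  1.  48. ] [-0.0005  0.0013  0.0028]  total t(mm) [ 0.8  2.1 96.1] rv [-0.001  0.003  0.006]
```

View pics/side24.png

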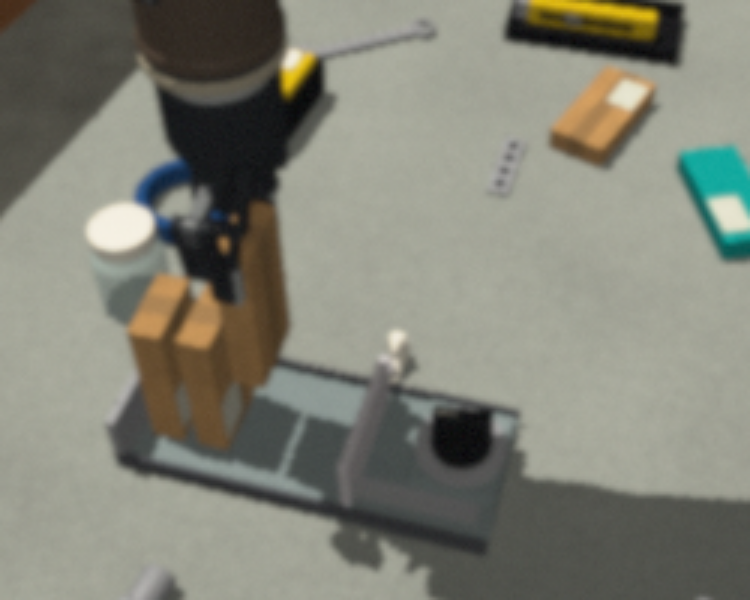

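Emit:
carry_out:
  deltas:
    - [[1,0,2,35,0,0,0],[1,0,0,35,0,0,0],[1,0,0,20,0,0,0],[1,0,0,5,0,0,0],[1,0,0,2,0,0,0],[1,0,0,0,0,0,0]]

```text
t: 61.55
tcp_pos: [0.5949, 0.2151, 0.1236]
tool_rot: [0.999, 0.053, -0.0, -0.001]
ft_force: [0.1, 0.9, -1.6]
gripper_width: 0.0592
```

Emit:
carry_out:
  deltas:
    - [[1,0,0,2,0,0,0],[1,0,0,0,0,0,0]]

```text
t: 61.8
tcp_pos: [0.5946, 0.2152, 0.121]
tool_rot: [0.999, 0.053, -0.001, -0.001]
ft_force: [0.9, -0.7, -1.4]
gripper_width: 0.0593
```

Emit:
carry_out:
  deltas:
    - [[1,0,0,2,0,0,0],[1,0,0,1,0,0,0],[1,0,0,0,0,0,0]]

```text
t: 62.18
tcp_pos: [0.5949, 0.2153, 0.1188]
tool_rot: [0.999, 0.053, -0.0, -0.001]
ft_force: [-2.1, -0.5, 9.0]
gripper_width: 0.0595
```

Emit:
carry_out:
  deltas:
    - [[0.3,0,0,0,0,0,0],[0,0,0,0,0,0,0],[0,0,0,0,0,0,0],[0,0,0,-40,0,0,0],[0,0,0,-50,0,0,0],[0,0,0,-50,0,0,0],[0,0,0,0,0,0,0]]

```text
t: 63.05
tcp_pos: [0.5969, 0.2156, 0.2622]
tool_rot: [0.999, 0.053, 0.003, -0.002]
ft_force: [0.2, 0.2, 0.2]
gripper_width: 0.0852
```

```bash
python3 stand.py .595 .215 w25;  python3 look2.py; python3 pick.py .44 -.2605 -12.7; python3 -c "
from h import *
"
```

```text
t 63.05 tcp [0.5969 0.2156 0.2622] y [ 0.105 -0.994 -0.004] z [ 0.006  0.004 -1.   ] q [-0.53  0.44  0.15  1.55 -0.07  1.16 -1.83] w 0.0852 F [0.2 0.2 0.2]
side [611.2 220.1] [67. 63.] 7.8 z 0.1374 693
scene [614.4 217.8] [69. 64.] 8.9 z 0.1363 359
t 63.2 tcp [0.5942 0.2149 0.2568] y [ 0.105 -0.994 -0.001] z [-0.003  0.001 -1.   ] q [-0.53  0.44  0.15  1.55 -0.07  1.16 -1.83] w 0.0854 F [-0.3 -0.3  0.6]
scene [ 441. -261.] [130.  64.] long az 77.6 z 0.025 902
scene 0.6 [ 0.5128 -0.1602  0.0021]
scene 0.91 [0.5902 0.2114 0.0697]
scene 0.68 [0.6717 0.228  0.0734]
scene 0.65 [ 0.4422 -0.2641  0.0078]
scene 0.59 [0.6328 0.218  0.074 ]
side [ 437. -259.] [135.  61.] long az 77.3 z 0.0256 553
side 0.69 [ 0.5133 -0.1553  0.0036]
side 0.9 [ 0.4394 -0.2625  0.0125]
side 0.84 [ 0.2954 -0.1781  0.0148]
side 0.8 [0.6731 0.2298 0.0751]
side 0.76 [0.6348 0.2183 0.0769]
side 0.22 [ 0.7742 -0.142   0.001 ]
g [ 0.4466 -0.2312  0.024 ] pre [ 0.4652 -0.1485  0.1589]
n 9 row [-32.5  22.8  25.9] [-0.0543 -0.0754 -0.1305]  total t(mm) [-166.7  347.8   98.4] rv [-0.489 -0.678 -1.175]
n 10 row [-31.2  23.6  39.3] [-0.0489 -0.0678 -0.1175]  total t(mm) [-193.7  428.3  233.3] rv [-0.489 -0.678 -1.175]
```

View pics/side_l.png

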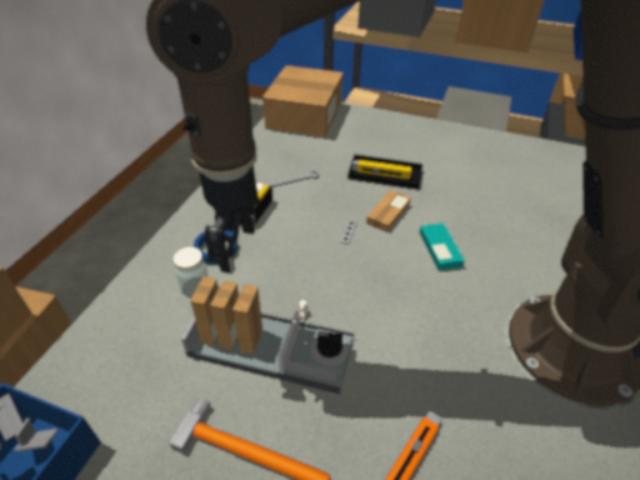

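Run:
```python
from h import *
sim([-32.5,23,26,-.054,-.0755,-.1305],9)
```

```text
1 [0.565 0.189 0.231] z [-0.07 -0.07 -1.  ]
2 [0.537 0.157 0.209] z [-0.12 -0.14 -0.98]
3 [0.512 0.121 0.191] z [-0.17 -0.22 -0.96]
4 [0.491 0.081 0.177] z [-0.2  -0.3  -0.93]
5 [0.475 0.037 0.166] z [-0.22 -0.38 -0.9 ]
6 [ 0.464 -0.009  0.159] z [-0.22 -0.47 -0.86]
7 [ 0.458 -0.056  0.156] z [-0.21 -0.55 -0.81]
8 [ 0.459 -0.103  0.156] z [-0.19 -0.62 -0.76]
9 [ 0.466 -0.15   0.158] z [-0.16 -0.69 -0.71]
```

Emit:
carry_out:
  deltas:
    - [[0,-32.5,23,26,-0.054,-0.0755,-0.1305],[0,-32.5,23,26,-0.054,-0.0755,-0.1305],[0,-32.5,23,26,-0.054,-0.0755,-0.1305],[0,-32.5,23,26,-0.054,-0.0755,-0.1305],[0,-32.5,23,26,-0.054,-0.0755,-0.1305],[0,-32.5,23,26,-0.054,-0.0755,-0.1305],[0,-32.5,23,26,-0.054,-0.0755,-0.1305],[0,-32.5,23,26,-0.054,-0.0755,-0.1305],[0,-32.5,23,26,-0.054,-0.0755,-0.1305],[0,0,0,0,0,0,0]]

```text
t: 64.85
tcp_pos: [0.4651, -0.1524, 0.1583]
tool_rot: [0.722, 0.576, -0.301, 0.238]
ft_force: [0.9, 1.2, -0.3]
gripper_width: 0.0854
```

```bash
python3 look2.py;  python3 pick.py .4395 -.2605 -12.6
```

```text
t 64.85 tcp [ 0.4651 -0.1524  0.1583] y [ 0.975 -0.223 -0.004] z [-0.16  -0.69  -0.706] q [-0.37  0.53  0.14  2.01  0.7   1.12 -0.94] w 0.0854 F [ 0.9  1.2 -0.3]
scene [ 442. -261.] [131.  65.] long az 78.1 z 0.0251 899
scene 0.78 [ 5.147e-01 -1.625e-01  2.000e-04]
scene 0.96 [0.6344 0.2166 0.072 ]
scene 0.88 [ 0.4418 -0.2624  0.0084]
scene 0.86 [0.5948 0.2096 0.0705]
scene 0.75 [ 0.2934 -0.1742  0.0127]
scene 0.58 [0.6749 0.2305 0.0737]
side [ 438. -259.] [136.  62.] long az 77.2 z 0.0256 491
side 0.45 [ 0.5129 -0.1584  0.0037]
side 0.33 [ 0.4383 -0.2599  0.0154]
side 0.89 [0.6323 0.2192 0.0742]
side 0.75 [0.5957 0.2122 0.0734]
side 0.73 [0.6708 0.2258 0.0742]
side 0.64 [ 0.2947 -0.1798  0.0151]
side 0.63 [ 0.437  -0.2599  0.0143]
g [ 0.446  -0.2312  0.024 ] pre [ 0.4646 -0.1484  0.1589]
n 1 row [ 0.1 -2.3 -0.6] [-0.0027 -0.0019 -0.001 ]  total t(mm) [ 0.1 -2.3 -0.6] rv [-0.003 -0.002 -0.001]
n 3 row [11.8 -0.7 51.6] [-0.0009 -0.0006 -0.0003]  total t(mm) [ 35.2  -1.9 154.8] rv [-0.003 -0.002 -0.001]
```

Emit:
carry_out:
  deltas:
    - [[0,12,-2,50,0,0,0],[0,12,0,50,0,0,0],[0,9,0,43,0,0,0],[0,0,0,0,0,0,0],[0,0,0,0,0,0,0]]

```text
t: 65.88
tcp_pos: [0.4477, -0.2246, 0.0344]
tool_rot: [0.722, 0.577, -0.299, 0.238]
ft_force: [0.6, 0.2, 0.3]
gripper_width: 0.0851
```

```bash
python3 pick.py .4395 -.2605 -12.6
python3 - <<'E'
from h import *
st()
c,im,d=grab('side'); cv2.imwrite('pics/sd26.png',cv2.resize(im[100:220,220:370],None,fx=5,fy=5))
c,im,d=grab('scene'); cv2.imwrite('pics/sc26.png',cv2.resize(im[160:320,120:320],None,fx=3.5,fy=3.5))
E
```

```text
g [ 0.446  -0.2312  0.024 ] pre [ 0.4646 -0.1484  0.1589]
n 3 row [-10.9  -0.1 -47.7] [-0.0009 -0.0005 -0.0004]  total t(mm) [ -32.6   -0.5 -143.2] rv [-0.003 -0.002 -0.001]
n 1 row [ 2.5 -0.2 12.2] [-0.0027 -0.0016 -0.0011]  total t(mm) [ 2.5 -0.2 12.2] rv [-0.003 -0.002 -0.001]
t 65.88 tcp [ 0.4477 -0.2246  0.0344] y [ 0.975 -0.221 -0.001] z [-0.157 -0.688 -0.708] q [-0.28  0.74  0.2   2.12  0.88  0.81 -1.12] w 0.0851 F [0.6 0.2 0.3]
```

View pics/sc26.png

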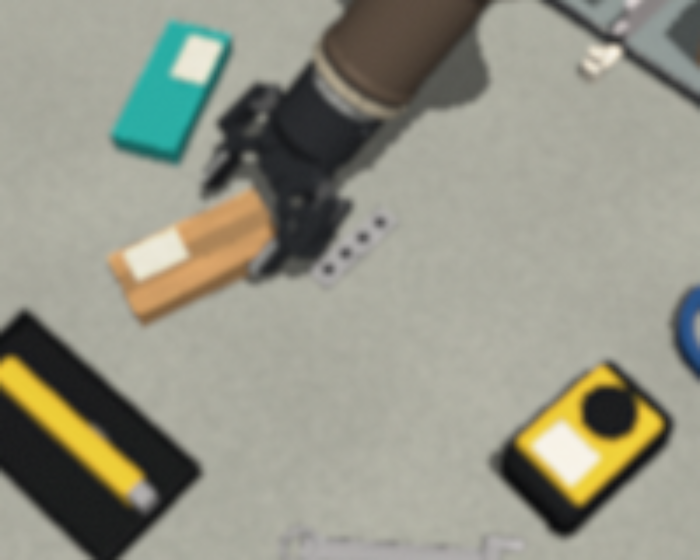

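Emit:
carry_out:
  deltas:
    - [[0,2.5,0,11,0,0,0],[0,0,0,0,0,0,0],[1,0,0,0,0,0,0],[1,0,0,0,0,0,0],[1,0,0,0,0,0,0],[1,0,0,0,0,0,0]]

```text
t: 66.72
tcp_pos: [0.4459, -0.2309, 0.0248]
tool_rot: [0.722, 0.577, -0.299, 0.238]
ft_force: [-0.6, 4.3, 6.2]
gripper_width: 0.059
```

Emit:
carry_out:
  deltas:
    - [[1,-25,0,-25,0,0,0],[1,-42,0,-42,0,0,0],[1,-42,0,-42,0,0,0],[1,-21,0,-21,0,0,0],[1,0,0,0,0,0,0]]

```text
t: 67.35
tcp_pos: [0.4466, -0.2313, 0.2097]
tool_rot: [0.723, 0.576, -0.297, 0.239]
ft_force: [0.0, -0.0, -2.8]
gripper_width: 0.0587
```

Run:
```python
from h import *
st(); plan([.53,-.09,.21],rot(0,-45))
```

```text
t 67.35 tcp [ 0.4466 -0.2313  0.2097] y [ 0.975 -0.222  0.002] z [-0.155 -0.688 -0.709] q [-0.27  0.41  0.19  2.05  0.76  1.11 -0.8 ] w 0.0587 F [ 0.  -0.  -2.8]
n 9 row [18.5  7.2 -1.8] [ 0.0003  0.1734 -0.0275]  total t(mm) [ 110.8   50.  -110.2] rv [ 0.003  1.561 -0.248]
```

Emit:
carry_out:
  deltas:
    - [[1,18.5,7,-2.5,0,0.174,-0.0275],[1,18.5,7,-2.5,0,0.174,-0.0275],[1,18.5,7,-2.5,0,0.174,-0.0275],[1,18.5,7,-2.5,0,0.174,-0.0275],[1,18.5,7,-2.5,0,0.174,-0.0275],[1,18.5,7,-2.5,0,0.174,-0.0275],[1,18.5,7,-2.5,0,0.174,-0.0275],[1,18.5,7,-2.5,0,0.174,-0.0275],[1,18.5,7,-2.5,0,0.174,-0.0275],[1,0,0,0,0,0,0]]

```text
t: 68.6
tcp_pos: [0.5268, -0.0914, 0.2101]
tool_rot: [0.655, 0.65, 0.271, -0.274]
ft_force: [-1.0, -0.0, -2.9]
gripper_width: 0.0588
```

Run:
```python
from h import *
st(); plan([.54,-.08,.102],rot(0,-45))
c,im,d=grab('side'); cv2.imwrite('pics/s27.png',cv2.resize(im[60:260,150:400],None,fx=3,fy=3))
```

```text
t 68.6 tcp [ 0.5268 -0.0914  0.2101] y [ 1.    -0.005 -0.007] z [-0.002  0.711 -0.703] q [ 0.66  0.6  -0.26  1.7  -0.59  1.28  0.71] w 0.0588 F [-1.  -0.  -2.9]
n 2 row [-34.3   6.9  42.1] [-0.0009 -0.0026 -0.0042]  total t(mm) [-68.7  13.9  84.2] rv [-0.002 -0.005 -0.008]
```

View pics/s27.png

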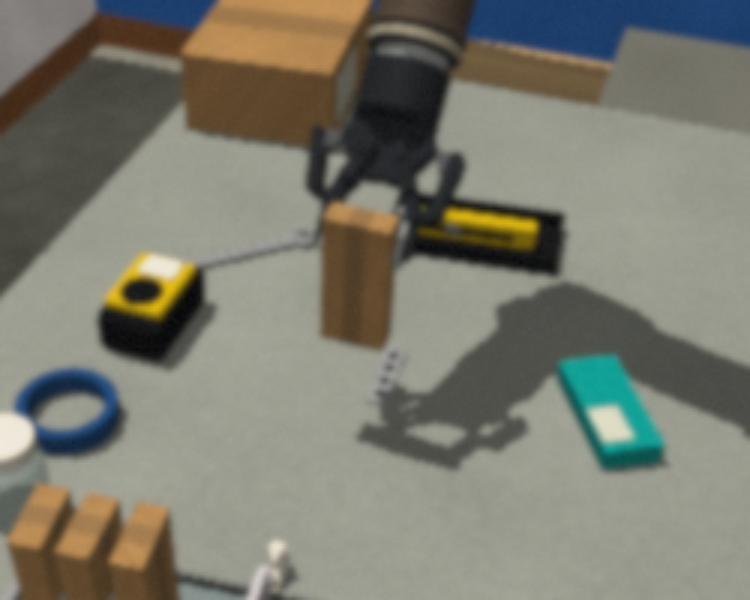

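Emit:
carry_out:
  deltas:
    - [[1,0,14,36,0,0,0],[1,-30,0,30,0,0,0],[1,-22,0,22,0,0,0],[1,-2,0,2,0,0,0],[1,0,0,0,0,0,0]]

```text
t: 69.28
tcp_pos: [0.5419, -0.0631, 0.1128]
tool_rot: [0.653, 0.653, 0.271, -0.272]
ft_force: [-0.3, -0.9, -1.5]
gripper_width: 0.0582
```

Emit:
carry_out:
  deltas:
    - [[1,-2,0,2,0,0,0],[1,0,0,0,0,0,0]]

```text
t: 69.53
tcp_pos: [0.542, -0.0639, 0.1097]
tool_rot: [0.653, 0.653, 0.271, -0.271]
ft_force: [-0.5, -0.4, -2.4]
gripper_width: 0.0587
```

Emit:
carry_out:
  deltas:
    - [[1,-4,0,4,0,0,0],[1,-3,0,3,0,0,0],[1,-1,0,1,0,0,0],[1,0,0,0,0,0,0]]

```text
t: 70.03
tcp_pos: [0.5415, -0.0635, 0.0975]
tool_rot: [0.653, 0.652, 0.271, -0.272]
ft_force: [0.9, 0.6, -2.3]
gripper_width: 0.0587
```

Emit:
carry_out:
  deltas:
    - [[1,-1.5,0,1.5,0,0,0],[1,0,0,0,0,0,0]]

```text
t: 70.28
tcp_pos: [0.5418, -0.0635, 0.0959]
tool_rot: [0.653, 0.653, 0.272, -0.272]
ft_force: [-0.1, -0.2, 1.3]
gripper_width: 0.0586
```

Emit:
carry_out:
  deltas:
    - [[1,-0.7,0,0.7,0,0,0],[0.3,0,0,0,0,0,0],[0,0,0,0,0,0,0],[0,0,0,0,0,0,0],[0,0,0,-30,0,0,0],[0,0,0,-50,0,0,0],[0,0,0,-40,0,0,0],[0,0,0,0,0,0,0]]

```text
t: 71.28
tcp_pos: [0.5427, -0.152, 0.1805]
tool_rot: [0.654, 0.652, 0.272, -0.27]
ft_force: [0.1, 0.5, -1.9]
gripper_width: 0.0853
```

```bash
python3 stand.py .541 -.052 w28
python3 - <<'E'
from h import *
plan([.541,-.052,.20],rot(0,0))
E
```

```text
t 71.28 tcp [ 0.5427 -0.152   0.1805] y [ 1.    -0.004  0.002] z [ 0.004  0.707 -0.707] q [ 0.7   0.69 -0.23  1.6  -0.55  1.32  0.76] w 0.0853 F [ 0.1  0.5 -1.9]
side [539.4 -50.4] [30. 60.] 89.6 z 0.1292 204
scene [543.  -53.1] [27. 62.] 87.4 z 0.1287 205
n 5 row [19.5 -0.1  5. ] [-0.0005 -0.1581 -0.    ]  total t(mm) [82.6 -0.3 52.8] rv [-0.002 -0.79  -0.   ]
```

Emit:
carry_out:
  deltas:
    - [[0,19.5,0,5,0,-0.157,0],[0,19.5,0,5,0,-0.157,0],[0,19.5,0,5,0,-0.157,0],[0,19.5,0,5,0,-0.157,0],[0,19.5,0,5,0,-0.157,0],[0,0,0,0,0,0,0],[0,0,0,0,0,0,0]]

```text
t: 72.3
tcp_pos: [0.541, -0.0519, 0.2001]
tool_rot: [0.706, 0.708, 0.001, -0.003]
ft_force: [-0.2, -0.9, 0.3]
gripper_width: 0.0852
```

Run:
```python
from h import *
st(); plan([.541,-.052,.108],rot(-1,0))
```

```text
t 72.3 tcp [ 0.541  -0.0519  0.2001] y [ 1.     0.003 -0.003] z [-0.003  0.005 -1.   ] q [ 0.04  0.36 -0.05  1.83  0.02  0.96 -0.02] w 0.0852 F [-0.2 -0.9  0.3]
n 2 row [-0.2  0.1 46.1] [-0.0017 -0.0026  0.01  ]  total t(mm) [-0.6  0.3 92.1] rv [-0.003 -0.005  0.02 ]
```

Emit:
carry_out:
  deltas:
    - [[0,0,0,35,0,-0.003,0.02],[0,0,0,37,0,0,0],[0,0,0,19,0,0,0],[0,0,0,0,0,0,0],[1,0,0,0,0,0,0],[1,0,0,0,0,0,0],[1,0,0,0,0,0,0],[1,0,0,0,0,0,0]]

```text
t: 73.3
tcp_pos: [0.5425, -0.0532, 0.1112]
tool_rot: [0.714, 0.7, 0.001, 0.0]
ft_force: [-0.5, -1.8, 7.2]
gripper_width: 0.0588
```

Emit:
carry_out:
  deltas:
    - [[1,0,0,-30,0,0,0],[1,0,0,-40,0,0,0],[1,0,0,-40,0,0,0],[1,0,0,0,0,0,0]]

```text
t: 73.8
tcp_pos: [0.5435, -0.0529, 0.2232]
tool_rot: [0.714, 0.7, 0.002, 0.001]
ft_force: [0.4, 0.7, -1.9]
gripper_width: 0.0594
```

```bash
python3 bay.py 6 0 215
```

```text
t 73.8 tcp [ 0.5435 -0.0529  0.2232] y [ 1.    -0.02   0.005] z [ 0.005  0.001 -1.   ] q [ 0.04  0.33 -0.05  1.8   0.02  1.   -0.04] w 0.0594 F [ 0.4  0.7 -1.9]
tcp in bay -34.8 -263.7
n 9 row [ 26.5 -18.6   0.9] [ 0.0003 -0.0005  0.161 ]  total t(mm) [266.7   8.5   8.6] rv [ 0.003 -0.005  1.449]
```

Emit:
carry_out:
  deltas:
    - [[1,26.5,-18.6,0,0,0,0.161],[1,26.5,-18.6,0,0,0,0.161],[1,26.5,-18.6,0,0,0,0.161],[1,26.5,-18.6,0,0,0,0.161],[1,26.5,-18.6,0,0,0,0.161],[1,26.5,-18.6,0,0,0,0.161],[1,26.5,-18.6,0,0,0,0.161],[1,26.5,-18.6,0,0,0,0.161],[1,26.5,-18.6,0,0,0,0.161],[1,0,0,0,0,0,0]]

```text
t: 75.05
tcp_pos: [0.5556, 0.2159, 0.2187]
tool_rot: [0.999, 0.052, -0.001, -0.001]
ft_force: [-0.2, -0.3, -2.0]
gripper_width: 0.0592
```

```bash
python3 bay.py 5 0 122;  python3 - <<'E'
from h import *
for n in ['side','scene']:
    c,im,d=grab(n); cv2.imwrite(f'pics/{n}29.png',cv2.resize(im[130:330,110:360] if n=='side' else im[80:240,230:430],None,fx=3,fy=3))
E
```

```text
t 75.05 tcp [0.5556 0.2159 0.2187] y [ 0.103 -0.995 -0.001] z [-0.003  0.001 -1.   ] q [-0.55  0.42  0.13  1.69 -0.06  1.04 -1.87] w 0.0592 F [-0.2 -0.3 -2. ]
tcp in bay 4.4 2.4
n 2 row [ 0.4  1.3 48.3] [-0.0006  0.0013  0.001 ]  total t(mm) [ 0.8  2.6 96.6] rv [-0.001  0.003  0.002]
```

View pics/side29.png

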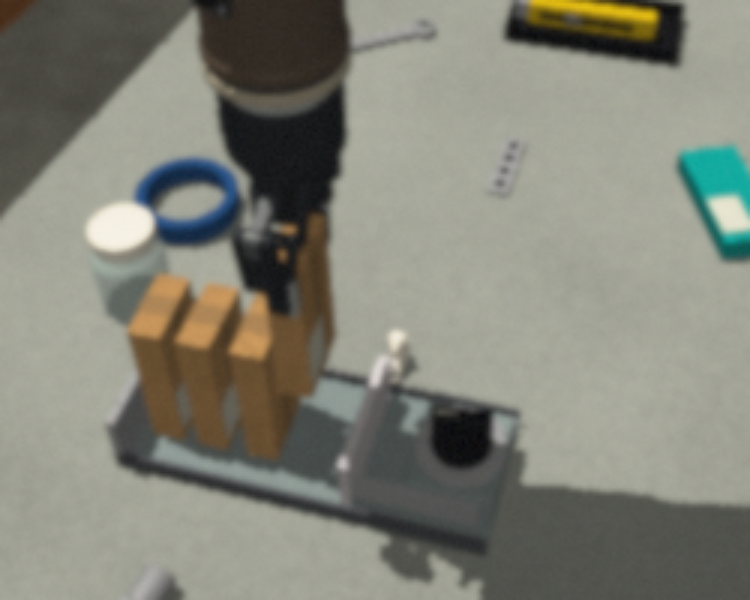

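View pics/scene29.png

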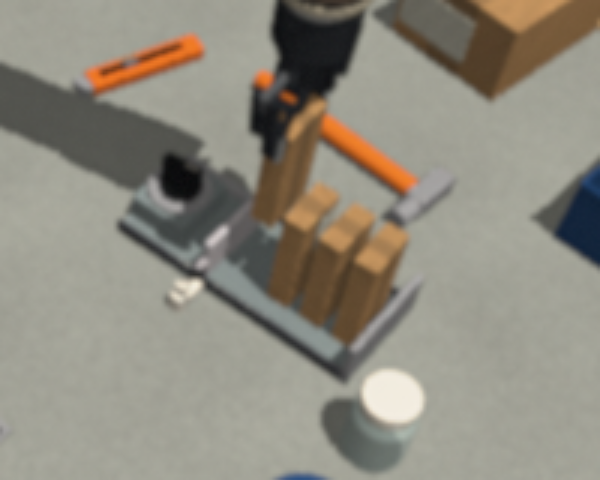

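Emit:
carry_out:
  deltas:
    - [[1,0,1.5,35,0,0,0],[1,0,0,35,0,0,0],[1,0,0,20,0,0,0],[1,0,0,5,0,0,0],[1,0,0,2,0,0,0],[1,0,0,0,0,0,0]]

```text
t: 75.9
tcp_pos: [0.5562, 0.2121, 0.1241]
tool_rot: [0.999, 0.051, -0.0, -0.001]
ft_force: [0.4, -0.5, -1.7]
gripper_width: 0.0595
```

Emit:
carry_out:
  deltas:
    - [[1,0,0,2,0,0,0],[1,0,0,0,0,0,0]]

```text
t: 76.15
tcp_pos: [0.5558, 0.2122, 0.1215]
tool_rot: [0.999, 0.051, -0.0, -0.001]
ft_force: [-0.8, 0.9, -2.7]
gripper_width: 0.0592
```

Emit:
carry_out:
  deltas:
    - [[1,0,0,2,0,0,0],[1,0,0,1,0,0,0],[1,0,0,0,0,0,0]]

```text
t: 76.53
tcp_pos: [0.5561, 0.2123, 0.1193]
tool_rot: [0.999, 0.051, -0.0, -0.001]
ft_force: [-2.3, -1.8, 8.2]
gripper_width: 0.0593
```

Emit:
carry_out:
  deltas:
    - [[0.3,0,0,0,0,0,0],[0,0,0,0,0,0,0],[0,0,0,0,0,0,0],[0,0,0,-40,0,0,0],[0,0,0,-50,0,0,0],[0,0,0,-50,0,0,0],[0,0,0,0,0,0,0],[0,0,0,0,0,0,0]]

```text
t: 77.53
tcp_pos: [0.5556, 0.212, 0.2578]
tool_rot: [0.999, 0.051, -0.001, -0.001]
ft_force: [-0.4, -0.9, -0.0]
gripper_width: 0.0855
```

Run:
```python
from h import *
st()
a=np.radians(5.8); o=np.array([.5515,.213]); B=np.array([[np.cos(a),-np.sin(a)],[np.sin(a),np.cos(a)]])
for n in ['side','scene','wrist']:
    c,im,d=grab(n,n+'30.png')
    for t in ['mark','pointer','fence_face','carton1','knife','tool_tray','strap']:
        for q in bot.tip_of(n,t)[:5]:
            if q['score']<.4: continue
            P=w(c,q['point']); print(n,t,round(q['score'],2),P.round(4),'bay',((P[:2]-o)@B*1000).round(1))
    if n!='wrist':
        P,C=cloud(n,c,im,d); L=(P[:,:2]-o)@B
        m=(abs(L[:,1])<.06)&(L[:,0]>-.025)&(L[:,0]<.16)&(P[:,2]>.12)&(P[:,2]<.15)
        xs=np.sort(L[m][:,0]); h,e=np.histogram(xs,np.arange(-.03,.15,.004)); print(n,'tops z',P[m][:,2].min().round(3),P[m][:,2].max().round(3)); print(list(zip((e[:-1]*1000).astype(int),h)))
        cv2.imwrite(f'pics/{n}30b.png',cv2.resize(im[130:330,110:360] if n=='side' else im[80:240,230:430],None,fx=3,fy=3))
    else: cv2.imwrite('pics/w30b.png',cv2.resize(im,(800,600),interpolation=cv2.INTER_CUBIC))
```

```text
t 77.53 tcp [0.5556 0.212  0.2578] y [ 0.101 -0.995 -0.001] z [-0.002  0.001 -1.   ] q [-0.55  0.38  0.14  1.65 -0.06  1.12 -1.87] w 0.0855 F [-0.4 -0.9 -0. ]
side mark 0.56 [0.5223 0.1319 0.0329] bay [-37.2 -77.7]
side mark 0.47 [0.4368 0.2019 0.0771] bay [-115.2    0.6]
side pointer 0.97 [0.5244 0.1331 0.032 ] bay [-35.1 -76.8]
side fence_face 0.74 [0.523  0.2098 0.0407] bay [-28.7  -0.3]
side carton1 0.86 [0.5959 0.2108 0.072 ] bay [43.9 -6.7]
side carton1 0.74 [0.671  0.2279 0.0756] bay [120.4   2.8]
side carton1 0.73 [ 0.2926 -0.1767  0.0178] bay [-296.9 -361.6]
side carton1 0.72 [0.6318 0.2193 0.0745] bay [80.5 -1.8]
side carton1 0.71 [0.5534 0.2115 0.0731] bay [ 1.7 -1.7]
side knife 0.64 [ 0.4995 -0.429   0.0186] bay [-116.7 -633.5]
side knife 0.55 [ 0.2554  0.3316 -0.0019] bay [-282.6  147.9]
side strap 0.64 [ 0.5152 -0.1571  0.0031] bay [ -73.5 -364.5]
side tops z 0.12 0.142
[(np.int64(-30), np.int64(0)), (np.int64(-26), np.int64(0)), (np.int64(-22), np.int64(0)), (np.int64(-18), np.int64(0)), (np.int64(-13), np.int64(0)), (np.int64(-9), np.int64(83)), (np.int64(-5), np.int6
[... 3415 characters left out ...]
.int64(29)), (np.int64(126), np.int64(26)), (np.int64(130), np.int64(36)), (np.int64(134), np.int64(24)), (np.int64(138), np.int64(0)), (np.int64(142), np.int64(0))]
wrist mark 0.79 [0.5237 0.1303 0.0283] bay [-36.  -79.5]
wrist pointer 0.92 [0.5248 0.1331 0.0335] bay [-34.6 -76.8]
wrist fence_face 0.57 [0.521  0.2084 0.0359] bay [-30.8  -1.5]
wrist carton1 0.96 [0.5907 0.2167 0.0766] bay [39.4 -0.3]
wrist carton1 0.78 [0.6719 0.2207 0.077 ] bay [120.6  -4.5]
wrist carton1 0.76 [0.6325 0.2167 0.0713] bay [80.9 -4.5]
wrist carton1 0.62 [0.5574 0.2114 0.0758] bay [ 5.7 -2.2]
wrist knife 0.61 [0.2573 0.3288 0.0026] bay [-281.  145.]
wrist strap 0.94 [ 0.515  -0.1614 -0.0012] bay [ -74.1 -368.8]
```

View pics/w30b.png

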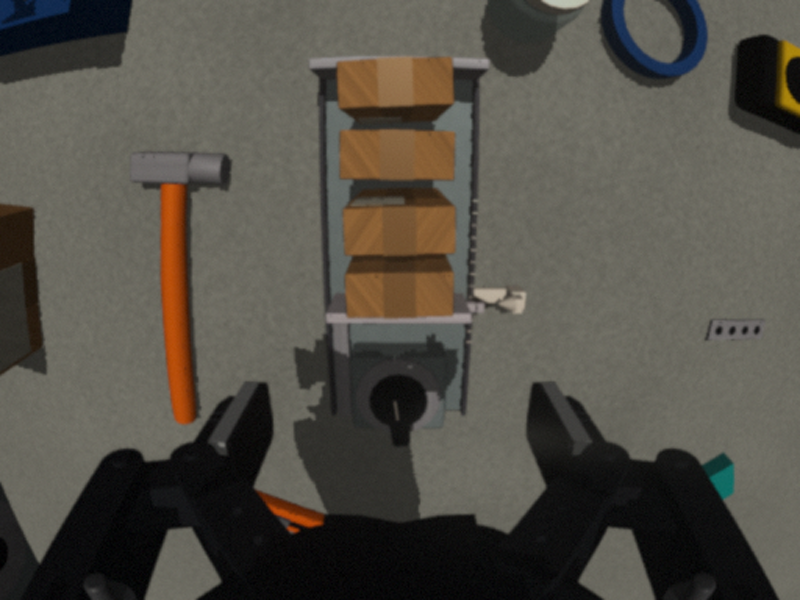

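View pics/side30b.png

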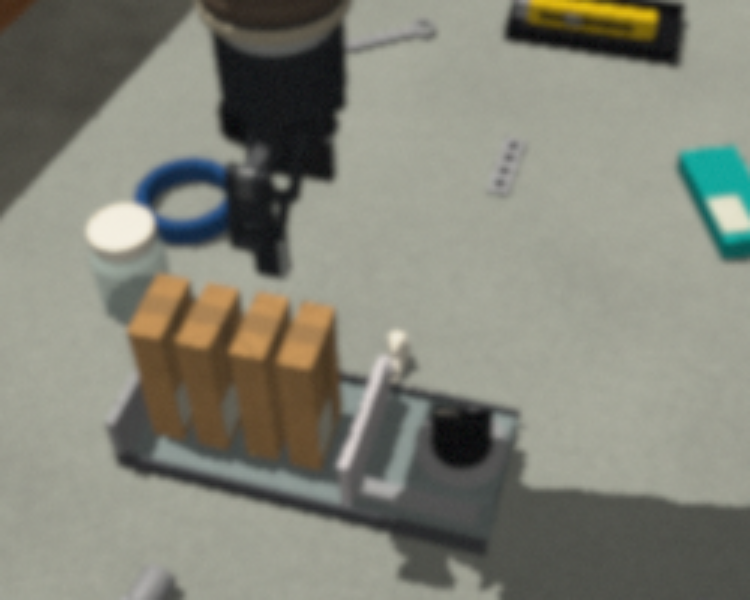

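View pics/scene30b.png

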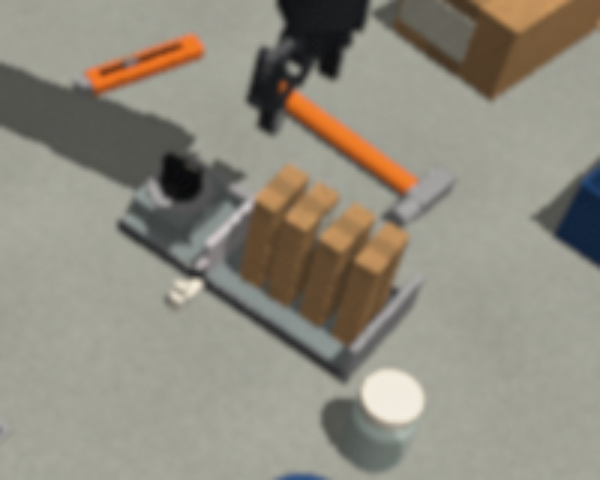

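Run:
```python
from h import *
im=cv2.imread('pics/wrist30.png'); cv2.imwrite('pics/w30c.png',cv2.resize(im[170:215,285:345],None,fx=12,fy=12,interpolation=cv2.INTER_CUBIC))
```

```text
(no output)
```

View pics/w30c.png

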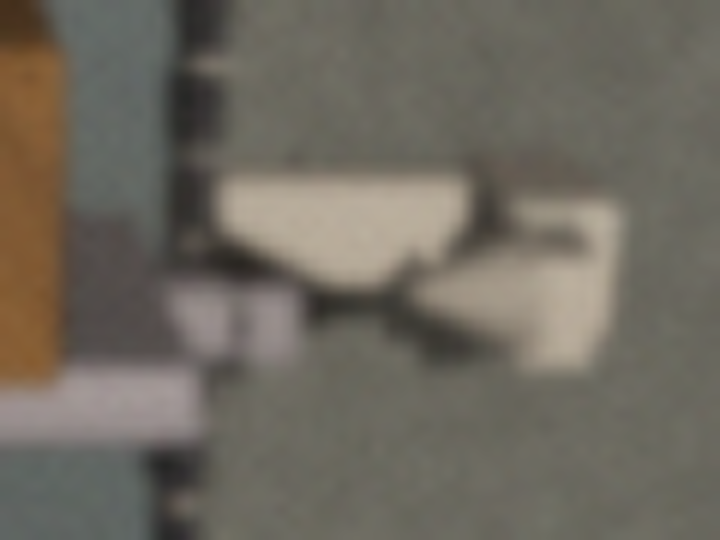

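```bash
python3 -c "
from h import *
print(bot.sign_off())"
```

```text
the job is handed in; nothing more can be done
None
```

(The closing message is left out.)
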